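# Strip the drip rack for washing

### The job

Strip the drip rack for washing: unhook every drip plate from behind the rack's front lip (tipping none by more than 30 degrees while its tail is still under the keeper, or the dregs run off) and lay them all in the grey tray, each flat on the tray's floor with its grip up. Leave the drip slider fully home to catch the drips until the last plate lies in the tray; then draw it straight out of its channel, keeping it level, and set it flat in the middle of the cork mat. Do not disturb the glass base, the clay bowl or the screwdriver.

Things in the scene. Friction and masses are not known exactly. Their poses are not given: they have to be found in the camera images.
- rack: Fixed low steel rack, 120 mm deep (x from -55 to 65), 312 wide (y), 68 high. Origin: on the counter below it; x points to the rear, the front faces the robot. Deck top at z = 50 mm: four bays centred at y = -114, -38, 38, 114 mm, parted by ribs 4 mm thick, 8 high; each bay is empty or holds one drip plate. Lip, keeper and channel: see their points.
- rack_lip (a point): Top middle of the rack's front lip: 4 mm thick, along the whole front, 12 mm above the deck, rack x -55 to -51 mm. It holds the plates' front ends in.
- rack_keeper (a point): Middle of the front lower edge of the rack's rear keeper bar (rack x = 20 mm), which roofs the back of the bays: its underside is 13 mm above the deck, it is 5 mm thick; a stop under it begins at rack x = 53 mm.
- rack_channel (a point): Middle of the mouth of the channel under the deck, open to the front at rack x = -55 mm, y = 0: 99 mm wide, floor at z = 6 mm, roof at z = 27 mm, back stop 92 mm inside. The drip slider sits in it.
- tray: Loose grey open tray, 236 (x) by 206 (y) mm, 22 mm high, walls and floor 3 mm thick, 0.7 kg, left or right of the rack. Origin: under its middle, on the counter. It holds four plates lying flat, two by two, with x along the tray's x.
- mat: Fixed cork mat, 170 by 170 mm, 3 mm thick, on the other side of the rack from the tray. Origin: middle of its underside, on the counter.
- slider_mid (a point): Middle of the drip slider, 9 mm above its underside: light open aluminium tray (0.12 kg), 86 (x) by 96 (y) mm, walls 18 mm high, floor and walls 3 mm; x points to its rear. A middle rib along x at y = 0, 10 mm thick, flush with the walls, has 40 mm free either side: lift the slider level by it once it is out. Home: middle at rack x = -10 mm, y = 0. Free of the channel after 88 mm of travel.
- slider_grip (a point): Middle of the upright wooden grip before the slider's front panel (60 mm before slider_mid): 14 (x) by 12 (y) mm, 38 mm high, from 4 to 42 mm above the slider's underside; this point is 23 mm above it. In the channel the slider has 1.5 mm play each side and 3 mm above, and slides with light friction; once out it drops 6 mm to the counter.
- glass_base_mid (a point): Bystander: bell-shaped green glass base, 96 mm wide, 150 mm high, standing behind the work; the point is 75 mm up. Leave it alone.
- clay_bowl_mid (a point): Bystander: small terracotta bowl, 72 mm wide, 70 mm high, standing behind the work; the point is 35 mm up. Leave it alone.
- screwdriver_grip (a point): Bystander: screwdriver with a red handle lying behind the rack; the point is on its handle. Leave it alone.
- plate1_mid (a point): Drip plate, 0.13 kg: brass, 100 (x) by 54 (y) mm, 5 thick; upright wooden grip at x = -34 mm, 18 (x) by 12 (y), top 41 above the underside. Point: over its middle, 20.5 mm above the underside; x to the tail, z up. Starts on the deck near rack x = 0, y = -114, x along rack x: front behind the lip, tail 30 mm under the keeper. To free: tip front up 0.19 rad, tail down; pull 18 mm; tip to 0.3; pull 18 more; lift.
- plate2_mid (a point): Drip plate exactly like plate1, point and axes as there, in the rack bay at rack y = -38 mm. Three or four of plate1 to plate4 are present; absent ones give None.
- plate3_mid (a point): Drip plate exactly like plate1, point and axes as there, in the rack bay at rack y = 38 mm. Three or four of plate1 to plate4 are present; absent ones give None.
- plate4_mid (a point): Drip plate exactly like plate1, point and axes as there, in the rack bay at rack y = 114 mm. Three or four of plate1 to plate4 are present; absent ones give None.
Mind the look-alikes: they are no part of the job. Leave any green or purple look-alike of the part that bears plate1_mid alone.

How it is judged (in metres and radians):
On the way, in this order (a step that is already met when the one before it is completed fails the run):
1. all the plates lie flat in the tray while the slider is still home (within 15 mm) (x of plate1_mid in the frame of tray between -0.092 and 0.092 m and y of plate1_mid in the frame of tray between -0.08 and 0.08 m and z of each of plate1_mid, plate2_mid, plate3_mid, plate4_mid in the frame of tray below 0.03 m and angle between each of plate1_mid, plate2_mid, plate3_mid, plate4_mid's own z axis and vertical below 0.12 rad and x of plate2_mid in the frame of tray between -0.092 and 0.092 m and y of plate2_mid in the frame of tray between -0.08 and 0.08 m and x of plate3_mid in the frame of tray between -0.092 and 0.092 m and y of plate3_mid in the frame of tray between -0.08 and 0.08 m and x of plate4_mid in the frame of tray between -0.092 and 0.092 m and y of plate4_mid in the frame of tray between -0.08 and 0.08 m and x of slider_mid in the frame of rack above -0.025 m), for 0.2 s.
2. the slider is drawn out of its channel (x of slider_mid in the frame of rack below -0.099 m), for 0.1 s.
At the end, for the whole second after the job is handed in: Every plate lies in the tray, flat on its floor (within 0.12 rad), grip up; the slider lies flat on the mat with its middle within 35 mm of the mat's middle along each of the mat's axes (x of plate1_mid in the frame of tray between -0.092 and 0.092 m and y of plate1_mid in the frame of tray between -0.08 and 0.08 m and z of each of plate1_mid, plate2_mid, plate3_mid, plate4_mid in the frame of tray below 0.03 m and angle between each of plate1_mid, plate2_mid, plate3_mid, plate4_mid's own z axis and vertical below 0.12 rad and x of plate2_mid in the frame of tray between -0.092 and 0.092 m and y of plate2_mid in the frame of tray between -0.08 and 0.08 m and x of plate3_mid in the frame of tray between -0.092 and 0.092 m and y of plate3_mid in the frame of tray between -0.08 and 0.08 m and x of plate4_mid in the frame of tray between -0.092 and 0.092 m and y of plate4_mid in the frame of tray between -0.08 and 0.08 m and x of slider_mid in the frame of mat between -0.035 and 0.035 m and y of slider_mid in the frame of mat between -0.035 and 0.035 m and z of slider_mid in the frame of mat below 0.017 m and angle between slider_mid's own z axis and vertical below 0.1 rad); the robot touches nothing.
It fails at once if the glass base is disturbed (moved more than 30 mm) (distance of glass_base_mid from where it was at the start of the episode above 0.03 m).
It fails at once if the clay bowl is disturbed (moved more than 30 mm) (distance of clay_bowl_mid from where it was at the start of the episode above 0.03 m).
It fails at once if the screwdriver is disturbed (moved more than 30 mm) (distance of screwdriver_grip from where it was at the start of the episode above 0.03 m).
It fails at once if the slider is tipped more than 0.25 rad before it is out of its channel (angle between slider_mid's own z axis and vertical above 0.25 rad and x of slider_mid in the frame of rack above -0.095 m and y of slider_mid in the frame of rack between -0.05 and 0.05 m and z of slider_mid in the frame of rack below 0.06 m).
It fails at once if a plate is tipped more than 30 degrees (0.53 rad) while its tail is still under the keeper ((angle between plate1_mid's own z axis and vertical above 0.53 rad and x of plate1_mid in the frame of rack above -0.015 m and z of plate1_mid in the frame of rack below 0.106 m) or (angle between plate2_mid's own z axis and vertical above 0.53 rad and x of plate2_mid in the frame of rack above -0.015 m and z of plate2_mid in the frame of rack below 0.106 m) or (angle between plate3_mid's own z axis and vertical above 0.53 rad and x of plate3_mid in the frame of rack above -0.015 m and z of plate3_mid in the frame of rack below 0.106 m) or (angle between plate4_mid's own z axis and vertical above 0.53 rad and x of plate4_mid in the frame of rack above -0.015 m and z of plate4_mid in the frame of rack below 0.106 m)).
Of plate1, plate2, plate3, plate4 only 3 to 4 are there at a start; the rules pass over those that are not, and their reading is None.
At some moment in a run one of tray may be knocked a few centimetres aside while the robot is not near it.
Once in a run the grip may slacken for a moment while it holds something.
It also fails if it takes over 210 s, if anything falls off the work surface, if the arm or the gripper's body presses on something with over 40 N, if the wrist force passes 120 N, or if a joint passes its speed limit or range.

### The arm

A 6-joint arm with a two-finger parallel gripper is mounted at the origin on the work surface. World frame = base frame: x ahead of the robot, y to its left, z up, the work surface at z = 0. Lengths are in m, angles in degrees, forces in N, time in s.
With the tool pointing down it reaches from about 0.325 to 0.925 m from the base axis. Payload 3.1 kg.
Tool frame: the origin (TCP) lies midway between the tips of the shut fingers; the grasp point (between the pads) lies 19 mm behind it; z points along the fingers, y is the direction in which the jaws open and shut (so a half turn about z gives the same grasp; the last joint's range is limited). The gripper opens to 85 mm and grips with 20 to 120 N. Pads are 22 mm wide; open, the fingers measure 114 mm over their backs; the gripper's body (76 mm by 85 mm) begins 54 mm behind the grasp point. The pads swing forward as they close: fully open they stand 13 mm farther back than shut.
Start: joints at [65.707, 12.427, 92.441, -0, 75.132, -6.429], TCP at [0.192, 0.595, 0.231] pointing down, gripper open.
Joint ranges: [-157.48, 157.48], [-44.54, 120.13], [17.64, 146.25], [-64.5, 244.5], [7.68, 150.69], [-147.95, 147.95]. Speed limits (degrees/s): [159.86, 159.86, 180, 180, 180, 180].

### API

Orientations are given as a 3x3 rotation matrix whose columns are the frame's x, y, z axes.
In Python, from rig import bot, viewer, finder gives the robot as it stands. The module is installed in compiled form; this text tells all that it offers.
- The arm moves only by the tool apply_moves, never from a script. Its argument "increments" is a list of rows, each an object of numbers: "tx", "ty", "tz": the shift along the tool's x, y, z in mm; "rx", "ry", "rz": the turn, a rotation vector about the tool's x, y, z in rad; "grip": the opening, from -1 (shut) to 1 (fully open). In form: [{"tx": .., "ty": .., "tz": .., "rx": .., "ry": .., "rz": .., "grip": ..}, ...]. A call has 1 to 10 rows; each row shifts and turns the commanded pose from where the row before left it, along the tool's axes as they then stand; what a row does not reach is not made up. A row lasts 1/12 s, in which the tool goes at most 41.7 mm and 7.16 degrees, less where a joint would pass 70% of its speed; a pose out of reach is approached as far as the arm can. A call is refused whole if a number of a shift passes 41.7 or a number of a turn 0.125, either way. A call with a gripper value outside its range is refused whole. The fingers move at their own pace and stop on an object; "force" is the grip in N (left out, the last holds). Time passes only in rows, so rows that do not move let the fingers close. It gives the time, the measured TCP pose, the force and the opening at its end, in the units of the state.
- bot.state(): the state, without advancing time (a new reading comes with each control period).
- viewer.grab_frame(name): name is "side" or "top" or "wrist"; returns (picture, depth): 480x640x3 uint8, red, green, blue; 480x640 float32, m along the optical axis (not along the pixel's ray), 0 where there is no reading.
- viewer.get_calibration(name): a dict with "vfov" (degrees; the focal length in pixels is half the picture's height over the tangent of half this angle, whatever the lens; pixels are square), "cx", "cy" (the principal point, pixels), "R" (3x3) and "t" (3): a world point X has camera coordinates R X + t. Camera axes: x right, y down, z forward; pixel columns grow to the right and rows downward; lengths in m; the calibration is good to about 2 mm. A picture is of the moment at which its call begins: read the wrist's pose just before it. get_calibration takes no time and is no camera call; for the wrist camera it gives the pose at the moment of the call.
- bot.close_job(): hands the job in, once; it reports no verdict.
Trained networks look in the newest picture that a camera, given by its name, has taken for a name from the list of things; names that differ only in an ending like _2 or _b are one class to them, and where a whole thing is asked for, a point or a joint stands for the part that bears it (a point fixed in the world has none). Each returns a list of dicts, best first, with "confidence" (0 to 1); they miss things now and then, are a little off and sometimes report something else, mostly with a low value. They report only what shows in the picture. A call takes as long as a camera call. They do not tell look-alikes from the thing itself.
- finder.find_in(thing, camera): "pixel" ([column, row] in pixels, amid what is visible of it).
The state is a dict: "clock": time; "qpos": joint angles; "joint_vel": joint speeds; "effort": joint torques, N m; "tool_pos": TCP position; "tool_rot": TCP orientation; "contact_force": force on the tool from outside, world axes, zero at the start; "moment": the same for the moment, N m; "finger_gap": finger opening in m.
Only numpy, scipy, OpenCV 4.12 (cv2) and the standard library are available. Lean on these libraries where they do the work, as an engineer would, in place of code of your own. Each camera call takes 0.05 s, during which the arm holds its last target.

## Working session

There is one attempt and no reset: what is moved stays moved. The work goes in short steps, Python scripts to look and compute and a tool call to move; the robot and the scene stay as the last step left them, time stands still between calls to the robot, and variables do not carry over. Pictures are saved under pics/ and viewed, and the job is handed in when it is done.

Besides the shell and the picture viewer there is one more tool, called as name([rows], argument=value, ...), one row to a line, values as JSON. apply_moves: Moves the arm, as the interface text tells. Its arguments: {"type":"object","properties":{"increments":{"type":"array"},"force":{"type":"number"}},"required":["increments"]}

```bash
mkdir -p pics; ls; cat > h.py <<'E'
import numpy as np, cv2, json
from rig import bot, viewer, finder
def K(c):
    cal=viewer.get_calibration(c); f=240/np.tan(np.radians(cal["vfov"])/2)
    return cal,f
def unproj(c,u,v,d,cal=None):
    cal0,f=K(c); cal=cal or cal0
    p=np.array([(u-cal["cx"])/f*d,(v-cal["cy"])/f*d,d])
    return np.array(cal["R"]).T@(p-np.array(cal["t"]))
def atz(c,u,v,z):
    cal,f=K(c); R=np.array(cal["R"]);t=np.array(cal["t"])
    o=-R.T@t; r=R.T@np.array([(u-cal["cx"])/f,(v-cal["cy"])/f,1])
    return o+r*(z-o[2])/r[2]
def cloud(c,depth):
    cal,f=K(c); v,u=np.mgrid[0:480,0:640]
    P=np.stack([(u-cal["cx"])/f*depth,(v-cal["cy"])/f*depth,depth],-1)
    return (P-np.array(cal["t"]))@np.array(cal["R"])
def save(n,im): cv2.imwrite("pics/"+n+".png",cv2.cvtColor(im,cv2.COLOR_RGB2BGR))
def proj(c,X):
    cal,f=K(c); p=np.array(cal["R"])@np.array(X)+np.array(cal["t"])
    return [p[0]/p[2]*f+cal["cx"],p[1]/p[2]*f+cal["cy"]]
E
python3 - <<'E'
from h import *
s=bot.state(); print({k:np.round(v,3).tolist() for k,v in s.items()})
for c in ["side","top"]:
    im,d=viewer.grab_frame(c); save("a_"+c,im); np.save("a_"+c,d)
    cal,f=K(c); print(c,f,np.round(cal["R"],3).tolist(),np.round(cal["t"],3), cal["cx"],cal["cy"])
    if c=="top":
      for n in "plate1_mid slider_mid slider_grip rack_lip rack_keeper tray mat".split():
        for r in finder.find_in(n,c):
            u,v=r["pixel"]; dd=d[int(v),int(u)]
            print(n,np.round([u,v,r["confidence"]],2),np.round(unproj(c,u,v,dd),3) if dd>0 else None)
E
```

```text
pics
{'clock': 0.0, 'qpos': [65.705, 12.476, 92.53, -0.0, 75.132, -6.43], 'joint_vel': [-0.0, 0.084, 0.048, 0.068, 0.013, -0.047], 'effort': [0.0, -39.685, -30.385, -0.0, 0.01, 0.0], 'tool_pos': [0.191, 0.594, 0.23], 'tool_rot': [[-0.952, 0.307, -0.001], [0.307, 0.952, -0.002], [0.0, -0.002, -1.0]], 'contact_force': [-0.158, 0.375, 0.327], 'moment': [0.045, 0.03, -0.081], 'finger_gap': 0.085}
side 503.89775457424855 [[0.871, -0.491, -0.008], [-0.264, -0.453, -0.851], [0.415, 0.744, -0.524]] [-0.459  0.192  0.778] 320.0768249121731 230.63278169854064
top 440.34029236929206 [[-0.017, -1.0, -0.016], [-0.997, 0.018, -0.081], [0.081, 0.014, -0.997]] [0.032 0.561 0.793] 321.91488010942805 233.99849015601515
plate1_mid [402.6  192.7    0.91] [ 0.631 -0.123  0.056]
plate1_mid [250.2 352.8   0.9] [0.344 0.16  0.003]
plate1_mid [480.7  373.4    0.87] [ 0.302 -0.264  0.007]
plate1_mid [395.2  314.1    0.56] [ 0.411 -0.111  0.005]
slider_mid [340.   226.5    0.49] [ 0.573 -0.01   0.048]
slider_grip [337.6  223.7    0.69] [ 0.578 -0.006  0.048]
rack_lip [330.3  173.1    0.83] [0.666 0.005 0.069]
rack_keeper [331.7 172.8   0.9] [0.666 0.003 0.069]
rack_keeper [5.105e+02 2.388e+02 2.200e-01] [ 0.548 -0.332  0.004]
tray [513.9 239.1   0.6] [ 0.547 -0.338  0.005]
mat [169.9  271.5    0.64] [0.497 0.312 0.003]
mat [340.3  223.6    0.37] [ 0.578 -0.011  0.048]
```

View pics/a_top.png

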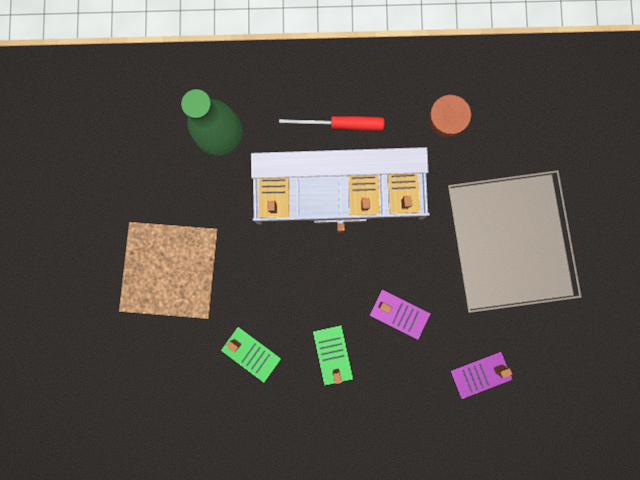

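View pics/a_side.png

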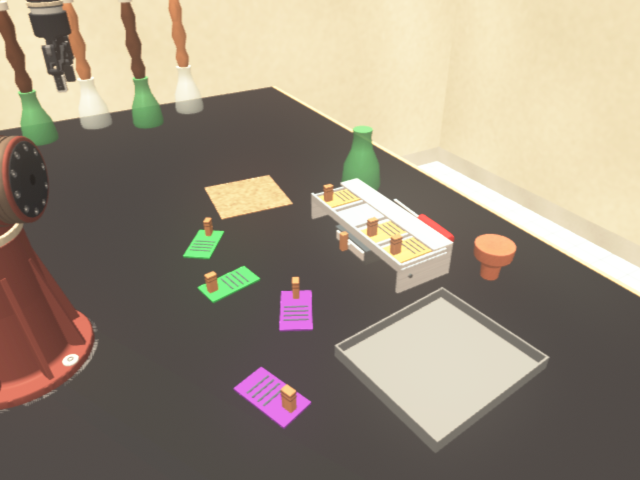

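```bash
python3 - <<'E'
from h import *
d=np.load("a_top.npy"); P=cloud("top",d)
def rect(m,n):
    m=cv2.morphologyEx(m.astype(np.uint8),cv2.MORPH_OPEN,np.ones((3,3)))
    k,l,st,c=cv2.connectedComponentsWithStats(m)
    i=1+np.argmax(st[1:,4]); q=P[l==i][:,:2].astype(np.float32)
    r=cv2.minAreaRect(q); print(n,np.round(np.array(r[0])*1e3,1),np.round(np.array(r[1])*1e3,1),round(r[2],2),len(q),np.round(np.median(P[l==i][:,2]),4)); return r
v,u=np.mgrid[0:480,0:640]
z=P[...,2]
print("counter z",np.median(z[300:340,420:450]))
reg=(u>240)&(u<440)&(v>140)&(v<230)
r=rect(reg&(z>0.062)&(z<0.075),"keeper")
b=cv2.boxPoints(r); print(np.round(b,4))
im=cv2.imread("pics/a_top.png")
hsv=cv2.cvtColor(im,cv2.COLOR_BGR2HSV)
reg=(u>110)&(u<230)&(v>210)&(v<330)
rect(reg&(hsv[...,2]>110)&(hsv[...,1]>60),"mat")
reg=(u>430)&(u<600)&(v>160)&(v<330)
r=rect(reg&(hsv[...,2]>90),"tray"); print(np.round(cv2.boxPoints(r),4))
rect(reg&(z>0.014)&(z<0.03),"rim")
s=bot.state()
# wooden grips
m=((hsv[...,0]<16)&(hsv[...,1]>110)&(hsv[...,2]>90)&(z>0.075)&(u>240)&(u<440)&(v>160)&(v<235)).astype(np.uint8)
k,l,st,c=cv2.connectedComponentsWithStats(m)
for i in range(1,k):
    if st[i,4]>8: print("grip",c[i],st[i,4],np.round(P[l==i].mean(0),4),P[l==i][:,2].max())
m=((hsv[...,0]<16)&(hsv[...,1]>110)&(hsv[...,2]>90)&(u>330)&(u<350)&(v>218)&(v<238)); print("slgrip",np.round(P[m],3)[::5])
big=cv2.resize(im[140:240,240:440],None,fx=4,fy=4,interpolation=cv2.INTER_CUBIC); cv2.imwrite("pics/b.png",big)
E
```

```text
counter z 0.0007207515277309409
keeper [685.8  -9.6] [ 46.  312.1] 0.66 4476 0.0685
[[ 0.661   0.1462]
 [ 0.6646 -0.1659]
 [ 0.7106 -0.1654]
 [ 0.707   0.1467]]
mat [491.1 207.6] [390.7 171.7] 84.6 8136 0.0037
tray [ 529.8 -209.5] [245.3 445.9] 6.96 13444 0.0035
[[ 0.381  -0.003 ]
 [ 0.435  -0.4457]
 [ 0.6785 -0.416 ]
 [ 0.6245  0.0267]]
rim [ 515.8 -433.7] [152.    7.6] 5.49 341 0.0207
grip [406.98701299 200.88311688] 77 [ 0.6104 -0.1242  0.0905] 0.09337002711576753
grip [365.03947368 202.93421053] 76 [ 0.6082 -0.0527  0.0905] 0.09365291009336604
grip [271.08333333 205.66666667] 72 [0.6066 0.1078 0.0904] 0.09359102135369993
slgrip [[ 0.584 -0.019  0.001]
 [ 0.577 -0.012  0.05 ]
 [ 0.575 -0.007  0.049]
 [ 0.575 -0.016  0.049]
 [ 0.574 -0.01   0.048]
 [ 0.572 -0.005  0.047]
 [ 0.572 -0.014  0.048]
 [ 0.57  -0.008  0.053]
 [ 0.574 -0.019 -0.   ]
 [ 0.568 -0.012  0.049]
 [ 0.567 -0.007  0.046]
 [ 0.567 -0.016  0.041]
 [ 0.567 -0.013  0.023]]
```

View pics/b.png

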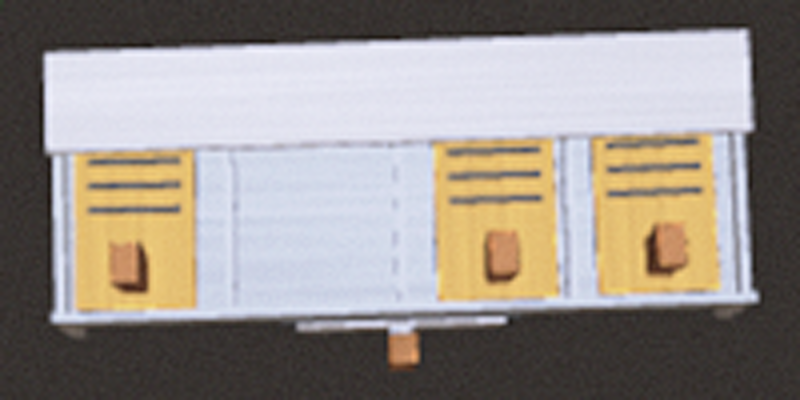

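```bash
cat >> h.py <<'E'
from scipy.spatial.transform import Rotation as Ro
def down(yaw,tilt=0.0):
    """tool y = horizontal dir at yaw(rad) of rack/tray y; tool x=-frame x; tilt: tip front up about frame y"""
    x=np.array([np.cos(yaw),np.sin(yaw),0]);y=np.array([-np.sin(yaw),np.cos(yaw),0]);z=np.array([0,0,-1.])
    R=np.stack([-x,y,z],1)
    return Ro.from_rotvec(y*tilt).as_matrix()@R
def rows(wps,start=None,vmax=40,wmax=.12,grip=None,rd=(1,3)):
    """wps list of (pos m,R); prints rows, rounded, integrating exactly"""
    s=bot.state(); p=np.array(s["tool_pos"]);R=np.array(s["tool_rot"])
    if start: p,R=start
    out=[]
    for tp,tR in wps:
        tp=np.array(tp)
        n=max(1,int(np.ceil(np.linalg.norm(tp-p)*1e3/vmax)),int(np.ceil(np.linalg.norm(Ro.from_matrix(R.T@tR).as_rotvec())/wmax)))
        for i in range(n,0,-1):
            goal=p+(tp-p)/i
            w=Ro.from_matrix(R.T@tR).as_rotvec()/i
            d=np.round(R.T@(goal-p)*1e3,rd[0]); w=np.round(w,rd[1])
            p=p+R@d/1e3; R=R@Ro.from_rotvec(w).as_matrix()
            r={k:float(v)+0 for k,v in zip(["tx","ty","tz","rx","ry","rz"],[*d,*w]) if abs(v)>0}
            out.append(r)
    for i in range(0,len(out),10): print(json.dumps(out[i:i+10]))
    return p,R
RACK=(np.array([.6433,-.0101]),0.0115)
def rk(x,y,z):
    a=RACK[1]; return np.array([RACK[0][0]+np.cos(a)*x-np.sin(a)*y,RACK[0][1]+np.sin(a)*x+np.cos(a)*y,z])
def st():
    s=bot.state(); print("t",round(s["clock"],2),"pos",np.round(s["tool_pos"],4),"q",np.round(s["qpos"],1),"F",np.round(s["contact_force"],1),"gap",round(s["finger_gap"],4)); return s
E
python3 - <<'E'
from h import *
st()
rows([([.58,-.03,.30],down(RACK[1]))])
E
```

```text
t 0.45 pos [0.1917 0.5948 0.2312] q [65.7 12.4 92.4 -0.  75.1 -6.4] F [-1.1 -0.1  0.6] gap 0.0855
[{"tx": -29.5, "ty": -25.0, "tz": -3.6, "rz": -0.017}, {"tx": -29.1, "ty": -25.5, "tz": -3.6, "rz": -0.017}, {"tx": -28.7, "ty": -26.0, "tz": -3.6, "rz": -0.017}, {"tx": -28.2, "ty": -26.5, "tz": -3.6, "rz": -0.017}, {"tx": -27.8, "ty": -27.0, "tz": -3.6, "rz": -0.017}, {"tx": -27.3, "ty": -27.5, "tz": -3.6, "rz": -0.017}, {"tx": -26.8, "ty": -27.9, "tz": -3.6, "rz": -0.017}, {"tx": -26.4, "ty": -28.4, "tz": -3.6, "rz": -0.017}, {"tx": -25.9, "ty": -28.8, "tz": -3.6, "rz": -0.017}, {"tx": -25.4, "ty": -29.2, "tz": -3.6, "rz": -0.017}]
[{"tx": -24.9, "ty": -29.7, "tz": -3.6, "rz": -0.017}, {"tx": -24.4, "ty": -30.1, "tz": -3.6, "rz": -0.017}, {"tx": -23.8, "ty": -30.5, "tz": -3.6, "rz": -0.017}, {"tx": -23.3, "ty": -30.9, "tz": -3.6, "rz": -0.017}, {"tx": -22.8, "ty": -31.3, "tz": -3.7, "rz": -0.017}, {"tx": -22.3, "ty": -31.7, "tz": -3.6, "rz": -0.017}, {"tx": -21.7, "ty": -32.0, "tz": -3.7, "rz": -0.017}, {"tx": -21.2, "ty": -32.4, "tz": -3.6, "rz": -0.017}, {"tx": -20.6, "ty": -32.8, "tz": -3.7, "rz": -0.017}]
```

apply_moves([
  {"tz":-7,"rz":-0.1,"grip":-0.1},
  {"tz":-7,"rz":-0.1},
  {"tz":-7,"rz":-0.12},
  {"tx":-19,"ty":-35,"tz":-5},
  {"tx":-23,"ty":-34,"tz":-5},
  {"tx":-23,"ty":-34,"tz":-5},
  {"tx":-23,"ty":-34,"tz":-5},
  {"tx":-23,"ty":-34,"tz":-5},
  {"tx":-23,"ty":-34,"tz":-5},
  {"tx":-23,"ty":-34,"tz":-5},
])

```text
validation failed for argument at $.in...
```

```bash
python3 - <<'E'
from h import *
st(); rows([([.58,-.03,.27],down(RACK[1]))])
E
```

```text
t 0.45 pos [0.1917 0.5948 0.2312] q [65.7 12.4 92.4 -0.  75.1 -6.4] F [-1.1 -0.1  0.6] gap 0.0855
[{"tx": -29.5, "ty": -25.0, "tz": -2.0, "rz": -0.017}, {"tx": -29.1, "ty": -25.5, "tz": -2.0, "rz": -0.017}, {"tx": -28.7, "ty": -26.0, "tz": -2.0, "rz": -0.017}, {"tx": -28.2, "ty": -26.5, "tz": -2.0, "rz": -0.017}, {"tx": -27.8, "ty": -27.0, "tz": -2.0, "rz": -0.017}, {"tx": -27.3, "ty": -27.5, "tz": -2.0, "rz": -0.017}, {"tx": -26.8, "ty": -27.9, "tz": -2.1, "rz": -0.017}, {"tx": -26.4, "ty": -28.4, "tz": -2.0, "rz": -0.017}, {"tx": -25.9, "ty": -28.8, "tz": -2.1, "rz": -0.017}, {"tx": -25.4, "ty": -29.2, "tz": -2.0, "rz": -0.017}]
[{"tx": -24.9, "ty": -29.7, "tz": -2.1, "rz": -0.017}, {"tx": -24.4, "ty": -30.1, "tz": -2.0, "rz": -0.017}, {"tx": -23.8, "ty": -30.5, "tz": -2.1, "rz": -0.017}, {"tx": -23.3, "ty": -30.9, "tz": -2.0, "rz": -0.017}, {"tx": -22.8, "ty": -31.3, "tz": -2.1, "rz": -0.017}, {"tx": -22.3, "ty": -31.7, "tz": -2.0, "rz": -0.017}, {"tx": -21.7, "ty": -32.0, "tz": -2.1, "rz": -0.017}, {"tx": -21.2, "ty": -32.4, "tz": -2.0, "rz": -0.017}, {"tx": -20.6, "ty": -32.8, "tz": -2.1, "rz": -0.017}]
```

apply_moves([
  {"tx":0,"ty":0,"tz":-7,"rx":0,"ry":0,"rz":-0.1,"grip":-0.1},
  {"tx":0,"ty":0,"tz":-7,"rx":0,"ry":0,"rz":-0.1,"grip":-0.1},
  {"tx":0,"ty":0,"tz":-7,"rx":0,"ry":0,"rz":-0.12,"grip":-0.1},
  {"tx":-23,"ty":-34,"tz":-3,"rx":0,"ry":0,"rz":0,"grip":-0.1},
  {"tx":-23,"ty":-34,"tz":-3,"rx":0,"ry":0,"rz":0,"grip":-0.1},
  {"tx":-23,"ty":-34,"tz":-3,"rx":0,"ry":0,"rz":0,"grip":-0.1},
  {"tx":-23,"ty":-34,"tz":-3,"rx":0,"ry":0,"rz":0,"grip":-0.1},
  {"tx":-23,"ty":-34,"tz":-3,"rx":0,"ry":0,"rz":0,"grip":-0.1},
])

```text
clock: 1.12
tool_pos: [0.3087, 0.4243, 0.2676]
tool_rot: [[-1.0, -0.009, 0.001], [-0.009, 1.0, 0.0], [-0.001, 0.0, -1.0]]
contact_force: [1.1, 0.0, -0.4]
finger_gap: 0.0382
```

```bash
python3 - <<'E'
import re
s=open('h.py').read()
s=s.replace('if abs(v)>0}\n            out','}\n            r["grip"]=grip\n            out').replace("json.dumps(out[i:i+10])","json.dumps(out[i:i+10],separators=(',',':'))").replace("float(v)+0 for","(int(v) if v==int(v) else float(v)) for")
open('h.py','w').write(s)
E
python3 - <<'E'
from h import *
st(); rows([([.58,-.03,.27],down(RACK[1]))],grip=-.1)
E
```

```text
t 1.12 pos [0.3087 0.4243 0.2676] q [ 46.3  -1.6 103.7  -0.   77.9 -44.2] F [ 1.1  0.  -0.4] gap 0.0382
[{"tx":-19.1,"ty":-32.6,"tz":-0.2,"rx":0,"ry":0,"rz":0,"grip":-0.1},{"tx":-19.1,"ty":-32.6,"tz":-0.2,"rx":0,"ry":0,"rz":0,"grip":-0.1},{"tx":-19.1,"ty":-32.6,"tz":-0.2,"rx":0,"ry":0,"rz":0,"grip":-0.1},{"tx":-19.1,"ty":-32.6,"tz":-0.2,"rx":0,"ry":0,"rz":0,"grip":-0.1},{"tx":-19.1,"ty":-32.6,"tz":-0.2,"rx":0,"ry":0,"rz":0,"grip":-0.1},{"tx":-19.1,"ty":-32.6,"tz":-0.2,"rx":0,"ry":0,"rz":0,"grip":-0.1},{"tx":-19.1,"ty":-32.6,"tz":-0.1,"rx":0,"ry":0,"rz":0,"grip":-0.1},{"tx":-19.1,"ty":-32.7,"tz":-0.2,"rx":0,"ry":0,"rz":0,"grip":-0.1},{"tx":-19.1,"ty":-32.6,"tz":-0.1,"rx":0,"ry":0,"rz":0,"grip":-0.1},{"tx":-19,"ty":-32.7,"tz":-0.2,"rx":0,"ry":0,"rz":0,"grip":-0.1}]
[{"tx":-19.1,"ty":-32.6,"tz":-0.1,"rx":0,"ry":0,"rz":-0.001,"grip":-0.1},{"tx":-19,"ty":-32.7,"tz":-0.2,"rx":0,"ry":0,"rz":0,"grip":-0.1},{"tx":-19,"ty":-32.7,"tz":-0.1,"rx":0,"ry":0,"rz":-0.001,"grip":-0.1},{"tx":-19,"ty":-32.7,"tz":-0.2,"rx":0,"ry":0.001,"rz":0,"grip":-0.1}]
```

apply_moves([
  {"tx":-27,"ty":-30,"tz":0,"rx":0,"ry":0,"rz":0,"grip":-0.1},
  {"tx":-27,"ty":-30,"tz":0,"rx":0,"ry":0,"rz":0,"grip":-0.1},
  {"tx":-27,"ty":-30,"tz":0,"rx":0,"ry":0,"rz":0,"grip":-0.1},
  {"tx":-27,"ty":-30,"tz":0,"rx":0,"ry":0,"rz":0,"grip":-0.1},
  {"tx":-27,"ty":-30,"tz":0,"rx":0,"ry":0,"rz":0,"grip":-0.1},
  {"tx":-27,"ty":-30,"tz":0,"rx":0,"ry":0,"rz":0,"grip":-0.1},
  {"tx":-27,"ty":-30,"tz":0,"rx":0,"ry":0,"rz":0,"grip":-0.1},
  {"tx":-27,"ty":-30,"tz":0,"rx":0,"ry":0,"rz":0,"grip":-0.1},
  {"tx":-27,"ty":-30,"tz":0,"rx":0,"ry":0,"rz":0,"grip":-0.1},
  {"tx":-27,"ty":-30,"tz":0,"rx":0,"ry":0,"rz":0,"grip":-0.1},
])

```text
clock: 1.95
tool_pos: [0.5817, 0.1263, 0.2675]
tool_rot: [[-1.0, -0.008, 0.001], [-0.008, 1.0, 0.0], [-0.001, 0.0, -1.0]]
contact_force: [0.6, 0.9, 0.6]
finger_gap: 0.0387
```

apply_moves([
  {"tx":0,"ty":-36,"tz":0,"rx":0,"ry":0,"rz":0,"grip":-0.1},
  {"tx":0,"ty":-36,"tz":0,"rx":0,"ry":0,"rz":0,"grip":-0.1},
  {"tx":0,"ty":-36,"tz":0,"rx":0,"ry":0,"rz":0,"grip":-0.1},
  {"tx":0,"ty":-36,"tz":0,"rx":0,"ry":0,"rz":0,"grip":-0.1},
  {"tx":0,"ty":0,"tz":0,"rx":0,"ry":0,"rz":0,"grip":-0.1},
  {"tx":0,"ty":0,"tz":0,"rx":0,"ry":0,"rz":0,"grip":-0.1},
])

```text
clock: 2.45
tool_pos: [0.5818, -0.0179, 0.2674]
tool_rot: [[-1.0, -0.004, 0.0], [-0.004, 1.0, 0.0], [-0.0, 0.0, -1.0]]
contact_force: [0.6, -0.2, 0.9]
finger_gap: 0.0384
```

```bash
cat >> h.py <<'E'
def rows(wps,grip=None,vmax=38,wmax=.12,**k):
    s=bot.state(); p=np.array(s["tool_pos"]);R=np.array(s["tool_rot"])
    for tp,tR in wps:
        w=Ro.from_matrix(R.T@tR).as_rotvec(); d=R.T@(np.array(tp)-p)*1e3
        n=max(1,int(np.ceil(np.linalg.norm(d)/vmax)),int(np.ceil(np.linalg.norm(w)/wmax)))
        if np.linalg.norm(w)>.02: # shift uses changing axes
            seg=[];pp,RR=p,R
            for i in range(n):
                g=p+(np.array(tp)-p)*(i+1)/n
                dd=np.round(RR.T@(g-pp)*1e3,1); ww=np.round(w/n,3); seg.append((dd.tolist(),ww.tolist())); pp=pp+RR@dd/1e3; RR=RR@Ro.from_rotvec(ww).as_matrix()
            print("turning seg:"); [print("  ",q) for q in seg]; p,R=pp,RR
        else:
            print(n,"x",np.round(d/n,1),np.round(w/n,4)," total",np.round(d,1)); p=np.array(tp);R=np.array(tR)
E
python3 - <<'E'
from h import *
st(); cal,f=K("wrist"); c0=-np.array(cal["R"]).T@np.array(cal["t"]); print(f,c0,np.round(cal["R"],3).tolist())
im,d=viewer.grab_frame("wrist"); save("w1",im); np.save("w1",d)
for n in ["plate1_mid","slider_grip"]:
    for r in finder.find_in(n,"wrist"): print(n,r)
E
```

```text
t 2.45 pos [ 0.5818 -0.0179  0.2674] q [ -8.7   5.6  96.2   0.   78.1 -98.9] F [ 0.6 -0.2  0.9] gap 0.0384
417.3549519948019 [ 0.51088226 -0.01875201  0.40990157] [[-0.004, 1.0, 0.001], [0.961, 0.004, 0.278], [0.278, 0.002, -0.961]]
plate1_mid {'pixel': [214.3, 17.4], 'confidence': 0.96}
plate1_mid {'pixel': [196.5, 262.1], 'confidence': 0.78}
plate1_mid {'pixel': [562.3, 365.1], 'confidence': 0.66}
slider_grip {'pixel': [323.1, 201.2], 'confidence': 0.81}
slider_grip {'pixel': [300.1, 372.6], 'confidence': 0.54}
```

View pics/w1.png

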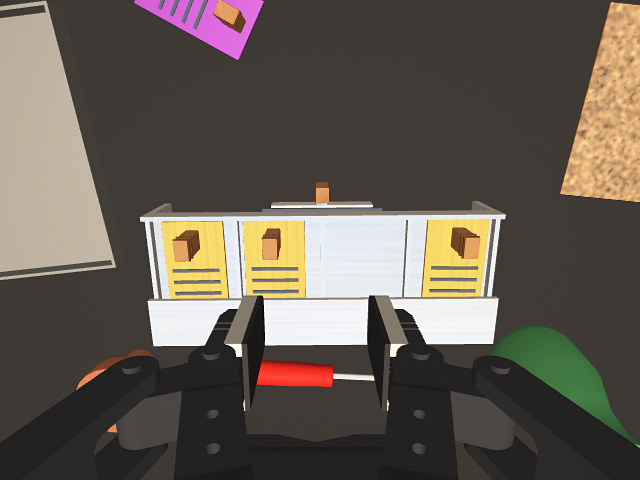

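```bash
cat >> h.py <<'E'
def grips(c,im,P,zmin=.08,zmax=.1,win=None):
    hsv=cv2.cvtColor(im,cv2.COLOR_RGB2HSV); z=P[...,2]
    m=((hsv[...,0]<18)&(hsv[...,1]>100)&(hsv[...,2]>60)&(z>zmin)&(z<zmax)).astype(np.uint8)
    k,l,s_,cc=cv2.connectedComponentsWithStats(m); o=[]
    for i in range(1,k):
        if s_[i,4]>25:
            q=P[l==i]; top=q[q[:,2]>np.percentile(q[:,2],90)-.004]
            r=cv2.minAreaRect(top[:,:2].astype(np.float32))
            o.append((cc[i],len(q),np.median(top[:,2]),r)); print("grip px",np.round(cc[i]),len(q),"z",np.round(np.median(top[:,2]),4),"c",np.round(r[0],4),"sz",np.round(r[1],4),round(r[2],1))
    return o
E
python3 - <<'E'
from h import *
d=np.load("w1.npy"); im=cv2.cvtColor(cv2.imread("pics/w1.png"),cv2.COLOR_BGR2RGB)
P=cloud("wrist",d); z=P[...,2]
grips("wrist",im,P)
grips("wrist",im,P,.03,.06)
v,u=np.mgrid[0:480,0:640]
m=(u>140)&(u<505)&(v>290)&(v<350)&(z>.063)&(z<.075)
r=cv2.minAreaRect(P[m][:,:2].astype(np.float32)); print(r, np.median(z[m])); print(cv2.boxPoints(r))
m=(u>135)&(u<510)&(v>205)&(v<225)&(z>.056)&(z<.068)
r=cv2.minAreaRect(P[m][:,:2].astype(np.float32)); print("lip",r, np.median(z[m]));
print("plate z",np.median(z[250:290,200:220]), "deck",np.median(z[240:290,340:390]))
E
```

```text
grip px [270. 247.] 396 z 0.0907 c [ 0.6097 -0.052 ] sz [0.0122 0.0189] 89.8
grip px [469. 246.] 464 z 0.0908 c [0.6072 0.1095] sz [0.0181 0.0126] 0.9
grip px [182. 249.] 438 z 0.0905 c [ 0.6122 -0.1234] sz [0.0193 0.0123] 3.8
grip px [227.  14.] 450 z 0.0408 c [ 0.4285 -0.0878] sz [0.0186 0.0123] 62.2
grip px [322. 194.] 247 z 0.0478 c [ 0.5736 -0.0101] sz [0.0141 0.0114] 0.9
grip px [456. 228.] 27 z 0.0581 c [0.5996 0.1074] sz [0.0042 0.01  ] 28.6
grip px [194. 233.] 34 z 0.0581 c [ 0.6056 -0.1213] sz [0.0145 0.0073] 49.9
grip px [110. 361.] 136 z 0.057 c [ 0.7378 -0.218 ] sz [0.0032 0.0247] 16.7
((0.6853592395782471, -0.007829338312149048), (0.0465870201587677, 0.3128659725189209), 1.0351228713989258) 0.06782138118259562
[[ 0.6592435   0.14815731]
 [ 0.6648956  -0.16465761]
 [ 0.71147496 -0.16381599]
 [ 0.7058229   0.14899893]]
lip ((0.5928297638893127, -0.009120017290115356), (0.010340006090700626, 0.31295913457870483), 0.8501282334327698) 0.061558087845857604
plate z 0.0549643768941826 deck 0.0499040021757803
```

```bash
sed -i 's/^RACK=.*/RACK=(np.array([.6432,-.0092]),0.015)/' h.py; python3 - <<'E'
from h import *
D=down(.02); g=[.6122,-.1234]
rows([([*g,.2],D),([*g,.064],D)])
E
```

```text
4 x [ -7.4 -27.2  16.8] [ 0.0001  0.     -0.0027]  total [ -29.5 -108.7   67.3]
4 x [ 0.  0. 34.] [0. 0. 0.]  total [  0.   0. 136.]
```

apply_moves([
  {"tx":-7.4,"ty":-27.2,"tz":16.8,"rx":0,"ry":0,"rz":0,"grip":-0.1},
  {"tx":-7.4,"ty":-27.2,"tz":16.8,"rx":0,"ry":0,"rz":0,"grip":-0.1},
  {"tx":-7.4,"ty":-27.2,"tz":16.8,"rx":0,"ry":0,"rz":0,"grip":-0.1},
  {"tx":-7.4,"ty":-27.2,"tz":16.8,"rx":0,"ry":0,"rz":0,"grip":-0.1},
  {"tx":0,"ty":0,"tz":0,"rx":0,"ry":0,"rz":-0.011,"grip":-0.1},
  {"tx":0,"ty":0,"tz":0,"rx":0,"ry":0,"rz":0,"grip":-0.1},
  {"tx":0,"ty":0,"tz":0,"rx":0,"ry":0,"rz":0,"grip":-0.1},
])

```text
clock: 3.18
tool_pos: [0.6125, -0.1229, 0.2002]
tool_rot: [[-1.0, -0.02, -0.0], [-0.02, 1.0, 0.001], [0.0, 0.001, -1.0]]
contact_force: [0.8, 0.6, 0.3]
finger_gap: 0.0384
```

```bash
python3 - <<'E'
from h import *
D=down(.02); g=[.6122,-.1234]
st(); im,d=viewer.grab_frame("wrist"); save("w2",im); grips("wrist",im,cloud("wrist",d))
rows([([*g,.064],D)])
E
```

```text
t 3.18 pos [ 0.6125 -0.1229  0.2002] q [ -17.8   13.9   94.1    0.    72.  -109. ] F [0.8 0.6 0.3] gap 0.0384
grip px [310. 235.] 604 z 0.0915 c [ 0.6119 -0.1271] sz [0.0184 0.0119] 1.3
grip px [422. 234.] 709 z 0.0914 c [ 0.61   -0.0554] sz [0.0127 0.0186] 90.0
4 x [ 0.2 -0.2 34.2] [0.0001 0.0003 0.0002]  total [  0.7  -0.6 136.9]
```

View pics/w2.png

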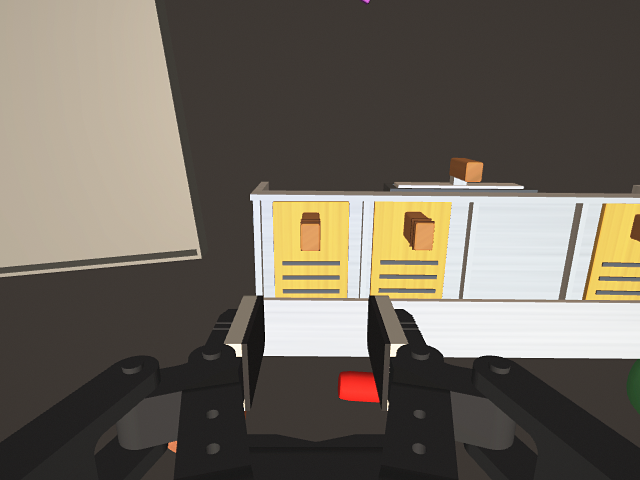

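apply_moves([
  {"tx":0,"ty":-4,"tz":34,"rx":0,"ry":0,"rz":0,"grip":-0.1},
  {"tx":0,"ty":0,"tz":34,"rx":0,"ry":0,"rz":0,"grip":-0.1},
  {"tx":0,"ty":0,"tz":34,"rx":0,"ry":0,"rz":0,"grip":-0.1},
  {"tx":0,"ty":0,"tz":24,"rx":0,"ry":0,"rz":0,"grip":-0.1},
  {"tx":0,"ty":0,"tz":10,"rx":0,"ry":0,"rz":0,"grip":-0.1},
  {"tx":0,"ty":0,"tz":0,"rx":0,"ry":0,"rz":0,"grip":-0.1},
  {"tx":0,"ty":0,"tz":0,"rx":0,"ry":0,"rz":0,"grip":-0.1},
])

```text
clock: 3.82
tool_pos: [0.6132, -0.1278, 0.0653]
tool_rot: [[-1.0, -0.021, 0.001], [-0.021, 1.0, -0.0], [-0.001, -0.0, -1.0]]
contact_force: [0.3, -0.8, 0.5]
finger_gap: 0.0383
```

```bash
python3 - <<'E'
from h import *
st(); im,d=viewer.grab_frame("wrist"); save("w3",im); grips("wrist",im,cloud("wrist",d))
E
```

```text
t 3.82 pos [ 0.6132 -0.1278  0.0653] q [ -18.2   23.    98.3    0.    58.5 -109.4] F [ 0.3 -0.8  0.5] gap 0.0383
grip px [320. 340.] 2529 z 0.092 c [ 0.6123 -0.1274] sz [0.0191 0.0124] 0.7
grip px [538. 339.] 3220 z 0.0919 c [ 0.6106 -0.0565] sz [0.0192 0.0133] 2.2
```

View pics/w3.png

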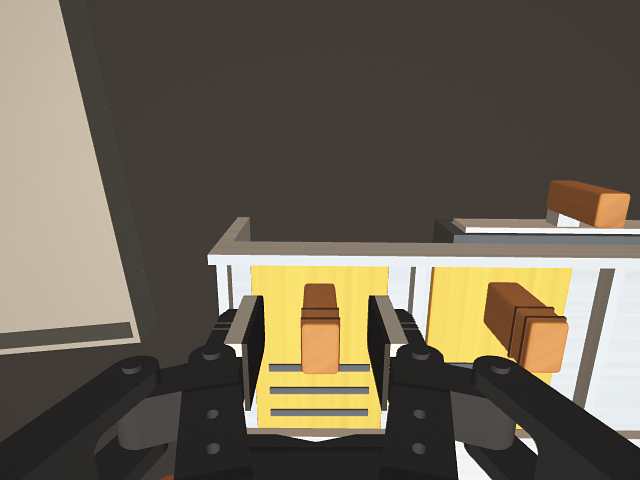

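apply_moves([
  {"tx":0,"ty":0,"tz":0,"rx":0,"ry":0,"rz":0,"grip":-1},
  {"tx":0,"ty":0,"tz":0,"rx":0,"ry":0,"rz":0,"grip":-1},
  {"tx":0,"ty":0,"tz":0,"rx":0,"ry":0,"rz":0,"grip":-1},
  {"tx":0,"ty":0,"tz":0,"rx":0,"ry":0,"rz":0,"grip":-1},
  {"tx":0,"ty":0,"tz":0,"rx":0,"ry":0,"rz":0,"grip":-1},
  {"tx":0,"ty":0,"tz":0,"rx":0,"ry":0,"rz":0,"grip":-1},
], force=60)

```text
clock: 4.37
tool_pos: [0.6144, -0.129, 0.067]
tool_rot: [[-1.0, -0.019, 0.005], [-0.019, 1.0, -0.001], [-0.005, -0.001, -1.0]]
contact_force: [0.1, 1.7, 7.0]
finger_gap: 0.0108
```

```bash
python3 - <<'E'
from h import *
st()
# tilt path for TCP relative, 2D in rack xz. grip center x=-34, tail bottom (50,50); TCP local to plate: x=-34, z=0.0653-0.05
def path(seq,x0=-34.0,h=14.5):
    prev=None;pa=0
    for a,px,dz in seq:
        # TCP rel tail bottom: (-84, h) rotated front-up by a
        r=np.array([-84,h]); X=np.array([50-px+ r[0]*np.cos(a)+r[1]*np.sin(a), -r[0]*np.sin(a)+r[1]*np.cos(a)+dz])
        if prev is not None:
            d=X-prev # world dx,dz ; tool frame at angle pa: tool x=-x', z=-z'
            tx=-(d[0]*np.cos(pa)-d[1]*np.sin(pa)); tz=-(d[0]*np.sin(pa)+d[1]*np.cos(pa))
            print(a,px,"tx %.1f tz %.1f dang %.3f"%(tx,tz,a-pa), np.round(X,1))
        prev=X;pa=a
path([(0,0,0),(.05,0,.5),(.1,0,.7),(.15,0,.7),(.19,0,.7),(.19,6,.7),(.19,12,.7),(.19,18,.7),(.23,18,.7),(.265,18,.7),(.3,18,.7),(.3,24,.8),(.3,31,.8),(.3,38,.8),(.3,40,30),(.2,45,50),(.1,50,60),(0,55,70)])
E
```

```text
t 4.37 pos [ 0.6144 -0.129   0.067 ] q [ -18.3   23.    98.2    0.    58.5 -109.4] F [0.1 1.7 7. ] gap 0.0108
0.05 0 tx -0.8 tz -4.7 dang 0.050 [-33.2  19.2]
0.1 0 tx -0.8 tz -4.4 dang 0.050 [-32.1  23.5]
0.15 0 tx -0.8 tz -4.2 dang 0.050 [-30.9  27.6]
0.19 0 tx -0.6 tz -3.3 dang 0.040 [-29.7  30.8]
0.19 6 tx 5.9 tz 1.1 dang 0.000 [-35.7  30.8]
0.19 12 tx 5.9 tz 1.1 dang 0.000 [-41.7  30.8]
0.19 18 tx 5.9 tz 1.1 dang 0.000 [-47.7  30.8]
0.23 18 tx -0.6 tz -3.3 dang 0.040 [-46.5  34. ]
0.265 18 tx -0.6 tz -2.9 dang 0.035 [-45.3  36.7]
0.3 18 tx -0.6 tz -2.9 dang 0.035 [-44.   39.4]
0.3 24 tx 5.8 tz 1.7 dang 0.000 [-50.   39.5]
0.3 31 tx 6.7 tz 2.1 dang 0.000 [-57.   39.5]
0.3 38 tx 6.7 tz 2.1 dang 0.000 [-64.   39.5]
0.3 40 tx 10.5 tz -27.3 dang 0.000 [-66.   68.7]
0.2 45 tx 11.7 tz -9.2 dang -0.100 [-74.4  80.9]
0.1 50 tx 7.9 tz -0.3 dang -0.100 [-82.1  82.8]
0 55 tx 7.0 tz -1.0 dang -0.100 [-89.   84.5]
```

apply_moves([
  {"tx":-0.8,"ty":0,"tz":-4.7,"rx":0,"ry":0.05,"rz":0,"grip":-1},
  {"tx":-0.8,"ty":0,"tz":-4.4,"rx":0,"ry":0.05,"rz":0,"grip":-1},
  {"tx":-0.8,"ty":0,"tz":-4.2,"rx":0,"ry":0.05,"rz":0,"grip":-1},
  {"tx":-0.6,"ty":0,"tz":-3.3,"rx":0,"ry":0.04,"rz":0,"grip":-1},
  {"tx":0,"ty":0,"tz":0,"rx":0,"ry":0,"rz":0,"grip":-1},
  {"tx":0,"ty":0,"tz":0,"rx":0,"ry":0,"rz":0,"grip":-1},
])

```text
clock: 4.87
tool_pos: [0.6183, -0.1288, 0.0812]
tool_rot: [[-0.983, -0.019, -0.184], [-0.019, 1.0, -0.005], [0.184, -0.001, -0.983]]
contact_force: [1.2, -0.2, 2.6]
finger_gap: 0.0111
```

```bash
python3 - <<'E'
from h import *
st(); im,d=viewer.grab_frame("wrist"); save("w4",im); im,d=viewer.grab_frame("side"); save("s4",im[150:330,260:500].repeat(3,0).repeat(3,1))
E
```

```text
t 4.87 pos [ 0.6183 -0.1288  0.0812] q [ -16.6   28.5   89.1   -3.4   72.5 -106.3] F [ 1.2 -0.2  2.6] gap 0.0111
```

View pics/w4.png

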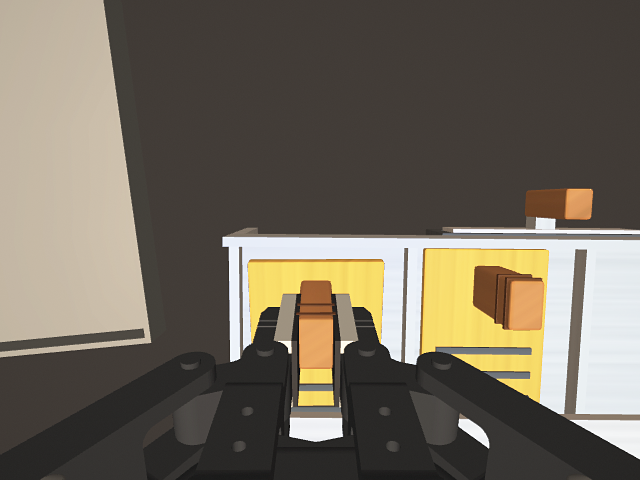

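View pics/s4.png

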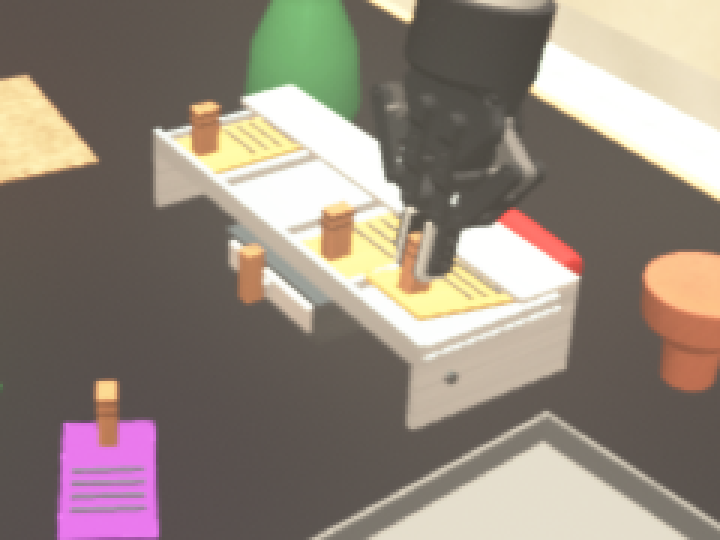

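apply_moves([
  {"tx":0,"ty":0,"tz":-1.5,"rx":0,"ry":0.01,"rz":0,"grip":-1},
  {"tx":6,"ty":0,"tz":1.1,"rx":0,"ry":0,"rz":0,"grip":-1},
  {"tx":0,"ty":0,"tz":0,"rx":0,"ry":0,"rz":0,"grip":-1},
])

```text
clock: 5.22
tool_pos: [0.6095, -0.1286, 0.0822]
tool_rot: [[-0.98, -0.019, -0.2], [-0.019, 1.0, -0.004], [0.2, -0.0, -0.98]]
contact_force: [0.0, 0.0, 5.0]
finger_gap: 0.0111
```

apply_moves([
  {"tx":5,"ty":0,"tz":0.2,"rx":0,"ry":0,"rz":0,"grip":-1},
  {"tx":5,"ty":0,"tz":1,"rx":0,"ry":0,"rz":0,"grip":-1},
  {"tx":0,"ty":0,"tz":0,"rx":0,"ry":0,"rz":0,"grip":-1},
  {"tx":-0.6,"ty":0,"tz":-3.3,"rx":0,"ry":0.04,"rz":0,"grip":-1},
  {"tx":-0.6,"ty":0,"tz":-2.9,"rx":0,"ry":0.035,"rz":0,"grip":-1},
  {"tx":-0.6,"ty":0,"tz":-2.9,"rx":0,"ry":0.03,"rz":0,"grip":-1},
  {"tx":0,"ty":0,"tz":0,"rx":0,"ry":0,"rz":0,"grip":-1},
])

```text
clock: 5.8
tool_pos: [0.6041, -0.1285, 0.0908]
tool_rot: [[-0.953, -0.019, -0.303], [-0.019, 1.0, -0.006], [0.303, 0.0, -0.953]]
contact_force: [-1.2, -0.1, 0.7]
finger_gap: 0.0108
```

```bash
python3 - <<'E'
from h import *
st(); im,d=viewer.grab_frame("wrist"); save("w5",im); im,d=viewer.grab_frame("side"); save("s5",im[150:330,260:500].repeat(3,0).repeat(3,1))
E
```

```text
t 5.8 pos [ 0.6041 -0.1285  0.0908] q [ -16.    30.8   85.7   -5.2   80.4 -105.5] F [-1.2 -0.1  0.7] gap 0.0108
```

View pics/s5.png

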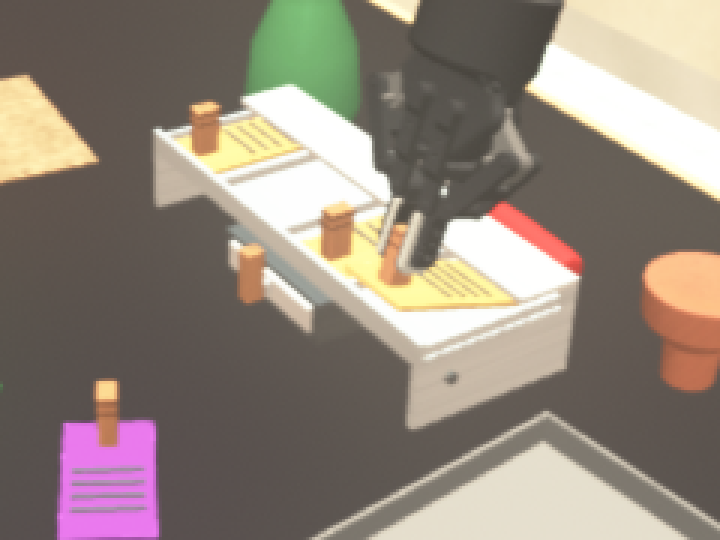

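apply_moves([
  {"tx":6.2,"ty":0,"tz":1.4,"rx":0,"ry":0,"rz":0,"grip":-1},
  {"tx":6.2,"ty":0,"tz":1.9,"rx":0,"ry":0,"rz":0,"grip":-1},
  {"tx":6.2,"ty":0,"tz":1.9,"rx":0,"ry":0,"rz":0,"grip":-1},
  {"tx":6.2,"ty":0,"tz":1.9,"rx":0,"ry":0,"rz":0,"grip":-1},
  {"tx":0,"ty":0,"tz":0,"rx":0,"ry":0,"rz":0,"grip":-1},
  {"tx":0,"ty":0,"tz":0,"rx":0,"ry":0,"rz":0,"grip":-1},
])

```text
clock: 6.4
tool_pos: [0.5779, -0.1291, 0.0918]
tool_rot: [[-0.954, -0.019, -0.301], [-0.018, 1.0, -0.005], [0.301, 0.0, -0.954]]
contact_force: [0.1, -0.1, -1.1]
finger_gap: 0.0108
```

```bash
python3 - <<'E'
from h import *
st(); im,d=viewer.grab_frame("side"); save("s6",im[150:330,260:500].repeat(3,0).repeat(3,1))
E
```

```text
t 6.4 pos [ 0.5779 -0.1291  0.0918] q [ -16.7   27.9   89.8   -5.3   79.  -106. ] F [ 0.1 -0.1 -1.1] gap 0.0108
```

View pics/s6.png

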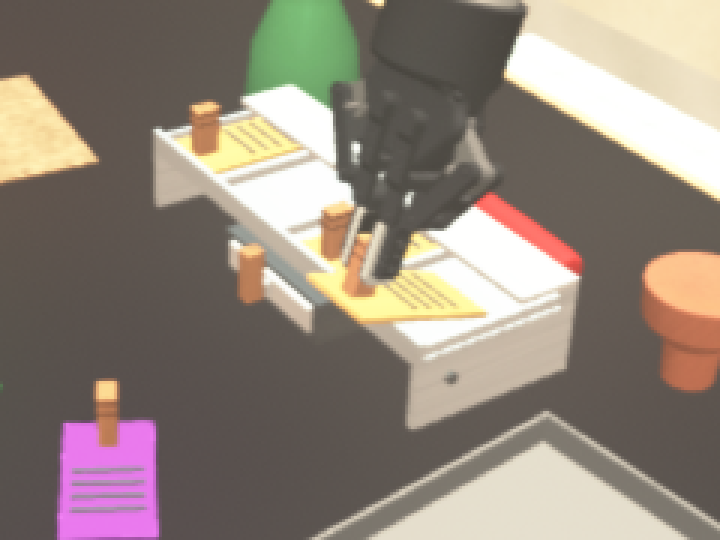

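apply_moves([
  {"tx":9,"ty":0,"tz":-28,"rx":0,"ry":0,"rz":0,"grip":-1},
  {"tx":9,"ty":0,"tz":-28,"rx":0,"ry":0,"rz":0,"grip":-1},
  {"tx":5,"ty":0,"tz":-5,"rx":0,"ry":-0.1,"rz":0,"grip":-1},
  {"tx":5,"ty":0,"tz":-5,"rx":0,"ry":-0.1,"rz":0,"grip":-1},
  {"tx":5,"ty":0,"tz":-5,"rx":0,"ry":-0.1,"rz":0,"grip":-1},
  {"tx":0,"ty":0,"tz":0,"rx":0,"ry":0,"rz":0,"grip":-1},
])

```text
clock: 6.95
tool_pos: [0.5629, -0.1287, 0.1687]
tool_rot: [[-1.0, -0.018, -0.006], [-0.018, 1.0, 0.0], [0.006, 0.001, -1.0]]
contact_force: [-1.3, 0.5, -2.3]
finger_gap: 0.0111
```

```bash
cat >> h.py <<'E'
def trayfit(c="top",name=None):
    im,d=viewer.grab_frame(c); 
    if name: save(name,im)
    P=cloud(c,d); hsv=cv2.cvtColor(im,cv2.COLOR_RGB2HSV); z=P[...,2]
    m=(hsv[...,1]<70)&(hsv[...,2]>100)&(z<.012)&(z>-.005)&(P[...,1]<-.19)&(P[...,0]>.3)&(P[...,0]<.8)
    m=cv2.morphologyEx(m.astype(np.uint8),cv2.MORPH_OPEN,np.ones((5,5)))
    k,l,s_,cc=cv2.connectedComponentsWithStats(m); i=1+np.argmax(s_[1:,4])
    q=P[l==i]; r=cv2.minAreaRect(q[:,:2].astype(np.float32)); print("tray floor c",np.round(r[0],4),"sz",np.round(r[1],4),round(r[2],2),"z",np.round(np.median(q[:,2]),4)); return r
E
python3 - <<'E'
from h import *
st(); trayfit("top","t7")
E
```

```text
t 6.95 pos [ 0.5629 -0.1287  0.1687] q [-1.980e+01  1.040e+01  1.019e+02 -1.000e-01  6.800e+01 -1.108e+02] F [-1.3  0.5 -2.3] gap 0.0111
tray floor c [ 0.4931 -0.2927] sz [0.1357 0.1064] 6.47 z 0.0035
```

View pics/t7.png

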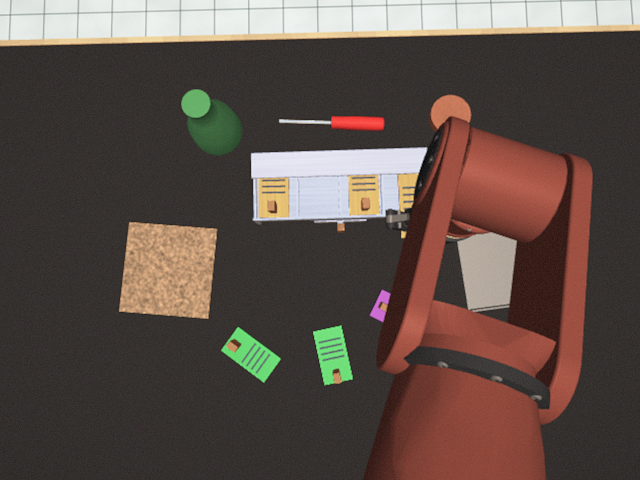

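```bash
cat >> h.py <<'E'
def trayfit2(c,im,d):
    P=cloud(c,d); hsv=cv2.cvtColor(im,cv2.COLOR_RGB2HSV); z=P[...,2]
    m=(hsv[...,1]<80)&(hsv[...,2]>60)&(z<.03)&(z>-.005)&(P[...,1]<-.19)&(P[...,0]>.3)&(P[...,0]<.8)
    m=cv2.morphologyEx(m.astype(np.uint8),cv2.MORPH_OPEN,np.ones((3,3)))
    k,l,s_,cc=cv2.connectedComponentsWithStats(m); i=1+np.argmax(s_[1:,4])
    q=P[l==i]
    for nm,qq in (("all",q),("floor",q[np.abs(q[:,2]-.0035)<.003]),("rim",q[q[:,2]>.019])):
        r=cv2.minAreaRect(qq[:,:2].astype(np.float32)); print(c,nm,"c",np.round(r[0],4),"sz",np.round(r[1],4),round(r[2],2),len(qq))
E
python3 - <<'E'
from h import *
for c in("top","side"):
    trayfit2(c,cv2.cvtColor(cv2.imread(f"pics/a_{c}.png"),cv2.COLOR_BGR2RGB),np.load(f"a_{c}.npy"))
im,d=viewer.grab_frame("side"); save("s7",im); trayfit2("side",im,d)
E
```

```text
top all c [ 0.5452 -0.3357] sz [0.2463 0.2219] 6.68 14186
top floor c [ 0.5456 -0.3397] sz [0.2451 0.2114] 6.72 12477
top rim c [ 0.545  -0.3287] sz [0.2365 0.2075] 6.82 852
side all c [ 0.55   -0.3911] sz [0.4022 0.5   ] 89.99 58478
side floor c [ 0.55   -0.3911] sz [0.4022 0.5   ] 89.99 48689
side rim c [ 0.5457 -0.3299] sz [0.2404 0.2086] 6.96 1848
side all c [ 0.55   -0.3911] sz [0.4021 0.5   ] 90.0 58438
side floor c [ 0.55   -0.3911] sz [0.4021 0.5   ] 90.0 48491
side rim c [ 0.5455 -0.3295] sz [0.2403 0.2088] 6.94 1852
```

View pics/s7.png

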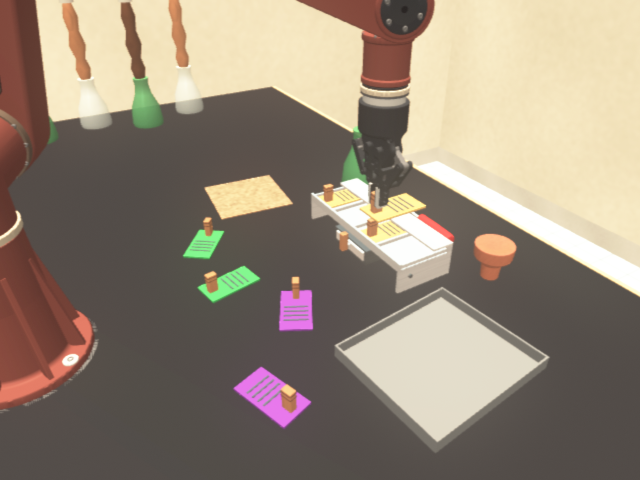

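```bash
cat >> h.py <<'E'
TRAY=[.5453,-.331,.1195]
def tr(x,y,z,T=None):
    T=T or TRAY; a=T[2]; return np.array([T[0]+np.cos(a)*x-np.sin(a)*y,T[1]+np.sin(a)*x+np.cos(a)*y,z])
E
python3 - <<'E'
from h import *
st()
D=down(TRAY[2])
rows([(tr(23,-50,169)/[1,1,1] if 0 else tr(.023,-.050,.169),D),(tr(.023,-.05,.05),D)])
print(tr(.023,-.05,.05))
E
```

```text
t 7.05 pos [ 0.5662 -0.1294  0.1688] q [-1.970e+01  1.080e+01  1.014e+02 -1.000e-01  6.810e+01 -1.107e+02] F [-0.5 -1.1 -1.5] gap 0.0106
turning seg:
   ([-0.5, -35.5, -0.0], [0.0, -0.001, -0.014])
   ([0.1, -35.5, -0.0], [0.0, -0.001, -0.014])
   ([0.5, -35.5, -0.1], [0.0, -0.001, -0.014])
   ([1.0, -35.5, 0.0], [0.0, -0.001, -0.014])
   ([1.5, -35.5, -0.0], [0.0, -0.001, -0.014])
   ([2.0, -35.5, -0.0], [0.0, -0.001, -0.014])
   ([2.5, -35.4, -0.1], [0.0, -0.001, -0.014])
4 x [ 0.  -0.  29.8] [ 0.      0.0003 -0.0007]  total [  0.2  -0.  119. ]
[ 0.57409676 -0.37790146  0.05      ]
```

apply_moves([
  {"tx":-0.5,"ty":-35.5,"tz":0,"rx":0,"ry":0,"rz":-0.014,"grip":-1},
  {"tx":0,"ty":-35.5,"tz":0,"rx":0,"ry":0,"rz":-0.014,"grip":-1},
  {"tx":0.5,"ty":-35.5,"tz":0,"rx":0,"ry":-0.005,"rz":-0.014,"grip":-1},
  {"tx":1,"ty":-35.5,"tz":0,"rx":0,"ry":0,"rz":-0.014,"grip":-1},
  {"tx":1.5,"ty":-35.5,"tz":0,"rx":0,"ry":0,"rz":-0.014,"grip":-1},
  {"tx":2,"ty":-35.5,"tz":0,"rx":0,"ry":0,"rz":-0.014,"grip":-1},
  {"tx":2.5,"ty":-35.5,"tz":0,"rx":0,"ry":0,"rz":-0.014,"grip":-1},
  {"tx":0,"ty":0,"tz":0,"rx":0,"ry":0,"rz":0,"grip":-1},
  {"tx":0,"ty":0,"tz":35,"rx":0,"ry":0,"rz":0,"grip":-1},
  {"tx":0,"ty":0,"tz":0,"rx":0,"ry":0,"rz":0,"grip":-1},
])

```text
clock: 7.88
tool_pos: [0.5731, -0.3771, 0.1267]
tool_rot: [[-0.993, -0.116, -0.008], [-0.116, 0.993, 0.006], [0.007, 0.007, -1.0]]
contact_force: [-1.6, 0.8, -4.1]
finger_gap: 0.0104
```

```bash
python3 - <<'E'
from h import *
st(); D=down(TRAY[2])
im,d=viewer.grab_frame("side"); save("s8",im); trayfit2("side",im,d)
im,d=viewer.grab_frame("wrist"); save("w8",im)
rows([(tr(.023,-.05,.03),D)])
E
```

```text
t 7.88 pos [ 0.5731 -0.3771  0.1267] q [ -39.2   25.5   87.4   -0.    67.7 -135.8] F [-1.6  0.8 -4.1] gap 0.0104
side all c [ 0.55   -0.3911] sz [0.4022 0.4999] 90.0 55775
side floor c [ 0.55   -0.3911] sz [0.4022 0.4999] 90.0 46315
side rim c [ 0.5452 -0.3297] sz [0.2388 0.2091] 6.74 1719
3 x [-0.1 -0.6 33.3] [ 0.0017 -0.0017 -0.0007]  total [ -0.3  -1.7 100. ]
```

View pics/s8.png

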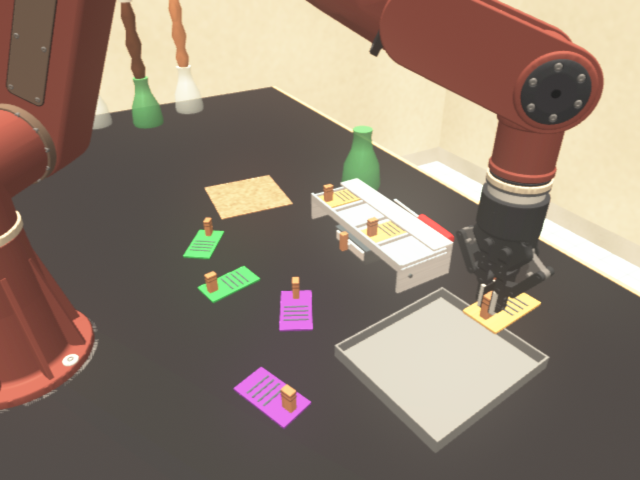

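View pics/w8.png

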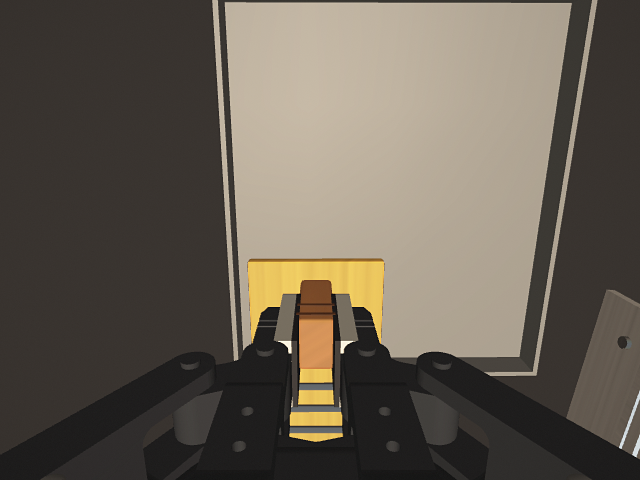

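apply_moves([
  {"tx":0,"ty":-0.6,"tz":33,"rx":0,"ry":-0.005,"rz":0,"grip":-1},
  {"tx":0,"ty":-0.6,"tz":33,"rx":0.004,"ry":0,"rz":0,"grip":-1},
  {"tx":0,"ty":0,"tz":27,"rx":0,"ry":0,"rz":0,"grip":-1},
  {"tx":0,"ty":0,"tz":5,"rx":0,"ry":0,"rz":0,"grip":-1},
  {"tx":0,"ty":0,"tz":2,"rx":0,"ry":0,"rz":0,"grip":-1},
  {"tx":0,"ty":0,"tz":2,"rx":0,"ry":0,"rz":0,"grip":-1},
  {"tx":0,"ty":0,"tz":0,"rx":0,"ry":0,"rz":0,"grip":-1},
])

```text
clock: 8.57
tool_pos: [0.5775, -0.3804, 0.0341]
tool_rot: [[-0.993, -0.117, 0.009], [-0.117, 0.993, -0.006], [-0.008, -0.007, -1.0]]
contact_force: [0.7, -0.7, -1.5]
finger_gap: 0.0109
```

```bash
python3 - <<'E'
from h import *
st()
im,d=viewer.grab_frame("side"); save("s9",im[220:450,320:600].repeat(2,0).repeat(2,1)); 
E
```

```text
t 8.57 pos [ 0.5775 -0.3804  0.0341] q [-3.92e+01  3.18e+01  8.94e+01  1.00e-01  5.81e+01 -1.36e+02] F [ 0.7 -0.7 -1.5] gap 0.0109
```

View pics/s9.png

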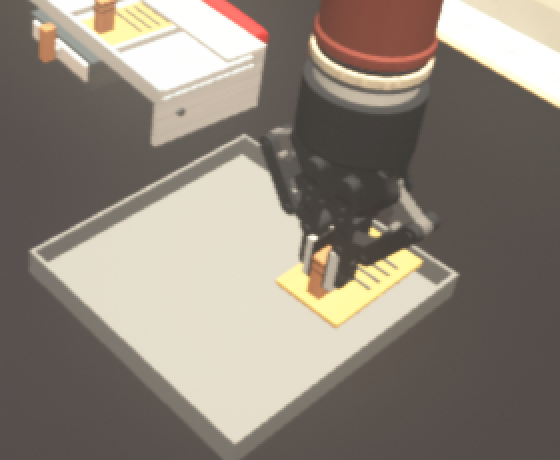

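apply_moves([
  {"tx":0,"ty":0,"tz":5,"rx":0,"ry":0,"rz":0,"grip":-1},
  {"tx":0,"ty":0,"tz":3,"rx":0,"ry":0,"rz":0,"grip":-1},
  {"tx":0,"ty":0,"tz":0,"rx":0,"ry":0,"rz":0,"grip":-1},
  {"tx":0,"ty":0,"tz":0,"rx":0,"ry":0,"rz":0,"grip":-1},
])

```text
clock: 8.95
tool_pos: [0.5753, -0.3791, 0.0233]
tool_rot: [[-0.993, -0.117, 0.005], [-0.117, 0.993, -0.003], [-0.005, -0.004, -1.0]]
contact_force: [0.5, 0.5, -1.5]
finger_gap: 0.0108
```

apply_moves([
  {"tx":0,"ty":0,"tz":2,"rx":0,"ry":0,"rz":0,"grip":-1},
  {"tx":0,"ty":0,"tz":1,"rx":0,"ry":0,"rz":0,"grip":-1},
  {"tx":0,"ty":0,"tz":0,"rx":0,"ry":0,"rz":0,"grip":-1},
  {"tx":0,"ty":0,"tz":0,"rx":0,"ry":0,"rz":0,"grip":-1},
])

```text
clock: 9.28
tool_pos: [0.5755, -0.3792, 0.0203]
tool_rot: [[-0.993, -0.117, 0.005], [-0.117, 0.993, -0.003], [-0.005, -0.004, -1.0]]
contact_force: [-0.3, 0.4, -0.7]
finger_gap: 0.0104
```

apply_moves([
  {"tx":0,"ty":0,"tz":1.5,"rx":0,"ry":0,"rz":0,"grip":-1},
  {"tx":0,"ty":0,"tz":0,"rx":0,"ry":0,"rz":0,"grip":-1},
  {"tx":0,"ty":0,"tz":0,"rx":0,"ry":0,"rz":0,"grip":-1},
])

```text
clock: 9.53
tool_pos: [0.5757, -0.3794, 0.02]
tool_rot: [[-0.993, -0.117, 0.005], [-0.117, 0.993, -0.003], [-0.005, -0.004, -1.0]]
contact_force: [-2.1, 1.5, 4.9]
finger_gap: 0.0109
```

apply_moves([
  {"tx":0,"ty":0,"tz":0,"rx":0,"ry":0,"rz":0,"grip":-0.1},
  {"tx":0,"ty":0,"tz":0,"rx":0,"ry":0,"rz":0,"grip":-0.1},
  {"tx":0,"ty":0,"tz":0,"rx":0,"ry":0,"rz":0,"grip":-0.1},
  {"tx":0,"ty":0,"tz":0,"rx":0,"ry":0,"rz":0,"grip":-0.1},
  {"tx":0,"ty":0,"tz":-20,"rx":0,"ry":0,"rz":0,"grip":-0.1},
  {"tx":0,"ty":0,"tz":-40,"rx":0,"ry":0,"rz":0,"grip":-0.1},
  {"tx":0,"ty":0,"tz":-40,"rx":0,"ry":0,"rz":0,"grip":-0.1},
  {"tx":0,"ty":0,"tz":-40,"rx":0,"ry":0,"rz":0,"grip":-0.1},
  {"tx":0,"ty":0,"tz":-30,"rx":0,"ry":0,"rz":0,"grip":-0.1},
  {"tx":0,"ty":0,"tz":0,"rx":0,"ry":0,"rz":0,"grip":-0.1},
])

```text
clock: 10.37
tool_pos: [0.579, -0.3822, 0.1994]
tool_rot: [[-0.993, -0.117, 0.019], [-0.117, 0.993, -0.014], [-0.017, -0.016, -1.0]]
contact_force: [-0.1, -1.0, 2.0]
finger_gap: 0.0385
```

```bash
python3 - <<'E'
from h import *
st()
im,d=viewer.grab_frame("side"); save("s10",im); P=cloud("side",d); grips("side",im,P,.03,.1); trayfit2("side",im,d)
g=[.6103,-.0575]; rows([([*g,.2],down(.016))])
E
```

```text
t 10.37 pos [ 0.579  -0.3822  0.1994] q [-3.92e+01  2.12e+01  8.49e+01  1.00e-01  7.25e+01 -1.36e+02] F [-0.1 -1.   2. ] gap 0.0385
grip px [328. 193.] 135 z 0.0901 c [0.6061 0.1051] sz [0.0144 0.0169] 86.7
grip px [208. 223.] 46 z 0.0408 c [0.3646 0.1798] sz [0.0176 0.0112] 26.2
grip px [372. 228.] 152 z 0.0891 c [ 0.6073 -0.0585] sz [0.01   0.0177] 65.0
grip px [343. 238.] 65 z 0.0461 c [ 0.5696 -0.0157] sz [0.0102 0.0142] 47.9
grip px [496. 253.] 784 z 0.0713 c [ 0.7661 -0.2133] sz [0.0662 0.0713] 54.6
grip px [211. 278.] 73 z 0.041 c [ 0.3061 -0.0014] sz [0.0179 0.0142] 7.9
grip px [295. 284.] 61 z 0.041 c [ 0.4274 -0.0905] sz [0.0191 0.0121] 63.3
grip px [ 38. 337.] 3662 z 0.0941 c [ 0.0487 -0.0309] sz [0.1252 0.0431] 52.7
grip px [479. 361.] 107 z 0.0432 c [ 0.5698 -0.3842] sz [0.01   0.0181] 61.0
grip px [289. 395.] 109 z 0.0408 c [ 0.3106 -0.2985] sz [0.0121 0.0179] 19.6
side all c [ 0.55  -0.391] sz [0.4019 0.5   ] 89.99 56531
side floor c [ 0.55  -0.391] sz [0.4019 0.5   ] 89.99 46662
side rim c [ 0.5453 -0.3299] sz [0.2395 0.208 ] 6.64 1873
turning seg:
   ([-7.8, 35.3, -0.8], [-0.001, 0.002, 0.011])
   ([-7.5, 35.3, -0.8], [-0.001, 0.002, 0.011])
   ([-7.0, 35.5, -0.8], [-0.001, 0.002, 0.011])
   ([-6.6, 35.5, -0.8], [-0.001, 0.002, 0.011])
   ([-6.3, 35.6, -0.7], [-0.001, 0.002, 0.011])
   ([-5.9, 35.6, -0.8], [-0.001, 0.002, 0.011])
   ([-5.4, 35.8, -0.7], [-0.001, 0.002, 0.011])
   ([-5.1, 35.7, -0.6], [-0.001, 0.002, 0.011])
   ([-4.7, 35.9, -0.7], [-0.001, 0.002, 0.011])
```

View pics/s10.png

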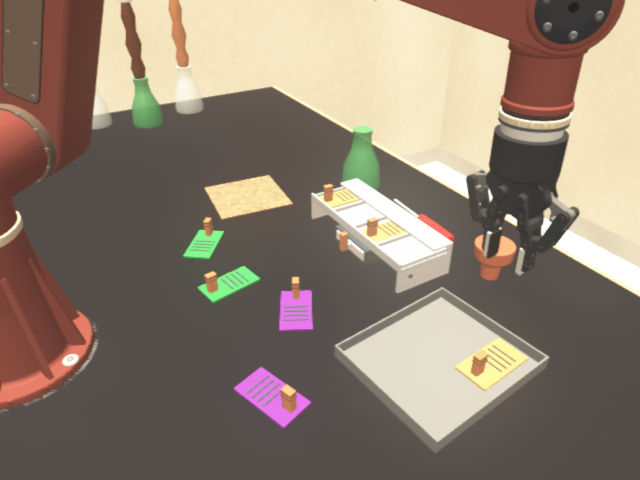

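apply_moves([
  {"tx":-7.8,"ty":35.3,"tz":-0.5,"rx":0,"ry":0,"rz":0.011,"grip":-0.1},
  {"tx":-7.5,"ty":35.3,"tz":-0.5,"rx":0,"ry":0,"rz":0.011,"grip":-0.1},
  {"tx":-7,"ty":35.5,"tz":-0.5,"rx":0,"ry":0,"rz":0.011,"grip":-0.1},
  {"tx":-6.6,"ty":35.5,"tz":-0.5,"rx":0,"ry":0,"rz":0.011,"grip":-0.1},
  {"tx":-6.3,"ty":35.6,"tz":-0.5,"rx":0,"ry":0,"rz":0.011,"grip":-0.1},
  {"tx":-5.9,"ty":35.6,"tz":-0.5,"rx":0,"ry":0,"rz":0.011,"grip":-0.1},
  {"tx":-5.4,"ty":35.8,"tz":-0.5,"rx":0,"ry":0,"rz":0.011,"grip":-0.1},
  {"tx":-5.1,"ty":35.7,"tz":-0.5,"rx":0,"ry":0,"rz":0.011,"grip":-0.1},
  {"tx":-4.7,"ty":35.9,"tz":-0.5,"rx":0,"ry":0,"rz":0.011,"grip":-0.1},
  {"tx":0,"ty":0,"tz":0,"rx":0,"ry":0,"rz":0,"grip":-0.1},
])

```text
clock: 11.25
tool_pos: [0.6064, -0.0485, 0.1905]
tool_rot: [[-1.0, -0.023, 0.003], [-0.023, 1.0, 0.001], [-0.003, 0.001, -1.0]]
contact_force: [0.1, 0.4, -0.4]
finger_gap: 0.0387
```

apply_moves([
  {"tx":0,"ty":0,"tz":0,"rx":0,"ry":0,"rz":0,"grip":-0.1},
  {"tx":0,"ty":0,"tz":0,"rx":0,"ry":0,"rz":0,"grip":-0.1},
])

```text
clock: 11.42
tool_pos: [0.6066, -0.0551, 0.191]
tool_rot: [[-1.0, -0.019, 0.003], [-0.019, 1.0, -0.003], [-0.003, -0.004, -1.0]]
contact_force: [-0.5, -0.2, -0.4]
finger_gap: 0.0383
```

```bash
python3 - <<'E'
from h import *
st()
im,d=viewer.grab_frame("wrist"); save("w11",im); P=cloud("wrist",d); grips("wrist",im,P,.08,.1)
g=[.6103,-.0573]; D=down(.016); rows([([*g,.15],D),([*g,.065],D)])
E
```

```text
t 11.42 pos [ 0.6066 -0.0551  0.191 ] q [ -11.7   12.5   96.9   -0.2   70.4 -102.7] F [-0.5 -0.2 -0.4] gap 0.0383
grip px [317. 244.] 647 z 0.091 c [ 0.6097 -0.0559] sz [0.0184 0.0118] 0.8
grip px [578. 247.] 908 z 0.0911 c [0.6086 0.1061] sz [0.0185 0.0141] 3.1
2 x [-1.7 -0.7 20.7] [-0.0017  0.0018  0.0009]  total [-3.4 -1.4 41.4]
3 x [ 0.   0.  28.3] [0. 0. 0.]  total [ 0.  0. 85.]
```

View pics/w11.png

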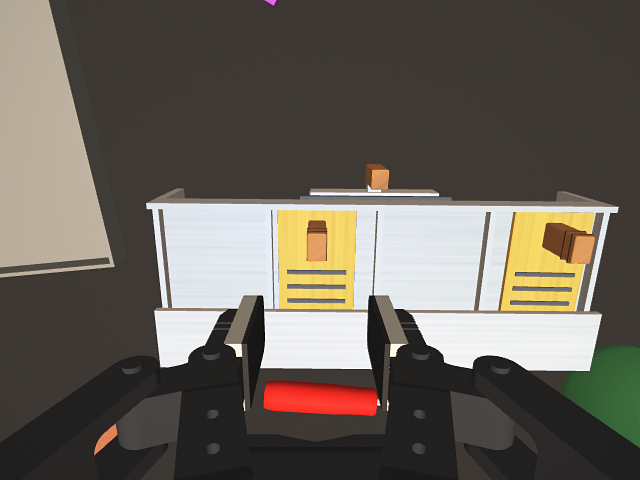

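apply_moves([
  {"tx":-3.6,"ty":-1.5,"tz":30,"rx":-0.003,"ry":0.003,"rz":0,"grip":-0.1},
  {"tx":0,"ty":0,"tz":32,"rx":0,"ry":0,"rz":0,"grip":-0.1},
  {"tx":0,"ty":0,"tz":32,"rx":0,"ry":0,"rz":0,"grip":-0.1},
  {"tx":0,"ty":0,"tz":22,"rx":0,"ry":0,"rz":0,"grip":-0.1},
  {"tx":0,"ty":0,"tz":10,"rx":0,"ry":0,"rz":0,"grip":-0.1},
  {"tx":0,"ty":0,"tz":0,"rx":0,"ry":0,"rz":0,"grip":-0.1},
  {"tx":0,"ty":0,"tz":0,"rx":0,"ry":0,"rz":0,"grip":-0.1},
  {"tx":0,"ty":0,"tz":0,"rx":0,"ry":0,"rz":0,"grip":-0.1},
])

```text
clock: 12.13
tool_pos: [0.613, -0.0576, 0.0686]
tool_rot: [[-1.0, -0.017, 0.006], [-0.017, 1.0, -0.001], [-0.006, -0.001, -1.0]]
contact_force: [0.5, -0.6, 0.1]
finger_gap: 0.0388
```

```bash
python3 - <<'E'
from h import *
st(); im,d=viewer.grab_frame("wrist"); save("w12",im); grips("wrist",im,cloud("wrist",d))
E
```

```text
t 12.13 pos [ 0.613  -0.0576  0.0686] q [ -11.9   21.5  100.     0.    58.1 -102.9] F [ 0.5 -0.6  0.1] gap 0.0388
grip px [324. 331.] 2385 z 0.0912 c [ 0.6099 -0.055 ] sz [0.0193 0.0123] 0.4
```

apply_moves([
  {"tx":1.5,"ty":1.2,"tz":3.5,"rx":0,"ry":0.004,"rz":0,"grip":-0.1},
  {"tx":0,"ty":0,"tz":0,"rx":0,"ry":0,"rz":0,"grip":-0.1},
  {"tx":0,"ty":0,"tz":0,"rx":0,"ry":0,"rz":0,"grip":-1},
  {"tx":0,"ty":0,"tz":0,"rx":0,"ry":0,"rz":0,"grip":-1},
  {"tx":0,"ty":0,"tz":0,"rx":0,"ry":0,"rz":0,"grip":-1},
  {"tx":0,"ty":0,"tz":0,"rx":0,"ry":0,"rz":0,"grip":-1},
  {"tx":0,"ty":0,"tz":0,"rx":0,"ry":0,"rz":0,"grip":-1},
  {"tx":0,"ty":0,"tz":0,"rx":0,"ry":0,"rz":0,"grip":-1},
], force=60)

```text
clock: 12.85
tool_pos: [0.6103, -0.0555, 0.0637]
tool_rot: [[-1.0, -0.018, -0.001], [-0.018, 1.0, -0.0], [0.001, -0.0, -1.0]]
contact_force: [-0.4, 0.5, 3.7]
finger_gap: 0.011
```

apply_moves([
  {"tx":-0.8,"ty":0,"tz":-4.7,"rx":0,"ry":0.05,"rz":0,"grip":-1},
  {"tx":-0.8,"ty":0,"tz":-4.4,"rx":0,"ry":0.05,"rz":0,"grip":-1},
  {"tx":-0.8,"ty":0,"tz":-4.2,"rx":0,"ry":0.05,"rz":0,"grip":-1},
  {"tx":-0.6,"ty":0,"tz":-3.3,"rx":0,"ry":0.04,"rz":0,"grip":-1},
  {"tx":0,"ty":0,"tz":0,"rx":0,"ry":0,"rz":0,"grip":-1},
  {"tx":0,"ty":0,"tz":0,"rx":0,"ry":0,"rz":0,"grip":-1},
])

```text
clock: 13.35
tool_pos: [0.6147, -0.0554, 0.0789]
tool_rot: [[-0.982, -0.018, -0.188], [-0.018, 1.0, -0.004], [0.188, -0.0, -0.982]]
contact_force: [1.4, 0.4, 1.5]
finger_gap: 0.0106
```

```bash
python3 - <<'E'
from h import *
st(); im,d=viewer.grab_frame("wrist"); save("w13",im)
im,d=viewer.grab_frame("side"); save("s13",im[150:330,260:500].repeat(3,0).repeat(3,1))
E
```

```text
t 13.35 pos [ 0.6147 -0.0554  0.0789] q [ -10.6   27.5   91.    -2.3   72.2 -100.7] F [1.4 0.4 1.5] gap 0.0106
```

View pics/s13.png

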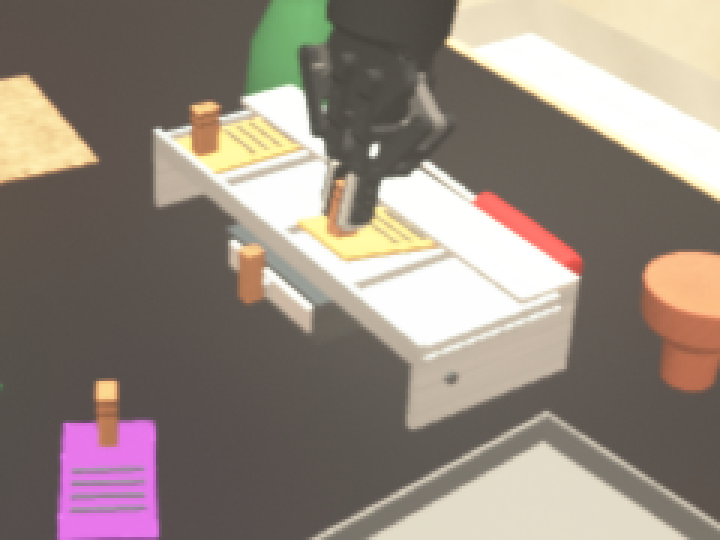

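View pics/w13.png

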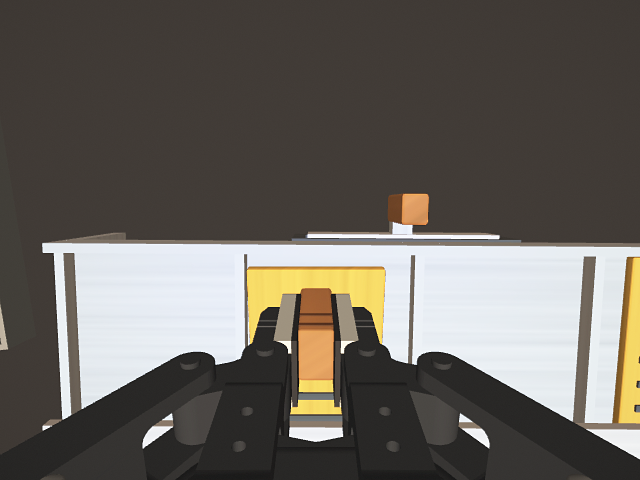

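apply_moves([
  {"tx":0,"ty":0,"tz":-1.5,"rx":0,"ry":0.01,"rz":0,"grip":-1},
  {"tx":6,"ty":0,"tz":1.1,"rx":0,"ry":0,"rz":0,"grip":-1},
  {"tx":5,"ty":0,"tz":0.6,"rx":0,"ry":0,"rz":0,"grip":-1},
  {"tx":5,"ty":0,"tz":1,"rx":0,"ry":0,"rz":0,"grip":-1},
  {"tx":0,"ty":0,"tz":0,"rx":0,"ry":0,"rz":0,"grip":-1},
  {"tx":0,"ty":0,"tz":0,"rx":0,"ry":0,"rz":0,"grip":-1},
])

```text
clock: 13.95
tool_pos: [0.5971, -0.0556, 0.0811]
tool_rot: [[-0.979, -0.018, -0.201], [-0.018, 1.0, -0.004], [0.201, -0.0, -0.98]]
contact_force: [0.0, 0.4, -0.9]
finger_gap: 0.011
```

apply_moves([
  {"tx":-0.6,"ty":0,"tz":-3.3,"rx":0,"ry":0.04,"rz":0,"grip":-1},
  {"tx":-0.6,"ty":0,"tz":-2.9,"rx":0,"ry":0.035,"rz":0,"grip":-1},
  {"tx":-0.6,"ty":0,"tz":-2.9,"rx":0,"ry":0.03,"rz":0,"grip":-1},
  {"tx":0,"ty":0,"tz":0,"rx":0,"ry":0,"rz":0,"grip":-1},
  {"tx":0,"ty":0,"tz":0,"rx":0,"ry":0,"rz":0,"grip":-1},
])

```text
clock: 14.37
tool_pos: [0.6024, -0.0556, 0.0897]
tool_rot: [[-0.953, -0.018, -0.301], [-0.017, 1.0, -0.006], [0.301, -0.0, -0.954]]
contact_force: [-0.9, -0.4, -1.7]
finger_gap: 0.0108
```

apply_moves([
  {"tx":6.2,"ty":0,"tz":1.6,"rx":0,"ry":0,"rz":0,"grip":-1},
  {"tx":6.2,"ty":0,"tz":1.9,"rx":0,"ry":0,"rz":0,"grip":-1},
  {"tx":6.2,"ty":0,"tz":1.9,"rx":0,"ry":0,"rz":0,"grip":-1},
  {"tx":6.2,"ty":0,"tz":1.9,"rx":0,"ry":0,"rz":0,"grip":-1},
  {"tx":0,"ty":0,"tz":0,"rx":0,"ry":0,"rz":0,"grip":-1},
  {"tx":0,"ty":0,"tz":0,"rx":0,"ry":0,"rz":0,"grip":-1},
])

```text
clock: 14.87
tool_pos: [0.5754, -0.0561, 0.0904]
tool_rot: [[-0.953, -0.018, -0.302], [-0.017, 1.0, -0.006], [0.302, -0.0, -0.953]]
contact_force: [0.1, 0.1, -1.8]
finger_gap: 0.011
```

```bash
python3 - <<'E'
from h import *
st(); im,d=viewer.grab_frame("side"); save("s14",im[150:330,260:500].repeat(3,0).repeat(3,1))
E
```

```text
t 14.87 pos [ 0.5754 -0.0561  0.0904] q [ -10.7   26.8   91.7   -3.6   78.8 -100.5] F [ 0.1  0.1 -1.8] gap 0.011
```

View pics/s14.png

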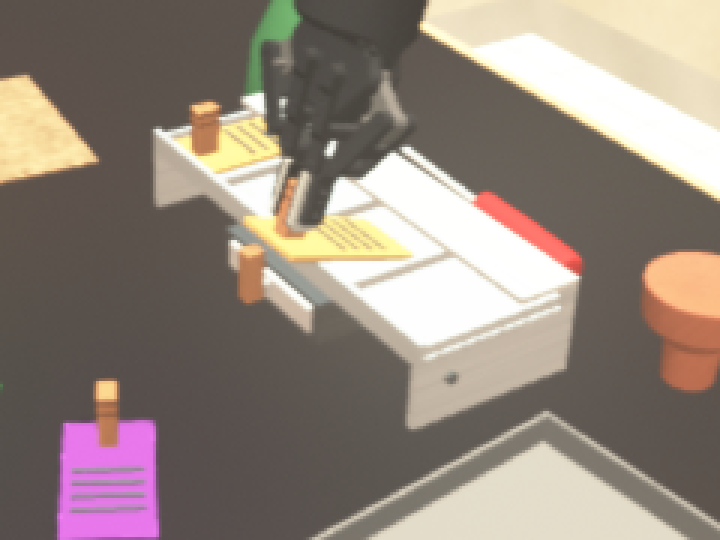

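apply_moves([
  {"tx":9,"ty":0,"tz":-28,"rx":0,"ry":0,"rz":0,"grip":-1},
  {"tx":9,"ty":0,"tz":-28,"rx":0,"ry":0,"rz":0,"grip":-1},
  {"tx":5,"ty":0,"tz":-5,"rx":0,"ry":-0.1,"rz":0,"grip":-1},
  {"tx":5,"ty":0,"tz":-5,"rx":0,"ry":-0.1,"rz":0,"grip":-1},
  {"tx":5,"ty":0,"tz":-5,"rx":0,"ry":-0.1,"rz":0,"grip":-1},
  {"tx":0,"ty":0,"tz":0,"rx":0,"ry":0,"rz":0,"grip":-1},
  {"tx":0,"ty":0,"tz":0,"rx":0,"ry":0,"rz":0,"grip":-1},
])

```text
clock: 15.5
tool_pos: [0.5632, -0.0562, 0.1672]
tool_rot: [[-1.0, -0.018, -0.008], [-0.018, 1.0, -0.0], [0.008, -0.0, -1.0]]
contact_force: [-0.1, -0.1, -1.2]
finger_gap: 0.0109
```

```bash
python3 - <<'E'
from h import *
st()
im,d=viewer.grab_frame("side"); save("s15",im); trayfit2("side",im,d)
D=down(TRAY[2])
rows([(tr(.023,.05,.15),D)]); print(tr(.023,.05,0))
E
```

```text
t 15.5 pos [ 0.5632 -0.0562  0.1672] q [-1.270e+01  9.200e+00  1.034e+02 -1.000e-01  6.780e+01 -1.037e+02] F [-0.1 -0.1 -1.2] gap 0.0109
side all c [ 0.55   -0.3911] sz [0.4022 0.5   ] 89.98 56503
side floor c [ 0.55  -0.391] sz [0.4022 0.5   ] 89.92 46768
side rim c [ 0.5453 -0.3297] sz [0.2403 0.2084] 6.85 1872
turning seg:
   ([1.0, -37.0, 2.9], [-0.0, -0.001, -0.017])
   ([1.7, -37.0, 2.9], [-0.0, -0.001, -0.017])
   ([2.3, -37.0, 2.9], [-0.0, -0.001, -0.017])
   ([3.0, -36.9, 2.9], [-0.0, -0.001, -0.017])
   ([3.5, -36.8, 2.9], [-0.0, -0.001, -0.017])
   ([4.2, -36.8, 2.9], [-0.0, -0.001, -0.017])
[ 0.56217518 -0.27861462  0.        ]
```

View pics/s15.png

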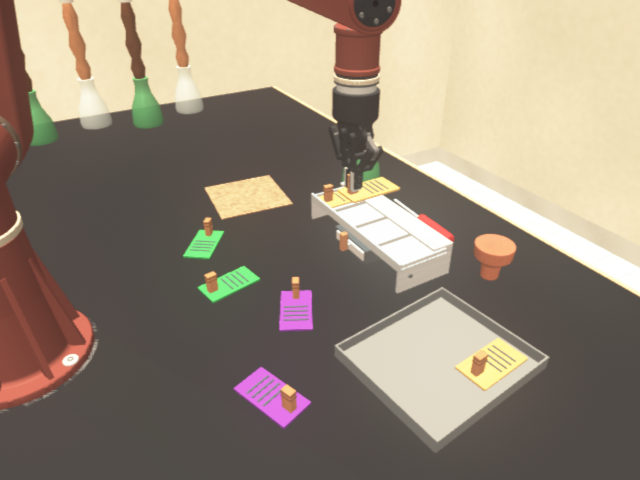

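apply_moves([
  {"tx":1,"ty":-37,"tz":0,"rx":0,"ry":-0.004,"rz":-0.017,"grip":-1},
  {"tx":1.7,"ty":-37,"tz":0,"rx":0,"ry":-0.004,"rz":-0.017,"grip":-1},
  {"tx":2.3,"ty":-37,"tz":0,"rx":0,"ry":0,"rz":-0.017,"grip":-1},
  {"tx":3,"ty":-37,"tz":0,"rx":0,"ry":0,"rz":-0.017,"grip":-1},
  {"tx":3.5,"ty":-37,"tz":0,"rx":0,"ry":0,"rz":-0.017,"grip":-1},
  {"tx":4,"ty":-37,"tz":0,"rx":0,"ry":0,"rz":-0.017,"grip":-1},
  {"tx":0,"ty":0,"tz":0,"rx":0,"ry":0,"rz":0,"grip":-1},
  {"tx":0,"ty":0,"tz":36,"rx":0,"ry":0,"rz":0,"grip":-1},
  {"tx":0,"ty":0,"tz":36,"rx":0,"ry":0,"rz":0,"grip":-1},
  {"tx":0,"ty":0,"tz":0,"rx":0,"ry":0,"rz":0,"grip":-1},
])

```text
clock: 16.38
tool_pos: [0.5581, -0.2765, 0.086]
tool_rot: [[-0.993, -0.119, -0.012], [-0.119, 0.993, 0.008], [0.011, 0.01, -1.0]]
contact_force: [-2.6, 1.6, -2.9]
finger_gap: 0.0108
```

apply_moves([
  {"tx":0,"ty":0,"tz":0,"rx":0,"ry":0,"rz":0,"grip":-1},
  {"tx":0,"ty":0,"tz":0,"rx":0,"ry":0,"rz":0,"grip":-1},
])

```text
clock: 16.55
tool_pos: [0.5638, -0.2793, 0.0956]
tool_rot: [[-0.993, -0.12, 0.002], [-0.12, 0.993, -0.001], [-0.002, -0.001, -1.0]]
contact_force: [-0.3, 0.8, -0.2]
finger_gap: 0.0107
```

```bash
python3 - <<'E'
from h import *
st()
im,d=viewer.grab_frame("side"); save("s16",im); trayfit2("side",im,d)
im,d=viewer.grab_frame("wrist"); save("w16",im)
D=down(TRAY[2])
rows([(tr(.023,.05,.03),D)]); print(tr(.023,.05,0))
E
```

```text
t 16.55 pos [ 0.5638 -0.2793  0.0956] q [ -32.8   21.    97.3    0.    61.6 -129.7] F [-0.3  0.8 -0.2] gap 0.0107
side all c [ 0.55   -0.3909] sz [0.4018 0.5   ] 89.98 55500
side floor c [ 0.55   -0.3907] sz [0.4014 0.5   ] 89.98 45939
side rim c [ 0.5453 -0.3296] sz [0.2401 0.208 ] 6.78 1730
2 x [ 1.4  1.  33.9] [-0.0018  0.0026  0.0006]  total [ 2.8  1.9 67.8]
[ 0.56217518 -0.27861462  0.        ]
```

View pics/w16.png

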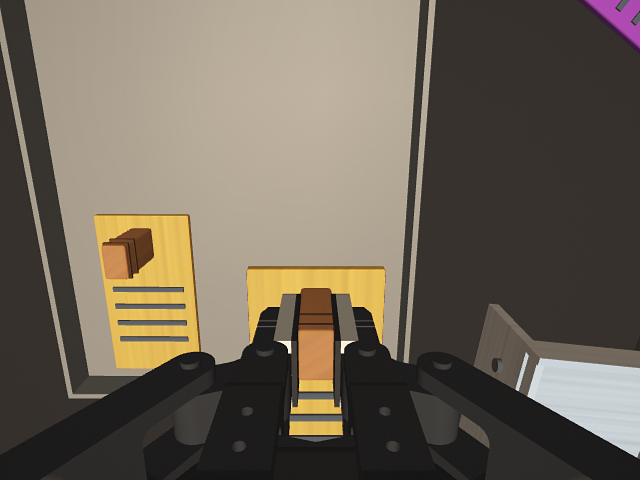

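apply_moves([
  {"tx":1,"ty":0.5,"tz":30,"rx":0,"ry":0,"rz":0,"grip":-1},
  {"tx":0,"ty":0,"tz":30,"rx":0,"ry":0,"rz":0,"grip":-1},
  {"tx":0,"ty":0,"tz":8,"rx":0,"ry":0,"rz":0,"grip":-1},
  {"tx":0,"ty":0,"tz":0,"rx":0,"ry":0,"rz":0,"grip":-1},
  {"tx":0,"ty":0,"tz":4,"rx":0,"ry":0,"rz":0,"grip":-1},
  {"tx":0,"ty":0,"tz":2,"rx":0,"ry":0,"rz":0,"grip":-1},
  {"tx":0,"ty":0,"tz":0,"rx":0,"ry":0,"rz":0,"grip":-1},
  {"tx":0,"ty":0,"tz":0,"rx":0,"ry":0,"rz":0,"grip":-1},
])

```text
clock: 17.32
tool_pos: [0.5626, -0.2792, 0.0226]
tool_rot: [[-0.993, -0.12, 0.004], [-0.12, 0.993, -0.002], [-0.003, -0.002, -1.0]]
contact_force: [0.5, -0.9, -1.2]
finger_gap: 0.0105
```

apply_moves([
  {"tx":0,"ty":0,"tz":3,"rx":0,"ry":0,"rz":0,"grip":-1},
  {"tx":0,"ty":0,"tz":1.5,"rx":0,"ry":0,"rz":0,"grip":-1},
  {"tx":0,"ty":0,"tz":0,"rx":0,"ry":0,"rz":0,"grip":-1},
  {"tx":0,"ty":0,"tz":0,"rx":0,"ry":0,"rz":0,"grip":-1},
])

```text
clock: 17.65
tool_pos: [0.5618, -0.2788, 0.0167]
tool_rot: [[-0.993, -0.12, 0.002], [-0.12, 0.993, -0.001], [-0.002, -0.001, -1.0]]
contact_force: [-0.4, 0.1, -0.8]
finger_gap: 0.0112
```

apply_moves([
  {"tx":0,"ty":0,"tz":1.5,"rx":0,"ry":0,"rz":0,"grip":-1},
  {"tx":0,"ty":0,"tz":0,"rx":0,"ry":0,"rz":0,"grip":-1},
  {"tx":0,"ty":0,"tz":0,"rx":0,"ry":0,"rz":0,"grip":-1},
])

```text
clock: 17.9
tool_pos: [0.5618, -0.2788, 0.0166]
tool_rot: [[-0.993, -0.12, 0.001], [-0.12, 0.993, -0.0], [-0.001, -0.0, -1.0]]
contact_force: [-2.7, 0.6, 6.8]
finger_gap: 0.0109
```

apply_moves([
  {"tx":0,"ty":0,"tz":0,"rx":0,"ry":0,"rz":0,"grip":-0.1},
  {"tx":0,"ty":0,"tz":0,"rx":0,"ry":0,"rz":0,"grip":-0.1},
  {"tx":0,"ty":0,"tz":0,"rx":0,"ry":0,"rz":0,"grip":-0.1},
  {"tx":0,"ty":0,"tz":0,"rx":0,"ry":0,"rz":0,"grip":-0.1},
  {"tx":0,"ty":0,"tz":-20,"rx":0,"ry":0,"rz":0,"grip":-0.1},
  {"tx":0,"ty":0,"tz":-40,"rx":0,"ry":0,"rz":0,"grip":-0.1},
  {"tx":0,"ty":0,"tz":-40,"rx":0,"ry":0,"rz":0,"grip":-0.1},
  {"tx":0,"ty":0,"tz":-40,"rx":0,"ry":0,"rz":0,"grip":-0.1},
  {"tx":0,"ty":0,"tz":-35,"rx":0,"ry":0,"rz":0,"grip":-0.1},
  {"tx":0,"ty":0,"tz":0,"rx":0,"ry":0,"rz":0,"grip":-0.1},
])

```text
clock: 18.73
tool_pos: [0.5662, -0.2816, 0.2003]
tool_rot: [[-0.993, -0.12, 0.016], [-0.12, 0.993, -0.009], [-0.015, -0.011, -1.0]]
contact_force: [1.7, -1.1, 1.3]
finger_gap: 0.0386
```

```bash
python3 - <<'E'
from h import *
st()
im,d=viewer.grab_frame("side"); save("s17",im); trayfit2("side",im,d)
im,d=viewer.grab_frame("wrist"); save("w17",im)
rows([([.608,.1055,.2],down(.016))])
E
```

```text
t 18.73 pos [ 0.5662 -0.2816  0.2003] q [ -32.8   14.2   93.8    0.    71.  -129.7] F [ 1.7 -1.1  1.3] gap 0.0386
side all c [ 0.55   -0.3913] sz [0.4026 0.5   ] 90.0 54971
side floor c [ 0.55   -0.3913] sz [0.4026 0.5   ] 90.0 45072
side rim c [ 0.5456 -0.3296] sz [0.2402 0.2081] 6.68 1856
turning seg:
   ([-8.3, 34.2, -0.7], [-0.0, 0.001, 0.009])
   ([-8.0, 34.4, -0.8], [-0.0, 0.001, 0.009])
   ([-7.7, 34.3, -0.8], [-0.0, 0.001, 0.009])
   ([-7.3, 34.5, -0.7], [-0.0, 0.001, 0.009])
   ([-7.1, 34.5, -0.8], [-0.0, 0.001, 0.009])
   ([-6.7, 34.6, -0.8], [-0.0, 0.001, 0.009])
   ([-6.4, 34.6, -0.8], [-0.0, 0.001, 0.009])
   ([-6.2, 34.7, -0.8], [-0.0, 0.001, 0.009])
   ([-5.8, 34.8, -0.8], [-0.0, 0.001, 0.009])
   ([-5.4, 34.8, -0.8], [-0.0, 0.001, 0.009])
   ([-5.2, 34.8, -0.8], [-0.0, 0.001, 0.009])
```

View pics/w17.png

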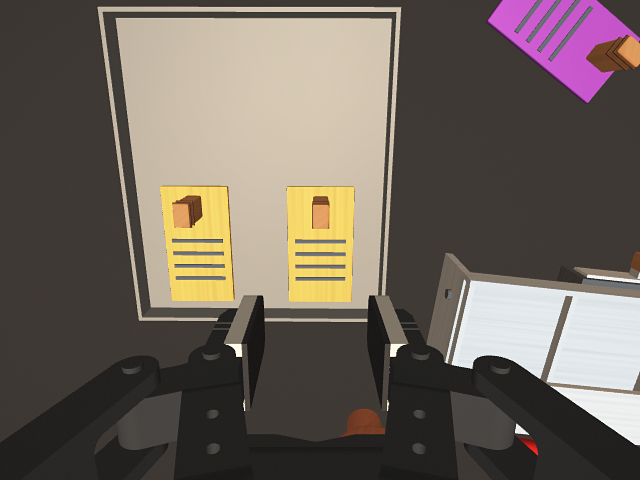

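apply_moves([
  {"tx":-8.3,"ty":34.2,"tz":0,"rx":0,"ry":0,"rz":0.009,"grip":-0.1},
  {"tx":-8,"ty":34.4,"tz":0,"rx":0,"ry":0,"rz":0.009,"grip":-0.1},
  {"tx":-7.7,"ty":34.4,"tz":0,"rx":0,"ry":0,"rz":0.009,"grip":-0.1},
  {"tx":-7.3,"ty":34.4,"tz":0,"rx":0,"ry":0,"rz":0.009,"grip":-0.1},
  {"tx":-7,"ty":34.5,"tz":0,"rx":0,"ry":0,"rz":0.009,"grip":-0.1},
  {"tx":-6.7,"ty":34.5,"tz":0,"rx":0,"ry":0,"rz":0.009,"grip":-0.1},
  {"tx":-6.4,"ty":34.5,"tz":0,"rx":0,"ry":0,"rz":0.009,"grip":-0.1},
  {"tx":-6.2,"ty":34.5,"tz":0,"rx":0,"ry":0,"rz":0.009,"grip":-0.1},
  {"tx":-5.8,"ty":34.5,"tz":0,"rx":0,"ry":0,"rz":0.009,"grip":-0.1},
  {"tx":-5.4,"ty":34.5,"tz":0,"rx":0,"ry":0,"rz":0.009,"grip":-0.1},
])

```text
clock: 19.67
tool_pos: [0.6004, 0.0721, 0.1867]
tool_rot: [[-1.0, -0.03, -0.004], [-0.03, 1.0, -0.0], [0.004, -0.0, -1.0]]
contact_force: [0.8, -0.1, -0.6]
finger_gap: 0.0385
```

apply_moves([
  {"tx":-5,"ty":34.5,"tz":0,"rx":0,"ry":0,"rz":0.012,"grip":-0.1},
  {"tx":0,"ty":0,"tz":0,"rx":0,"ry":0,"rz":0,"grip":-0.1},
  {"tx":0,"ty":0,"tz":0,"rx":0,"ry":0,"rz":0,"grip":-0.1},
  {"tx":0,"ty":0,"tz":0,"rx":0,"ry":0,"rz":0,"grip":-0.1},
])

```text
clock: 20.0
tool_pos: [0.6048, 0.1048, 0.1875]
tool_rot: [[-1.0, -0.019, -0.003], [-0.019, 1.0, -0.001], [0.003, -0.001, -1.0]]
contact_force: [0.9, 0.4, -0.2]
finger_gap: 0.0385
```

```bash
python3 - <<'E'
from h import *
st()
im,d=viewer.grab_frame("wrist"); save("w18",im);  grips("wrist",im,cloud("wrist",d))
g=[.608,.1055]; D=down(.016); rows([([*g,.065],D)])
E
```

```text
t 20.0 pos [0.6048 0.1048 0.1875] q [  3.3  13.5  96.1  -0.1  70.6 -87.8] F [ 0.9  0.4 -0.2] gap 0.0385
grip px [320. 247.] 674 z 0.0912 c [0.6084 0.1064] sz [0.0185 0.0121] 0.8
4 x [-0.8  0.4 30.7] [-0.0002 -0.0005  0.0004]  total [ -3.1   1.4 123. ]
```

View pics/w18.png

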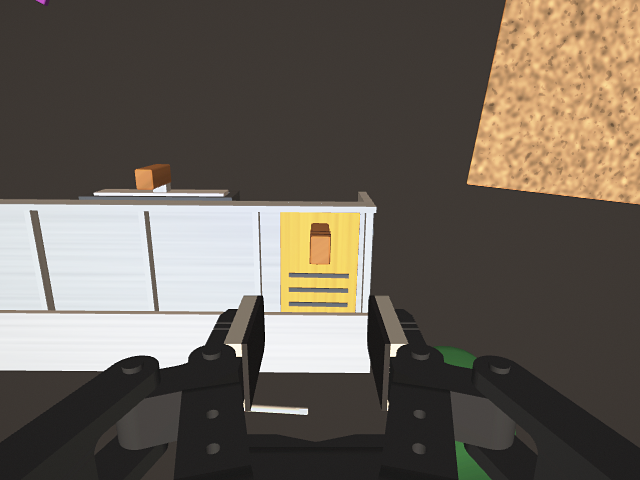

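apply_moves([
  {"tx":-3.5,"ty":1.2,"tz":30,"rx":0,"ry":0,"rz":0,"grip":-0.1},
  {"tx":0,"ty":0,"tz":32,"rx":0,"ry":0,"rz":0,"grip":-0.1},
  {"tx":0,"ty":0,"tz":30,"rx":0,"ry":0,"rz":0,"grip":-0.1},
  {"tx":0,"ty":0,"tz":20,"rx":0,"ry":0,"rz":0,"grip":-0.1},
  {"tx":0,"ty":0,"tz":8,"rx":0,"ry":0,"rz":0,"grip":-0.1},
  {"tx":0,"ty":0,"tz":0,"rx":0,"ry":0,"rz":0,"grip":-0.1},
  {"tx":0,"ty":0,"tz":0,"rx":0,"ry":0,"rz":0,"grip":-0.1},
  {"tx":0,"ty":0,"tz":0,"rx":0,"ry":0,"rz":0,"grip":-0.1},
])

```text
clock: 20.72
tool_pos: [0.6117, 0.1058, 0.0719]
tool_rot: [[-1.0, -0.017, 0.005], [-0.017, 1.0, 0.0], [-0.005, -0.0, -1.0]]
contact_force: [0.8, 0.0, 0.5]
finger_gap: 0.038
```

```bash
python3 - <<'E'
from h import *
st(); im,d=viewer.grab_frame("wrist"); save("w19",im); grips("wrist",im,cloud("wrist",d))
E
```

```text
t 20.72 pos [0.6117 0.1058 0.0719] q [  3.3  21.8  99.2  -0.   58.7 -87.6] F [0.8 0.  0.5] gap 0.038
grip px [320. 326.] 2296 z 0.0911 c [0.6082 0.1071] sz [0.0194 0.0124] 0.5
```

apply_moves([
  {"tx":2,"ty":0.5,"tz":6,"rx":0,"ry":0.003,"rz":0,"grip":-0.1},
  {"tx":0,"ty":0,"tz":0,"rx":0,"ry":0,"rz":0,"grip":-0.1},
  {"tx":0,"ty":0,"tz":0,"rx":0,"ry":0,"rz":0,"grip":-1},
  {"tx":0,"ty":0,"tz":0,"rx":0,"ry":0,"rz":0,"grip":-1},
  {"tx":0,"ty":0,"tz":0,"rx":0,"ry":0,"rz":0,"grip":-1},
  {"tx":0,"ty":0,"tz":0,"rx":0,"ry":0,"rz":0,"grip":-1},
  {"tx":0,"ty":0,"tz":0,"rx":0,"ry":0,"rz":0,"grip":-1},
  {"tx":0,"ty":0,"tz":0,"rx":0,"ry":0,"rz":0,"grip":-1},
], force=60)

```text
clock: 21.43
tool_pos: [0.6083, 0.1068, 0.0643]
tool_rot: [[-1.0, -0.018, -0.001], [-0.018, 1.0, -0.0], [0.001, -0.0, -1.0]]
contact_force: [0.2, -0.2, 2.7]
finger_gap: 0.0111
```

apply_moves([
  {"tx":-0.8,"ty":0,"tz":-4.7,"rx":0,"ry":0.05,"rz":0,"grip":-1},
  {"tx":-0.8,"ty":0,"tz":-4.4,"rx":0,"ry":0.05,"rz":0,"grip":-1},
  {"tx":-0.8,"ty":0,"tz":-4.2,"rx":0,"ry":0.05,"rz":0,"grip":-1},
  {"tx":-0.6,"ty":0,"tz":-3.3,"rx":0,"ry":0.04,"rz":0,"grip":-1},
  {"tx":0,"ty":0,"tz":0,"rx":0,"ry":0,"rz":0,"grip":-1},
  {"tx":0,"ty":0,"tz":0,"rx":0,"ry":0,"rz":0,"grip":-1},
])

```text
clock: 21.93
tool_pos: [0.6127, 0.1068, 0.0797]
tool_rot: [[-0.982, -0.018, -0.189], [-0.018, 1.0, -0.004], [0.189, -0.0, -0.982]]
contact_force: [1.3, 0.6, -0.5]
finger_gap: 0.0108
```

```bash
python3 - <<'E'
from h import *
st(); im,d=viewer.grab_frame("wrist"); save("w20",im)
im,d=viewer.grab_frame("side"); save("s20",im[150:330,260:500].repeat(3,0).repeat(3,1))
E
```

```text
t 21.93 pos [0.6127 0.1068 0.0797] q [  3.2  27.9  90.3   0.4  72.7 -88. ] F [ 1.3  0.6 -0.5] gap 0.0108
```

View pics/w20.png

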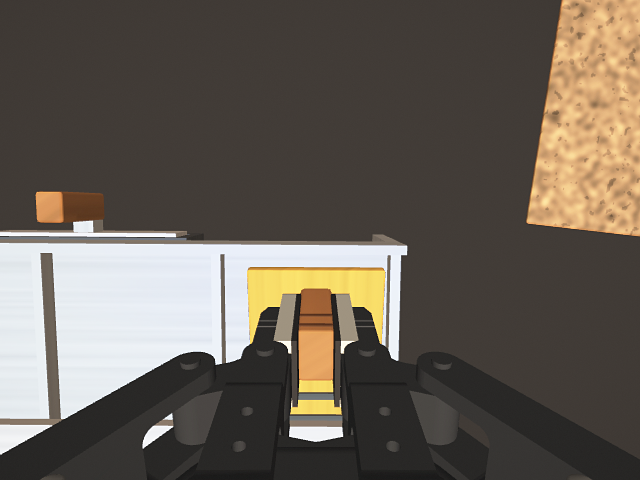

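View pics/s20.png

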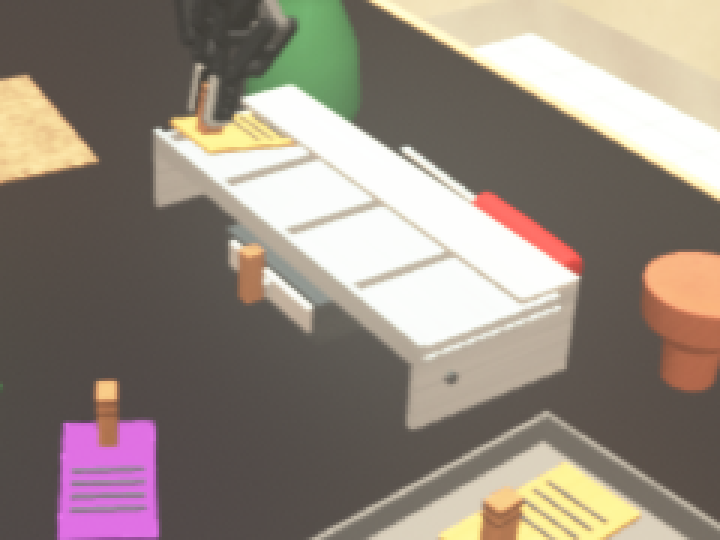

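Tipped well; same sequence again.

apply_moves([
  {"tx":0,"ty":0,"tz":-1.3,"rx":0,"ry":0.01,"rz":0,"grip":-1},
  {"tx":6,"ty":0,"tz":1.1,"rx":0,"ry":0,"rz":0,"grip":-1},
  {"tx":5,"ty":0,"tz":0.8,"rx":0,"ry":0,"rz":0,"grip":-1},
  {"tx":5,"ty":0,"tz":1,"rx":0,"ry":0,"rz":0,"grip":-1},
  {"tx":0,"ty":0,"tz":0,"rx":0,"ry":0,"rz":0,"grip":-1},
  {"tx":0,"ty":0,"tz":0,"rx":0,"ry":0,"rz":0,"grip":-1},
])

```text
clock: 22.53
tool_pos: [0.5951, 0.1066, 0.0816]
tool_rot: [[-0.979, -0.018, -0.201], [-0.018, 1.0, -0.004], [0.201, -0.0, -0.98]]
contact_force: [-0.4, -0.3, -1.4]
finger_gap: 0.011
```

apply_moves([
  {"tx":-0.6,"ty":0,"tz":-3.3,"rx":0,"ry":0.04,"rz":0,"grip":-1},
  {"tx":-0.6,"ty":0,"tz":-2.9,"rx":0,"ry":0.035,"rz":0,"grip":-1},
  {"tx":-0.6,"ty":0,"tz":-2.9,"rx":0,"ry":0.03,"rz":0,"grip":-1},
  {"tx":0,"ty":0,"tz":0,"rx":0,"ry":0,"rz":0,"grip":-1},
  {"tx":0,"ty":0,"tz":0,"rx":0,"ry":0,"rz":0,"grip":-1},
])

```text
clock: 22.95
tool_pos: [0.6004, 0.1065, 0.0901]
tool_rot: [[-0.954, -0.018, -0.301], [-0.017, 1.0, -0.006], [0.301, -0.0, -0.954]]
contact_force: [0.6, 0.7, -1.1]
finger_gap: 0.011
```

apply_moves([
  {"tx":6.2,"ty":0,"tz":1.6,"rx":0,"ry":0,"rz":0,"grip":-1},
  {"tx":6.2,"ty":0,"tz":1.9,"rx":0,"ry":0,"rz":0,"grip":-1},
  {"tx":6.2,"ty":0,"tz":1.9,"rx":0,"ry":0,"rz":0,"grip":-1},
  {"tx":6.2,"ty":0,"tz":1.9,"rx":0,"ry":0,"rz":0,"grip":-1},
  {"tx":0,"ty":0,"tz":0,"rx":0,"ry":0,"rz":0,"grip":-1},
  {"tx":0,"ty":0,"tz":0,"rx":0,"ry":0,"rz":0,"grip":-1},
])

```text
clock: 23.45
tool_pos: [0.5734, 0.1062, 0.0909]
tool_rot: [[-0.953, -0.018, -0.302], [-0.017, 1.0, -0.006], [0.302, -0.0, -0.953]]
contact_force: [0.2, -0.0, -1.9]
finger_gap: 0.0109
```

```bash
python3 - <<'E'
from h import *
st(); im,d=viewer.grab_frame("side"); save("s21",im[100:340,200:560].repeat(2,0).repeat(2,1))
E
```

```text
t 23.45 pos [0.5734 0.1062 0.0909] q [  3.3  27.2  91.    0.7  79.4 -88. ] F [ 0.2 -0.  -1.9] gap 0.0109
```

View pics/s21.png

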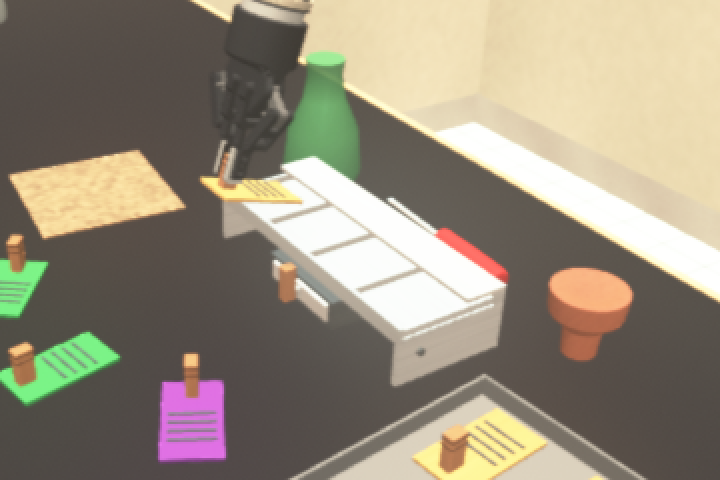

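apply_moves([
  {"tx":9,"ty":0,"tz":-28,"rx":0,"ry":0,"rz":0,"grip":-1},
  {"tx":9,"ty":0,"tz":-28,"rx":0,"ry":0,"rz":0,"grip":-1},
  {"tx":5,"ty":0,"tz":-5,"rx":0,"ry":-0.1,"rz":0,"grip":-1},
  {"tx":5,"ty":0,"tz":-5,"rx":0,"ry":-0.1,"rz":0,"grip":-1},
  {"tx":5,"ty":0,"tz":-5,"rx":0,"ry":-0.1,"rz":0,"grip":-1},
  {"tx":0,"ty":0,"tz":0,"rx":0,"ry":0,"rz":0,"grip":-1},
  {"tx":0,"ty":0,"tz":0,"rx":0,"ry":0,"rz":0,"grip":-1},
])

```text
clock: 24.08
tool_pos: [0.5611, 0.106, 0.1677]
tool_rot: [[-1.0, -0.018, -0.008], [-0.018, 1.0, -0.0], [0.008, -0.0, -1.0]]
contact_force: [0.7, -0.1, -1.5]
finger_gap: 0.0111
```

```bash
python3 - <<'E'
from h import *
st()
im,d=viewer.grab_frame("side"); save("s22",im); trayfit2("side",im,d)
D=down(TRAY[2])
rows([(tr(-.093,.01,.167),D)]); print(tr(-.093,.01,0))
E
```

```text
t 24.08 pos [0.5611 0.106  0.1677] q [  3.7   9.8 102.7   0.   67.9 -87.4] F [ 0.7 -0.1 -1.5] gap 0.0111
side all c [ 0.55   -0.3903] sz [0.5    0.4007] 0.0 54953
side floor c [ 0.55   -0.3903] sz [0.4999 0.4007] 0.0 45107
side rim c [ 0.5457 -0.3299] sz [0.2408 0.2078] 6.62 1870
turning seg:
   ([9.9, -36.3, 0.1], [0.0, -0.001, -0.008])
   ([10.2, -36.3, 0.2], [0.0, -0.001, -0.008])
   ([10.4, -36.2, 0.1], [0.0, -0.001, -0.008])
   ([10.8, -36.0, 0.1], [0.0, -0.001, -0.008])
   ([11.1, -36.0, 0.1], [0.0, -0.001, -0.008])
   ([11.3, -35.9, 0.1], [0.0, -0.001, -0.008])
   ([11.6, -35.9, 0.1], [0.0, -0.001, -0.008])
   ([11.9, -35.7, 0.0], [0.0, -0.001, -0.008])
   ([12.2, -35.6, 0.1], [0.0, -0.001, -0.008])
   ([12.5, -35.5, 0.0], [0.0, -0.001, -0.008])
   ([12.8, -35.5, 0.0], [0.0, -0.001, -0.008])
   ([13.0, -35.3, 0.0], [0.0, -0.001, -0.008])
[ 0.45177108 -0.33215838  0.        ]
```

View pics/s22.png

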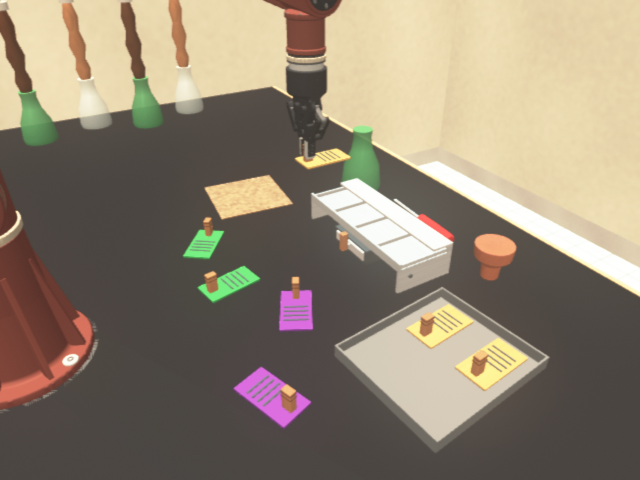

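apply_moves([
  {"tx":10,"ty":-36.3,"tz":0,"rx":0,"ry":-0.004,"rz":-0.008,"grip":-1},
  {"tx":10.2,"ty":-36.3,"tz":0,"rx":0,"ry":-0.004,"rz":-0.008,"grip":-1},
  {"tx":10.4,"ty":-36.2,"tz":0,"rx":0,"ry":0,"rz":-0.008,"grip":-1},
  {"tx":10.8,"ty":-36,"tz":0,"rx":0,"ry":0,"rz":-0.008,"grip":-1},
  {"tx":11,"ty":-36,"tz":0,"rx":0,"ry":0,"rz":-0.009,"grip":-1},
  {"tx":11.3,"ty":-36,"tz":0,"rx":0,"ry":0,"rz":-0.009,"grip":-1},
  {"tx":11.6,"ty":-36,"tz":0,"rx":0,"ry":0,"rz":-0.009,"grip":-1},
  {"tx":12,"ty":-35.7,"tz":0,"rx":0,"ry":0,"rz":-0.009,"grip":-1},
  {"tx":12.2,"ty":-35.6,"tz":0,"rx":0,"ry":0,"rz":-0.009,"grip":-1},
  {"tx":12.5,"ty":-35.5,"tz":0,"rx":0,"ry":0,"rz":-0.009,"grip":-1},
])

```text
clock: 24.97
tool_pos: [0.4712, -0.2626, 0.1675]
tool_rot: [[-0.995, -0.104, 0.001], [-0.104, 0.995, 0.0], [-0.001, -0.0, -1.0]]
contact_force: [1.3, 0.1, -1.6]
finger_gap: 0.0107
```

apply_moves([
  {"tx":12.8,"ty":-35.5,"tz":0,"rx":0,"ry":0,"rz":-0.008,"grip":-1},
  {"tx":13,"ty":-35.3,"tz":0,"rx":0,"ry":0,"rz":-0.008,"grip":-1},
  {"tx":0,"ty":0,"tz":20,"rx":0,"ry":0,"rz":0,"grip":-1},
  {"tx":0,"ty":0,"tz":30,"rx":0,"ry":0,"rz":0,"grip":-1},
  {"tx":0,"ty":0,"tz":0,"rx":0,"ry":0,"rz":0,"grip":-1},
  {"tx":0,"ty":0,"tz":0,"rx":0,"ry":0,"rz":0,"grip":-1},
  {"tx":0,"ty":0,"tz":0,"rx":0,"ry":0,"rz":0,"grip":-1},
])

```text
clock: 25.55
tool_pos: [0.4535, -0.3333, 0.1178]
tool_rot: [[-0.993, -0.12, 0.001], [-0.12, 0.993, -0.0], [-0.001, -0.0, -1.0]]
contact_force: [0.3, -0.1, -0.6]
finger_gap: 0.0106
```

```bash
python3 - <<'E'
from h import *
st()
im,d=viewer.grab_frame("side"); save("s23",im); trayfit2("side",im,d)
im,d=viewer.grab_frame("wrist"); save("w23",im)
D=down(TRAY[2])
rows([(tr(-.093,.01,.03),D)])
E
```

```text
t 25.55 pos [ 0.4535 -0.3333  0.1178] q [-4.350e+01  1.200e+01  1.060e+02  1.000e-01  6.190e+01 -1.404e+02] F [ 0.3 -0.1 -0.6] gap 0.0106
side all c [ 0.55   -0.3911] sz [0.4021 0.5   ] 89.99 52984
side floor c [ 0.55   -0.3911] sz [0.4021 0.4999] 89.99 43885
side rim c [ 0.5451 -0.3301] sz [0.2399 0.2076] 6.64 1594
3 x [ 0.8  0.6 29.7] [-0.0009  0.0011  0.0005]  total [ 2.5  1.9 89.2]
```

View pics/w23.png

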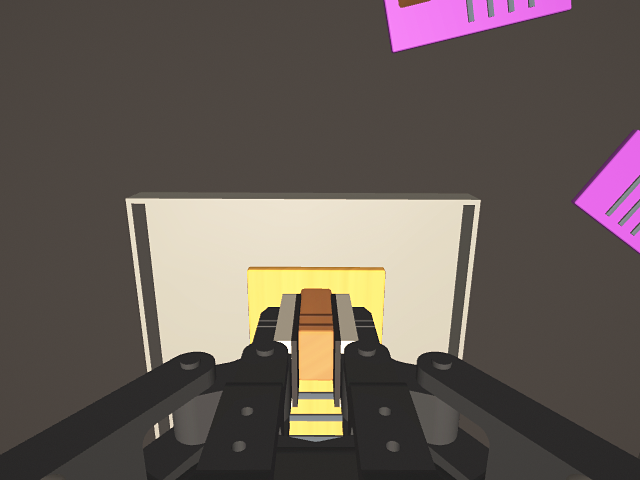

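View pics/s23.png

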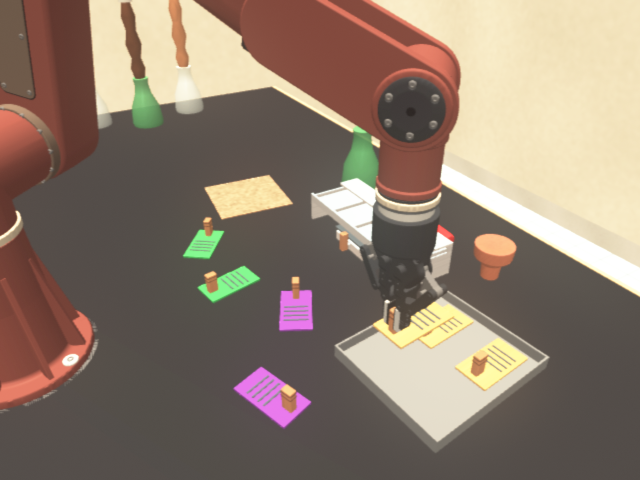

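apply_moves([
  {"tx":1,"ty":0.5,"tz":30,"rx":0,"ry":0,"rz":0,"grip":-1},
  {"tx":0,"ty":0.5,"tz":30,"rx":0,"ry":0,"rz":0,"grip":-1},
  {"tx":0,"ty":0,"tz":25,"rx":0,"ry":0,"rz":0,"grip":-1},
  {"tx":0,"ty":0,"tz":6,"rx":0,"ry":0,"rz":0,"grip":-1},
  {"tx":0,"ty":0,"tz":2,"rx":0,"ry":0,"rz":0,"grip":-1},
  {"tx":0,"ty":0,"tz":0,"rx":0,"ry":0,"rz":0,"grip":-1},
  {"tx":0,"ty":0,"tz":0,"rx":0,"ry":0,"rz":0,"grip":-1},
  {"tx":0,"ty":0,"tz":0,"rx":0,"ry":0,"rz":0,"grip":-1},
])

```text
clock: 26.32
tool_pos: [0.4533, -0.3333, 0.0268]
tool_rot: [[-0.993, -0.12, 0.005], [-0.12, 0.993, -0.003], [-0.004, -0.004, -1.0]]
contact_force: [0.2, -1.4, -1.1]
finger_gap: 0.0108
```

apply_moves([
  {"tx":0,"ty":0,"tz":2,"rx":0,"ry":0,"rz":0,"grip":-1},
  {"tx":0,"ty":0,"tz":0,"rx":0,"ry":0,"rz":0,"grip":-1},
  {"tx":0,"ty":0,"tz":0,"rx":0,"ry":0,"rz":0,"grip":-1},
])

```text
clock: 26.57
tool_pos: [0.4518, -0.332, 0.0229]
tool_rot: [[-0.993, -0.12, 0.002], [-0.12, 0.993, -0.001], [-0.002, -0.001, -1.0]]
contact_force: [-0.8, 0.3, -1.8]
finger_gap: 0.0107
```

apply_moves([
  {"tx":0,"ty":0,"tz":3.5,"rx":0,"ry":0,"rz":0,"grip":-1},
  {"tx":0,"ty":0,"tz":1.5,"rx":0,"ry":0,"rz":0,"grip":-1},
  {"tx":0,"ty":0,"tz":0,"rx":0,"ry":0,"rz":0,"grip":-1},
  {"tx":0,"ty":0,"tz":0,"rx":0,"ry":0,"rz":0,"grip":-1},
])

```text
clock: 26.9
tool_pos: [0.4517, -0.3318, 0.0174]
tool_rot: [[-0.993, -0.12, 0.001], [-0.12, 0.993, -0.0], [-0.001, -0.0, -1.0]]
contact_force: [0.1, -0.2, -0.2]
finger_gap: 0.011
```

apply_moves([
  {"tx":0,"ty":0,"tz":1.5,"rx":0,"ry":0,"rz":0,"grip":-1},
  {"tx":0,"ty":0,"tz":0,"rx":0,"ry":0,"rz":0,"grip":-1},
  {"tx":0,"ty":0,"tz":0,"rx":0,"ry":0,"rz":0,"grip":-1},
])

```text
clock: 27.15
tool_pos: [0.4517, -0.3318, 0.0173]
tool_rot: [[-0.993, -0.12, 0.001], [-0.12, 0.993, 0.0], [-0.001, 0.0, -1.0]]
contact_force: [-2.4, 3.1, 9.4]
finger_gap: 0.0109
```

apply_moves([
  {"tx":0,"ty":0,"tz":0,"rx":0,"ry":0,"rz":0,"grip":-0.1},
  {"tx":0,"ty":0,"tz":0,"rx":0,"ry":0,"rz":0,"grip":-0.1},
  {"tx":0,"ty":0,"tz":0,"rx":0,"ry":0,"rz":0,"grip":-0.1},
  {"tx":0,"ty":0,"tz":0,"rx":0,"ry":0,"rz":0,"grip":-0.1},
  {"tx":0,"ty":0,"tz":-20,"rx":0,"ry":0,"rz":0,"grip":-0.1},
  {"tx":0,"ty":0,"tz":-40,"rx":0,"ry":0,"rz":0,"grip":-0.1},
  {"tx":0,"ty":0,"tz":-40,"rx":0,"ry":0,"rz":0,"grip":-0.1},
  {"tx":0,"ty":0,"tz":-40,"rx":0,"ry":0,"rz":0,"grip":-0.1},
  {"tx":0,"ty":0,"tz":-35,"rx":0,"ry":0,"rz":0,"grip":-0.1},
  {"tx":0,"ty":0,"tz":0,"rx":0,"ry":0,"rz":0,"grip":-0.1},
])

```text
clock: 27.98
tool_pos: [0.4557, -0.3358, 0.2004]
tool_rot: [[-0.993, -0.12, 0.014], [-0.12, 0.993, -0.012], [-0.012, -0.013, -1.0]]
contact_force: [0.7, -1.2, 1.7]
finger_gap: 0.0383
```

```bash
python3 - <<'E'
from h import *
st()
im,d=viewer.grab_frame("side"); save("s24",im); trayfit2("side",im,d)
grips("side",im,cloud("side",d),.03,.06)
rows([([.50,-.0125,.2],down(.016))])
E
```

```text
t 27.98 pos [ 0.4557 -0.3358  0.2004] q [-4.350e+01  6.300e+00  1.029e+02  1.000e-01  6.980e+01 -1.404e+02] F [ 0.7 -1.2  1.7] gap 0.0383
side all c [ 0.55   -0.3911] sz [0.4021 0.5   ] 89.99 53045
side floor c [ 0.55   -0.3911] sz [0.4021 0.5   ] 89.99 43267
side rim c [ 0.5451 -0.3297] sz [0.2394 0.2087] 6.85 1889
grip px [208. 223.] 45 z 0.0418 c [0.3641 0.1806] sz [0.0178 0.0085] 27.7
grip px [343. 238.] 68 z 0.0474 c [ 0.5717 -0.0141] sz [0.0101 0.0132] 84.2
grip px [492. 261.] 277 z 0.0576 c [ 0.7534 -0.2234] sz [0.0326 0.0691] 39.7
grip px [211. 278.] 74 z 0.0402 c [ 0.3073 -0.002 ] sz [0.0199 0.0172] 26.5
grip px [295. 284.] 59 z 0.0408 c [ 0.4272 -0.0909] sz [0.0195 0.0121] 63.2
grip px [ 68. 305.] 119 z 0.0565 c [0.0764 0.0288] sz [0.0105 0.0058] 21.1
grip px [427. 321.] 93 z 0.0427 c [ 0.5586 -0.2833] sz [0.0119 0.0174] 61.8
grip px [ 39. 351.] 1545 z 0.0565 c [ 0.0379 -0.0615] sz [0.1063 0.0343] 24.7
grip px [479. 361.] 111 z 0.0431 c [ 0.5703 -0.3835] sz [0.0087 0.0185] 61.9
grip px [390. 371.] 109 z 0.0425 c [ 0.4482 -0.336 ] sz [0.0099 0.0191] 59.1
grip px [289. 395.] 106 z 0.0409 c [ 0.3104 -0.2988] sz [0.0132 0.0175] 19.5
turning seg:
   ([-9.3, 34.9, -0.6], [-0.001, 0.001, 0.012])
   ([-9.0, 35.0, -0.6], [-0.001, 0.001, 0.012])
   ([-8.5, 35.2, -0.5], [-0.001, 0.001, 0.012])
   ([-8.0, 35.2, -0.6], [-0.001, 0.001, 0.012])
   ([-7.7, 35.3, -0.5], [-0.001, 0.001, 0.012])
   ([-7.2, 35.4, -0.4], [-0.001, 0.001, 0.012])
   ([-6.8, 35.5, -0.5], [-0.001, 0.001, 0.012])
   ([-6.4, 35.6, -0.4], [-0.001, 0.001, 0.012])
   ([-5.9, 35.6, -0.4], [-0.001, 0.001, 0.012])
```

View pics/s24.png

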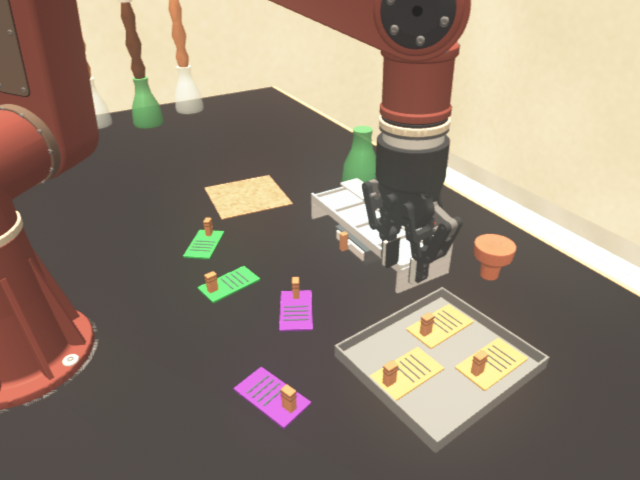

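apply_moves([
  {"tx":-9.3,"ty":34.9,"tz":0,"rx":0,"ry":0,"rz":0.012,"grip":-0.1},
  {"tx":-9,"ty":35,"tz":0,"rx":0,"ry":0,"rz":0.012,"grip":-0.1},
  {"tx":-8.5,"ty":35.2,"tz":0,"rx":0,"ry":0,"rz":0.012,"grip":-0.1},
  {"tx":-8,"ty":35.2,"tz":0,"rx":0,"ry":0,"rz":0.012,"grip":-0.1},
  {"tx":-7.7,"ty":35.3,"tz":0,"rx":0,"ry":0,"rz":0.012,"grip":-0.1},
  {"tx":-7.2,"ty":35.4,"tz":0,"rx":0,"ry":0,"rz":0.012,"grip":-0.1},
  {"tx":-6.8,"ty":35.5,"tz":0,"rx":0,"ry":0,"rz":0.012,"grip":-0.1},
  {"tx":-6.4,"ty":35.6,"tz":0,"rx":0,"ry":0,"rz":0.012,"grip":-0.1},
  {"tx":-5.9,"ty":35.6,"tz":0,"rx":0,"ry":0,"rz":0.01,"grip":-0.1},
  {"tx":0,"ty":0,"tz":0,"rx":0,"ry":0,"rz":0,"grip":-0.1},
])

```text
clock: 28.87
tool_pos: [0.496, -0.004, 0.1889]
tool_rot: [[-1.0, -0.02, -0.002], [-0.02, 1.0, 0.004], [0.002, 0.004, -1.0]]
contact_force: [0.3, -0.2, -0.1]
finger_gap: 0.0381
```

apply_moves([
  {"tx":0,"ty":0,"tz":0,"rx":0,"ry":0,"rz":0,"grip":-0.1},
  {"tx":0,"ty":0,"tz":0,"rx":0,"ry":0,"rz":0,"grip":-0.1},
  {"tx":0,"ty":0,"tz":0,"rx":0,"ry":0,"rz":0,"grip":-0.1},
])

```text
clock: 29.12
tool_pos: [0.4965, -0.0108, 0.19]
tool_rot: [[-1.0, -0.013, -0.0], [-0.013, 1.0, -0.0], [0.0, -0.0, -1.0]]
contact_force: [0.6, 0.2, -0.1]
finger_gap: 0.0383
```

```bash
python3 - <<'E'
from h import *
st()
im,d=viewer.grab_frame("wrist"); save("w25",im); P=cloud("wrist",d); grips("wrist",im,P,.03,.06)
z=P[...,2]; v,u=np.mgrid[0:480,0:640]
for p in [(370,318),(384,291),(430,312),(418,339)]: print(np.round(atz("top",*p,.003),3))
E
```

```text
t 29.12 pos [ 0.4965 -0.0108  0.19  ] q [  -9.3   -1.1  111.7   -0.    69.3 -100.1] F [ 0.6  0.2 -0.1] gap 0.0383
grip px [622.  24.] 928 z 0.041 c [0.3638 0.1843] sz [0.0186 0.0133] 54.2
grip px [202. 123.] 586 z 0.0409 c [ 0.4281 -0.09  ] sz [0.0183 0.012 ] 62.1
grip px [312. 320.] 408 z 0.048 c [ 0.5737 -0.0128] sz [0.0148 0.0114] 0.8
[ 0.405 -0.064  0.003]
[ 0.454 -0.092  0.003]
[ 0.414 -0.176  0.003]
[ 0.365 -0.152  0.003]
```

View pics/w25.png

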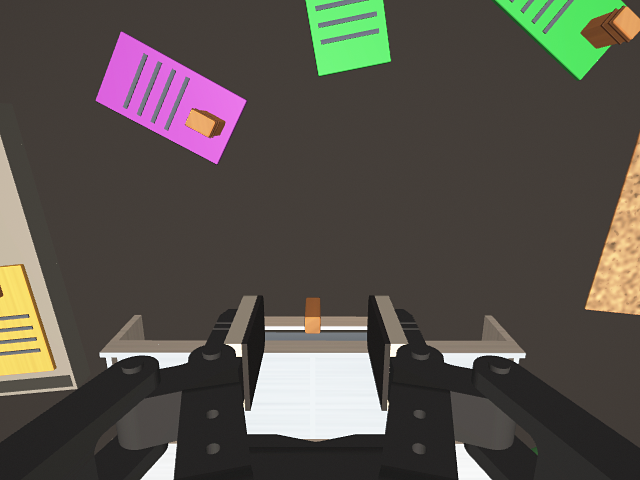

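apply_moves([
  {"tx":-36,"ty":-2,"tz":0,"rx":0,"ry":0,"rz":-0.003,"grip":-0.2},
  {"tx":-36,"ty":0,"tz":0,"rx":0,"ry":0,"rz":0,"grip":-0.2},
  {"tx":0,"ty":0,"tz":30,"rx":0,"ry":0,"rz":0,"grip":-0.2},
  {"tx":0,"ty":0,"tz":40,"rx":0,"ry":0,"rz":0,"grip":-0.2},
  {"tx":0,"ty":0,"tz":30,"rx":0,"ry":0,"rz":0,"grip":-0.2},
  {"tx":0,"ty":0,"tz":0,"rx":0,"ry":0,"rz":0,"grip":-0.2},
  {"tx":0,"ty":0,"tz":0,"rx":0,"ry":0,"rz":0,"grip":-0.2},
  {"tx":0,"ty":0,"tz":0,"rx":0,"ry":0,"rz":0,"grip":-0.2},
  {"tx":0,"ty":0,"tz":0,"rx":0,"ry":0,"rz":0,"grip":-0.2},
])

```text
clock: 29.92
tool_pos: [0.5716, -0.0115, 0.094]
tool_rot: [[-1.0, -0.016, 0.007], [-0.016, 1.0, -0.001], [-0.007, -0.001, -1.0]]
contact_force: [-0.3, -0.3, 0.4]
finger_gap: 0.0346
```

```bash
python3 - <<'E'
from h import *
st()
im,d=viewer.grab_frame("wrist"); save("w26",im); P=cloud("wrist",d); grips("wrist",im,P,.03,.06)
rows([([.571,-.0137,.022],down(.016))])
E
```

```text
t 29.92 pos [ 0.5716 -0.0115  0.094 ] q [ -8.2  14.7 105.7   0.   59.2 -99.1] F [-0.3 -0.3  0.4] gap 0.0346
grip px [314. 271.] 909 z 0.0478 c [ 0.5735 -0.0126] sz [0.0143 0.0117] 1.2
2 x [ 0.6 -1.1 36.1] [-0.0005  0.0035  0.0003]  total [ 1.2 -2.3 72.1]
```

View pics/w26.png

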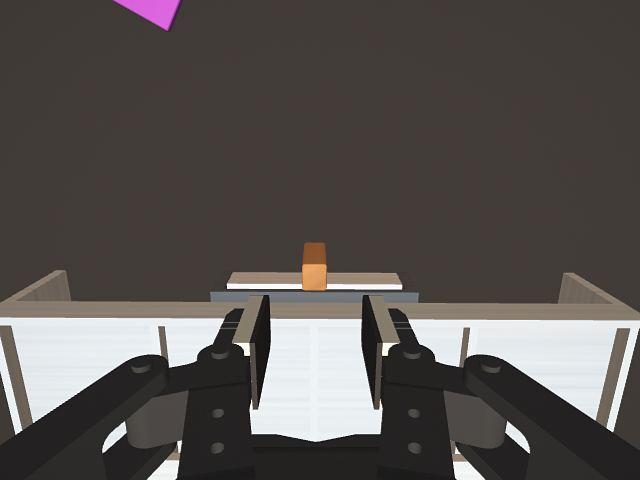

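```bash
python3 - <<'E'
from h import *
im,d=viewer.grab_frame("wrist"); P=cloud("wrist",d)
for u in (270,290,345,370):
    for v in range(262,312,3): print(u,v,np.round(P[v,u],4).tolist(), im[v,u].tolist()) if u in(290,) else None
q=P[272:292,230:400].reshape(-1,3); m=q[:,2]>.015; q=q[m]; print(q.min(0),q.max(0)); 
h,e=np.histogram(q[:,0],20); print(list(zip(np.round(e,4),h)))
E
```

```text
290 262 [0.5824, -0.0268, 0.0006] [66, 60, 56]
290 265 [0.5848, -0.0268, -0.0006] [67, 62, 56]
290 268 [0.5865, -0.0268, -0.0001] [67, 62, 57]
290 271 [0.5885, -0.0268, -0.0003] [65, 59, 53]
290 274 [0.587, -0.0263, 0.0087] [154, 135, 117]
290 277 [0.5868, -0.026, 0.0139] [150, 133, 116]
290 280 [0.5869, -0.0257, 0.0182] [153, 134, 117]
290 283 [0.5867, -0.0254, 0.0232] [160, 143, 130]
290 286 [0.588, -0.0254, 0.0243] [247, 248, 251]
290 289 [0.5883, -0.0252, 0.0278] [51, 46, 39]
290 292 [0.5885, -0.025, 0.0313] [117, 123, 131]
290 295 [0.5902, -0.025, 0.0315] [117, 122, 127]
290 298 [0.5921, -0.025, 0.0311] [114, 119, 125]
290 301 [0.5938, -0.025, 0.031] [111, 116, 121]
290 304 [0.5884, -0.0241, 0.0463] [141, 129, 115]
290 307 [0.5884, -0.0239, 0.0498] [143, 129, 115]
290 310 [0.5886, -0.0237, 0.0527] [143, 129, 114]
[ 0.49960563 -0.05964703  0.01500053] [0.59033189 0.03524635 0.23602474]
[(np.float64(0.4996), np.int64(8)), (np.float64(0.5041), np.int64(0)), (np.float64(0.5087), np.int64(0)), (np.float64(0.5132), np.int64(0)), (np.float64(0.5178), np.int64(0)), (np.float64(0.5223), np.int64(0)), (np.float64(0.5268), np.int64(0)), (np.float64(0.5314), np.int64(0)), (np.float64(0.5359), np.int64(0)), (np.float64(0.5404), np.int64(0)), (np.float64(0.545), np.int64(0)), (np.float64(0.5495), np.int64(0)), (np.float64(0.554), np.int64(0)), (np.float64(0.5586), np.int64(0)), (np.float64(0.5631), np.int64(0)), (np.float64(0.5677), np.int64(81)), (np.float64(0.5722), np.int64(204)), (np.float64(0.5767), np.int64(145)), (np.float64(0.5813), np.int64(33)), (np.float64(0.5858), np.int64(2025))]
```

apply_moves([
  {"tx":1,"ty":-1.7,"tz":30,"rx":0,"ry":0.004,"rz":0,"grip":-0.2},
  {"tx":0,"ty":0,"tz":25,"rx":0,"ry":0.003,"rz":0,"grip":-0.2},
  {"tx":0,"ty":0,"tz":12,"rx":0,"ry":0,"rz":0,"grip":-0.2},
  {"tx":0,"ty":0,"tz":0,"rx":0,"ry":0,"rz":0,"grip":-0.2},
  {"tx":0,"ty":0,"tz":0,"rx":0,"ry":0,"rz":0,"grip":-0.2},
  {"tx":0,"ty":0,"tz":0,"rx":0,"ry":0,"rz":0,"grip":-0.2},
])

```text
clock: 30.52
tool_pos: [0.5697, -0.0125, 0.0257]
tool_rot: [[-1.0, -0.017, -0.003], [-0.017, 1.0, -0.001], [0.003, -0.001, -1.0]]
contact_force: [1.1, -0.2, 0.8]
finger_gap: 0.0346
```

```bash
python3 - <<'E'
from h import *
st()
im,d=viewer.grab_frame("wrist"); save("w27",im); P=cloud("wrist",d); grips("wrist",im,P,.03,.06)
E
```

```text
t 30.52 pos [ 0.5697 -0.0125  0.0257] q [-8.300e+00  2.090e+01  1.067e+02 -1.000e-01  5.250e+01 -9.920e+01] F [ 1.1 -0.2  0.8] gap 0.0346
grip px [316. 328.] 835 z 0.0449 c [ 0.5696 -0.0128] sz [0.012  0.0069] 89.6
```

View pics/w27.png

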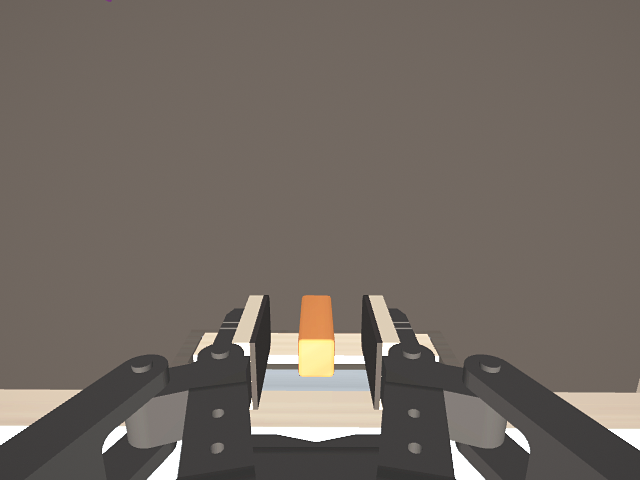

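apply_moves([
  {"tx":0,"ty":0,"tz":0,"rx":0,"ry":0,"rz":0,"grip":-1},
  {"tx":0,"ty":0,"tz":0,"rx":0,"ry":0,"rz":0,"grip":-1},
  {"tx":0,"ty":0,"tz":0,"rx":0,"ry":0,"rz":0,"grip":-1},
  {"tx":0,"ty":0,"tz":0,"rx":0,"ry":0,"rz":0,"grip":-1},
  {"tx":0,"ty":0,"tz":0,"rx":0,"ry":0,"rz":0,"grip":-1},
  {"tx":0,"ty":0,"tz":0,"rx":0,"ry":0,"rz":0,"grip":-1},
], force=50)

```text
clock: 31.07
tool_pos: [0.5694, -0.0125, 0.0256]
tool_rot: [[-1.0, -0.017, -0.003], [-0.017, 1.0, -0.001], [0.003, -0.0, -1.0]]
contact_force: [-1.1, 0.5, 6.2]
finger_gap: 0.0111
```

```bash
python3 - <<'E'
from h import *
st()
im,d=viewer.grab_frame("side"); save("s28",im); trayfit2("side",im,d)
grips("side",im,cloud("side",d),.03,.06)
E
```

```text
t 31.07 pos [ 0.5694 -0.0125  0.0256] q [-8.300e+00  2.090e+01  1.067e+02 -1.000e-01  5.260e+01 -9.920e+01] F [-1.1  0.5  6.2] gap 0.0111
side all c [ 0.55   -0.3909] sz [0.4018 0.5   ] 89.99 52884
side floor c [ 0.55   -0.3908] sz [0.4017 0.5   ] 89.99 43206
side rim c [ 0.5451 -0.3298] sz [0.2396 0.2079] 6.91 1869
grip px [208. 222.] 62 z 0.0422 c [0.3621 0.1846] sz [0.0186 0.0133] 45.1
grip px [492. 261.] 271 z 0.0574 c [ 0.7513 -0.2231] sz [0.031  0.0681] 35.7
grip px [211. 277.] 87 z 0.0417 c [ 0.3055 -0.0018] sz [0.0175 0.013 ] 18.9
grip px [295. 283.] 71 z 0.0414 c [ 0.4273 -0.0906] sz [0.0187 0.0121] 63.0
grip px [ 68. 305.] 120 z 0.0561 c [0.0761 0.029 ] sz [0.0104 0.0067] 5.6
grip px [427. 321.] 102 z 0.0433 c [ 0.5589 -0.2825] sz [0.0095 0.0177] 64.3
grip px [ 39. 351.] 1541 z 0.0565 c [ 0.038  -0.0607] sz [0.1059 0.0365] 26.7
grip px [479. 360.] 116 z 0.0429 c [ 0.57   -0.3831] sz [0.0095 0.0197] 60.1
grip px [390. 371.] 119 z 0.0434 c [ 0.4489 -0.3351] sz [0.0086 0.0198] 63.1
grip px [289. 393.] 135 z 0.0417 c [ 0.3109 -0.2985] sz [0.013  0.0179] 15.2
```

View pics/s28.png

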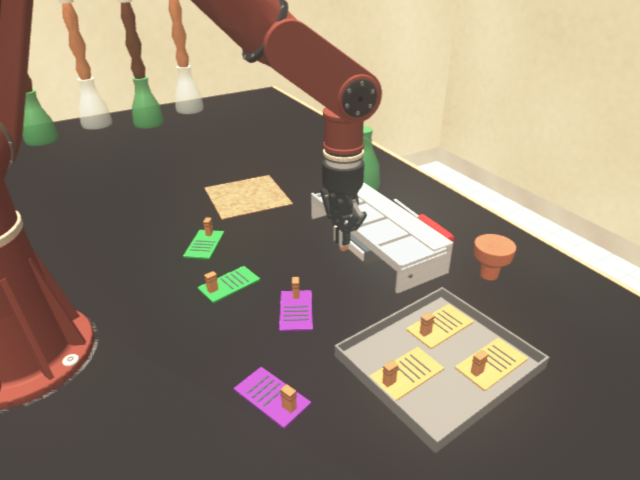

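Lift a hair (1 mm) to relieve the down force and pull straight.

apply_moves([
  {"tx":0,"ty":0,"tz":-0.8,"rx":0,"ry":0,"rz":0,"grip":-1},
  {"tx":5,"ty":0,"tz":0,"rx":0,"ry":0,"rz":0,"grip":-1},
  {"tx":8,"ty":0,"tz":0,"rx":0,"ry":0,"rz":0,"grip":-1},
  {"tx":8,"ty":0,"tz":0,"rx":0,"ry":0,"rz":0,"grip":-1},
  {"tx":8,"ty":0,"tz":0,"rx":0,"ry":0,"rz":0,"grip":-1},
  {"tx":0,"ty":0,"tz":0,"rx":0,"ry":0,"rz":0,"grip":-1},
])

```text
clock: 31.62
tool_pos: [0.5375, -0.0128, 0.0252]
tool_rot: [[-1.0, -0.017, -0.007], [-0.017, 1.0, -0.0], [0.007, -0.0, -1.0]]
contact_force: [-1.4, -0.1, 7.1]
finger_gap: 0.0105
```

apply_moves([
  {"tx":8,"ty":0,"tz":0,"rx":0,"ry":0,"rz":0,"grip":-1},
  {"tx":8,"ty":0,"tz":0,"rx":0,"ry":0,"rz":0,"grip":-1},
  {"tx":8,"ty":0,"tz":0,"rx":0,"ry":0,"rz":0,"grip":-1},
  {"tx":8,"ty":0,"tz":0,"rx":0,"ry":0,"rz":0,"grip":-1},
  {"tx":8,"ty":0,"tz":0,"rx":0,"ry":0,"rz":0,"grip":-1},
  {"tx":0,"ty":0,"tz":0,"rx":0,"ry":0,"rz":0,"grip":-1},
])

```text
clock: 32.12
tool_pos: [0.4963, -0.0133, 0.0246]
tool_rot: [[-1.0, -0.017, -0.009], [-0.017, 1.0, 0.0], [0.009, 0.0, -1.0]]
contact_force: [-2.4, 0.4, 5.1]
finger_gap: 0.0111
```

```bash
python3 - <<'E'
from h import *
st()
im,d=viewer.grab_frame("side"); save("s29",im[150:330,260:500].repeat(3,0).repeat(3,1))
E
```

```text
t 32.12 pos [ 0.4963 -0.0133  0.0246] q [-9.600e+00  1.370e+01  1.164e+02 -1.000e-01  5.030e+01 -1.005e+02] F [-2.4  0.4  5.1] gap 0.0111
```

View pics/s29.png

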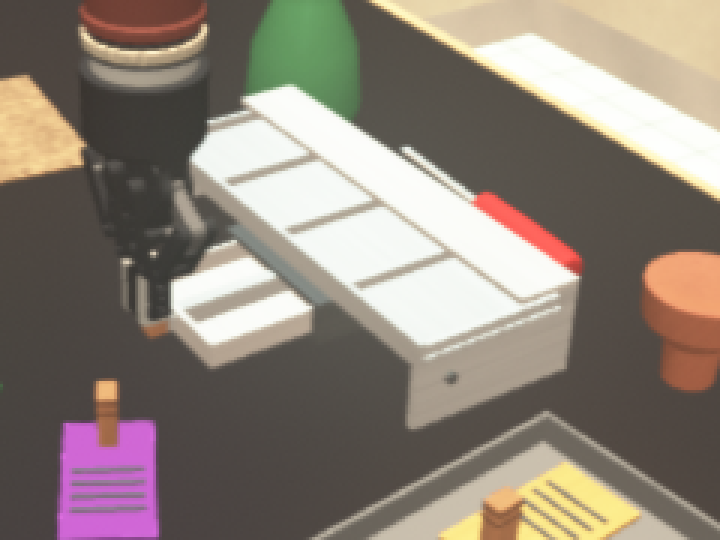

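apply_moves([
  {"tx":5,"ty":0,"tz":-0.8,"rx":0,"ry":0,"rz":0,"grip":-1},
  {"tx":6,"ty":0,"tz":0,"rx":0,"ry":0,"rz":0,"grip":-1},
  {"tx":6,"ty":0,"tz":0,"rx":0,"ry":0,"rz":0,"grip":-1},
  {"tx":6,"ty":0,"tz":0,"rx":0,"ry":0,"rz":0,"grip":-1},
  {"tx":5,"ty":0,"tz":0,"rx":0,"ry":0,"rz":0,"grip":-1},
  {"tx":0,"ty":0,"tz":0,"rx":0,"ry":0,"rz":0,"grip":-1},
  {"tx":0,"ty":0,"tz":0,"rx":0,"ry":0,"rz":0,"grip":-1},
])

```text
clock: 32.75
tool_pos: [0.47, -0.0139, 0.0255]
tool_rot: [[-1.0, -0.017, -0.007], [-0.017, 1.0, 0.0], [0.007, 0.0, -1.0]]
contact_force: [0.4, 0.5, -1.1]
finger_gap: 0.0106
```

```bash
python3 - <<'E'
from h import *
st()
im,d=viewer.grab_frame("side"); save("s30",im[150:330,260:500].repeat(3,0).repeat(3,1))
P=cloud("side",d)
im,d=viewer.grab_frame("wrist"); save("w30",im)
E
```

```text
t 32.75 pos [ 0.47   -0.0139  0.0255] q [-1.020e+01  1.080e+01  1.200e+02 -1.000e-01  4.960e+01 -1.011e+02] F [ 0.4  0.5 -1.1] gap 0.0106
```

View pics/s30.png

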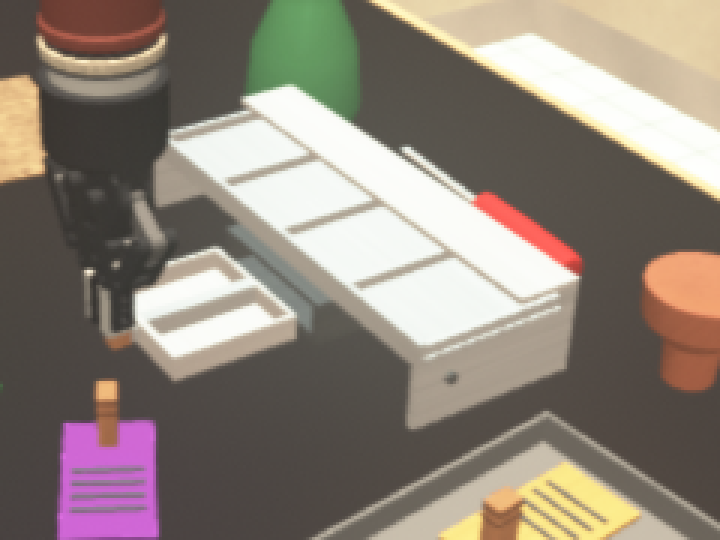

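View pics/w30.png

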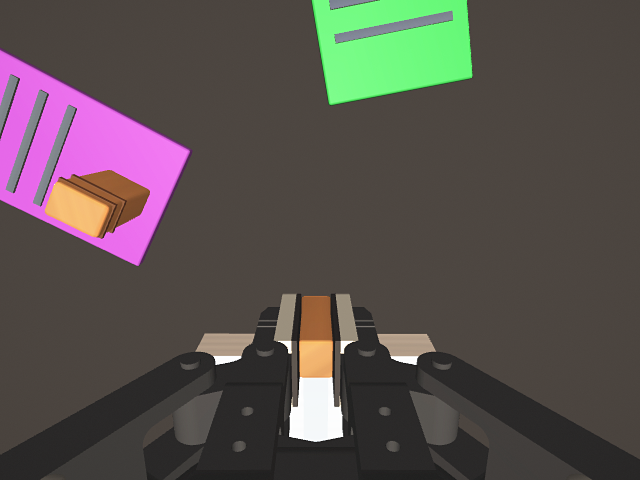

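apply_moves([
  {"tx":5,"ty":0,"tz":0,"rx":0,"ry":0,"rz":0,"grip":-1},
  {"tx":5,"ty":0,"tz":0,"rx":0,"ry":0.004,"rz":0,"grip":-1},
  {"tx":0,"ty":0,"tz":0,"rx":0,"ry":0.004,"rz":0,"grip":-1},
  {"tx":0,"ty":0,"tz":3,"rx":0,"ry":0,"rz":0,"grip":-1},
  {"tx":0,"ty":0,"tz":2,"rx":0,"ry":0,"rz":0,"grip":-1},
  {"tx":0,"ty":0,"tz":0,"rx":0,"ry":0,"rz":0,"grip":-1},
  {"tx":0,"ty":0,"tz":0,"rx":0,"ry":0,"rz":0,"grip":-1},
])

```text
clock: 33.43
tool_pos: [0.4612, -0.0142, 0.021]
tool_rot: [[-1.0, -0.017, -0.014], [-0.017, 1.0, -0.0], [0.014, -0.0, -1.0]]
contact_force: [0.4, -0.2, -0.4]
finger_gap: 0.0111
```

apply_moves([
  {"tx":0,"ty":0,"tz":0,"rx":0,"ry":-0.011,"rz":0,"grip":-1},
  {"tx":0,"ty":0,"tz":1,"rx":0,"ry":0,"rz":0,"grip":-1},
  {"tx":0,"ty":0,"tz":0,"rx":0,"ry":0,"rz":0,"grip":-1},
  {"tx":0,"ty":0,"tz":0,"rx":0,"ry":0,"rz":0,"grip":-1},
])

```text
clock: 33.77
tool_pos: [0.4609, -0.0142, 0.0201]
tool_rot: [[-1.0, -0.017, -0.003], [-0.017, 1.0, -0.0], [0.003, -0.0, -1.0]]
contact_force: [-0.8, -0.5, -1.3]
finger_gap: 0.0107
```

apply_moves([
  {"tx":0,"ty":0,"tz":1,"rx":0,"ry":0,"rz":0,"grip":-1},
  {"tx":0,"ty":0,"tz":0,"rx":0,"ry":0,"rz":0,"grip":-1},
  {"tx":0,"ty":0,"tz":0,"rx":0,"ry":0,"rz":0,"grip":-1},
])

```text
clock: 34.02
tool_pos: [0.4614, -0.0143, 0.0196]
tool_rot: [[-1.0, -0.017, -0.002], [-0.017, 1.0, -0.0], [0.002, -0.0, -1.0]]
contact_force: [-1.2, 0.2, 3.4]
finger_gap: 0.0111
```

apply_moves([
  {"tx":0,"ty":0,"tz":0,"rx":0,"ry":0,"rz":0,"grip":-0.2},
  {"tx":0,"ty":0,"tz":0,"rx":0,"ry":0,"rz":0,"grip":-0.2},
  {"tx":0,"ty":0,"tz":0,"rx":0,"ry":0,"rz":0,"grip":-0.2},
  {"tx":0,"ty":0,"tz":0,"rx":0,"ry":0,"rz":0,"grip":-0.2},
  {"tx":0,"ty":0,"tz":-20,"rx":0,"ry":0,"rz":0,"grip":-0.2},
  {"tx":0,"ty":0,"tz":-40,"rx":0,"ry":0,"rz":0,"grip":-0.4},
  {"tx":0,"ty":0,"tz":-40,"rx":0,"ry":0,"rz":0,"grip":-0.4},
  {"tx":-20,"ty":0,"tz":-20,"rx":0,"ry":0,"rz":0,"grip":-0.4},
  {"tx":0,"ty":0,"tz":0,"rx":0,"ry":0,"rz":0,"grip":-0.4},
  {"tx":0,"ty":0,"tz":0,"rx":0,"ry":0,"rz":0,"grip":-0.4},
])

```text
clock: 34.85
tool_pos: [0.4835, -0.0142, 0.1411]
tool_rot: [[-1.0, -0.017, 0.002], [-0.017, 1.0, -0.001], [-0.002, -0.001, -1.0]]
contact_force: [-0.6, -0.0, -0.5]
finger_gap: 0.0253
```

```bash
python3 - <<'E'
from h import *
st()
im,d=viewer.grab_frame("wrist"); save("w31",im); P=cloud("wrist",d); grips("wrist",im,P,.03,.06)
z=P[...,2]; m=(z>.012)&(z<.024)&(P[...,0]>.45)&(P[...,0]<.585)&(abs(P[...,1])<.09)
q=P[m]; r=cv2.minAreaRect(q[:,:2].astype(np.float32)); print(r,len(q))
im,d=viewer.grab_frame("side"); save("s31",im[150:330,260:500].repeat(3,0).repeat(3,1))
E
```

```text
t 34.85 pos [ 0.4835 -0.0142  0.1411] q [ -10.     0.7  115.7   -0.    63.4 -101. ] F [-0.6 -0.  -0.5] gap 0.0253
grip px [187. 146.] 787 z 0.0387 c [ 0.425  -0.0894] sz [0.0185 0.0123] 62.8
grip px [316. 212.] 495 z 0.0397 c [ 0.4625 -0.014 ] sz [0.0136 0.0114] 1.0
((0.5108758807182312, -0.013409610837697983), (0.11094868183135986, 0.09618262946605682), 1.0307105779647827) 3939
```

View pics/w31.png

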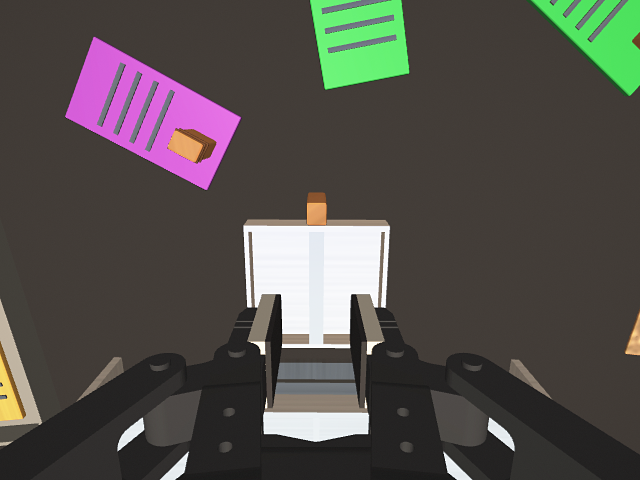

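View pics/s31.png

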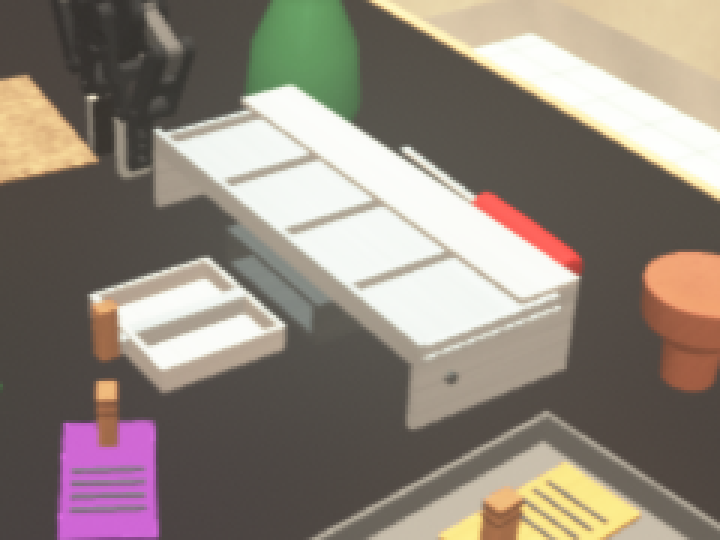

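apply_moves([
  {"tx":-20,"ty":1,"tz":0,"rx":0,"ry":0,"rz":0,"grip":-0.4},
  {"tx":-19,"ty":1,"tz":0,"rx":0,"ry":0,"rz":0,"grip":-0.4},
  {"tx":0,"ty":0,"tz":40,"rx":0,"ry":0,"rz":0,"grip":-0.4},
  {"tx":0,"ty":0,"tz":40,"rx":0,"ry":0,"rz":0,"grip":-0.4},
  {"tx":0,"ty":0,"tz":20,"rx":0,"ry":0,"rz":0,"grip":-0.4},
  {"tx":0,"ty":0,"tz":0,"rx":0,"ry":0,"rz":0,"grip":-0.4},
  {"tx":0,"ty":0,"tz":0,"rx":0,"ry":0,"rz":0,"grip":-0.4},
  {"tx":0,"ty":0,"tz":0,"rx":0,"ry":0,"rz":0,"grip":-0.4},
])

```text
clock: 35.62
tool_pos: [0.5199, -0.0112, 0.039]
tool_rot: [[-1.0, -0.017, -0.003], [-0.017, 1.0, -0.0], [0.003, -0.0, -1.0]]
contact_force: [0.2, -0.7, 0.3]
finger_gap: 0.0257
```

```bash
python3 - <<'E'
from h import *
st()
im,d=viewer.grab_frame("wrist"); save("w32",im); P=cloud("wrist",d); grips("wrist",im,P,.03,.06)
E
```

```text
t 35.62 pos [ 0.5199 -0.0112  0.039 ] q [ -8.9  14.5 113.4  -0.   52.3 -99.9] F [ 0.2 -0.7  0.3] gap 0.0257
grip px [75. 47.] 3097 z 0.0416 c [ 0.4291 -0.0902] sz [0.0197 0.0125] 61.6
grip px [309. 171.] 1519 z 0.0428 c [ 0.4669 -0.0149] sz [0.0139 0.012 ] 1.1
```

View pics/w32.png

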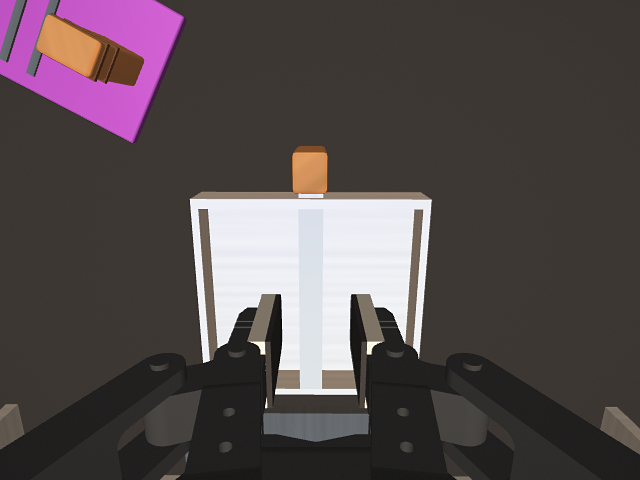

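apply_moves([
  {"tx":-5,"ty":-2.2,"tz":0,"rx":0,"ry":0,"rz":0,"grip":-0.4},
  {"tx":0,"ty":0,"tz":18,"rx":0,"ry":0,"rz":0,"grip":-0.4},
  {"tx":0,"ty":0,"tz":12,"rx":0,"ry":0,"rz":0,"grip":-0.4},
  {"tx":0,"ty":0,"tz":0,"rx":0,"ry":0,"rz":0,"grip":-0.4},
  {"tx":0,"ty":0,"tz":0,"rx":0,"ry":0,"rz":0,"grip":-0.4},
  {"tx":0,"ty":0,"tz":0,"rx":0,"ry":0,"rz":0,"grip":-0.4},
])

```text
clock: 36.17
tool_pos: [0.5254, -0.0134, 0.0095]
tool_rot: [[-1.0, -0.017, -0.002], [-0.017, 1.0, -0.0], [0.002, -0.0, -1.0]]
contact_force: [-1.1, 0.5, 0.3]
finger_gap: 0.0258
```

apply_moves([
  {"tx":0,"ty":0,"tz":2,"rx":0,"ry":0,"rz":0,"grip":-0.4},
  {"tx":0,"ty":0,"tz":0,"rx":0,"ry":0,"rz":0,"grip":-0.4},
  {"tx":0,"ty":0,"tz":0,"rx":0,"ry":0,"rz":0,"grip":-1},
  {"tx":0,"ty":0,"tz":0,"rx":0,"ry":0,"rz":0,"grip":-1},
  {"tx":0,"ty":0,"tz":0,"rx":0,"ry":0,"rz":0,"grip":-1},
  {"tx":0,"ty":0,"tz":0,"rx":0,"ry":0,"rz":0,"grip":-1},
  {"tx":0,"ty":0,"tz":0,"rx":0,"ry":0,"rz":0,"grip":-1},
], force=50)

```text
clock: 36.75
tool_pos: [0.5256, -0.0134, 0.0076]
tool_rot: [[-1.0, -0.017, -0.002], [-0.017, 1.0, -0.0], [0.002, -0.0, -1.0]]
contact_force: [-0.9, -0.2, 4.5]
finger_gap: 0.0083
```

```bash
python3 - <<'E'
from h import *
st()
im,d=viewer.grab_frame("wrist"); save("w33",im)
# mat
im0=cv2.imread("pics/a_top.png"); d0=np.load("a_top.npy"); P=cloud("top",d0); hsv=cv2.cvtColor(im0,cv2.COLOR_BGR2HSV)
m=((hsv[...,0]>8)&(hsv[...,0]<22)&(hsv[...,1]>70)&(hsv[...,2]>110)).astype(np.uint8); m[:,:100]=0; m[:,235:]=0; m[:200]=0;m[330:]=0
m=cv2.morphologyEx(m,cv2.MORPH_CLOSE,np.ones((5,5)));m=cv2.morphologyEx(m,cv2.MORPH_OPEN,np.ones((5,5)))
r=cv2.minAreaRect(P[m>0][:,:2].astype(np.float32)); print("mat",r)
E
```

```text
t 36.75 pos [ 0.5256 -0.0134  0.0076] q [  -9.1   18.3  112.9   -0.    48.9 -100. ] F [-0.9 -0.2  4.5] gap 0.0083
mat ((0.4910840392112732, 0.20762445032596588), (0.3906945586204529, 0.1716543287038803), 84.60492706298828)
```

View pics/w33.png

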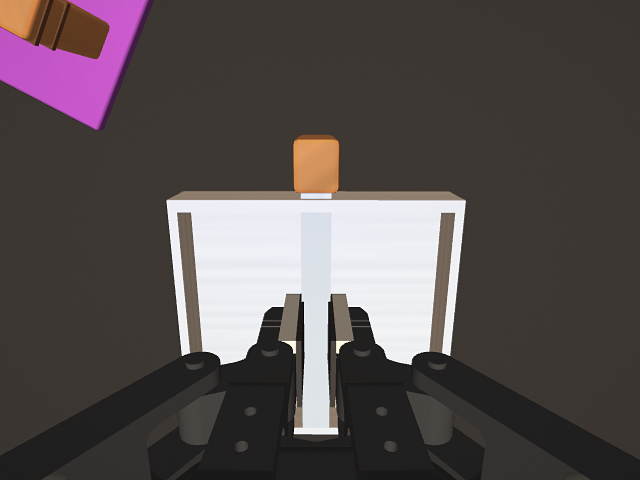

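apply_moves([
  {"tx":0,"ty":0,"tz":-5,"rx":0,"ry":0,"rz":0,"grip":-1},
  {"tx":0,"ty":0,"tz":-20,"rx":0,"ry":0,"rz":0,"grip":-1},
  {"tx":5,"ty":0,"tz":-30,"rx":0,"ry":0,"rz":0,"grip":-1},
  {"tx":5,"ty":0,"tz":-30,"rx":0,"ry":0,"rz":0,"grip":-1},
  {"tx":0,"ty":0,"tz":0,"rx":0,"ry":0,"rz":0,"grip":-1},
  {"tx":0,"ty":0,"tz":0,"rx":0,"ry":0,"rz":0,"grip":-1},
])

```text
clock: 37.3
tool_pos: [0.5166, -0.0137, 0.0938]
tool_rot: [[-1.0, -0.017, 0.002], [-0.017, 1.0, -0.001], [-0.002, -0.001, -1.0]]
contact_force: [-0.6, 0.0, -1.3]
finger_gap: 0.0084
```

```bash
python3 - <<'E'
from h import *
st()
im,d=viewer.grab_frame("side"); save("s34",im); trayfit2("side",im,d)
print(np.round(atz("top",168.3,270.5,.003),4))
rows([([atz("top",168.3,270.5,.003)[0],atz("top",168.3,270.5,.003)[1]-.001,.092],down(.017))])
E
```

```text
t 37.3 pos [ 0.5166 -0.0137  0.0938] q [  -9.3    8.8  112.9   -0.    58.2 -100.2] F [-0.6  0.  -1.3] gap 0.0084
side all c [ 0.55  -0.391] sz [0.4018 0.5   ] 90.0 52877
side floor c [ 0.55   -0.3908] sz [0.4014 0.5   ] 90.0 43060
side rim c [ 0.5449 -0.3299] sz [0.2388 0.208 ] 6.76 1837
[0.4994 0.3153 0.003 ]
9 x [ 1.1 36.4 -0. ] [-0.     -0.0002  0.    ]  total [ 10.1 328.   -0. ]
```

View pics/s34.png

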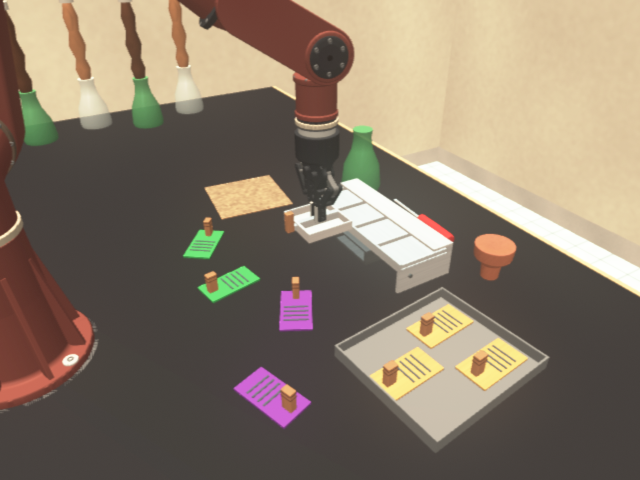

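apply_moves([
  {"tx":1,"ty":15,"tz":0,"rx":0,"ry":0,"rz":0,"grip":-1},
  {"tx":1,"ty":30,"tz":0,"rx":0,"ry":0,"rz":0,"grip":-1},
  {"tx":1,"ty":35,"tz":0,"rx":0,"ry":0,"rz":0,"grip":-1},
  {"tx":1,"ty":35,"tz":0,"rx":0,"ry":0,"rz":0,"grip":-1},
  {"tx":1,"ty":35,"tz":0,"rx":0,"ry":0,"rz":0,"grip":-1},
  {"tx":1,"ty":35,"tz":0,"rx":0,"ry":0,"rz":0,"grip":-1},
  {"tx":1,"ty":35,"tz":0,"rx":0,"ry":0,"rz":0,"grip":-1},
  {"tx":1,"ty":35,"tz":0,"rx":0,"ry":0,"rz":0,"grip":-1},
  {"tx":1,"ty":35,"tz":0,"rx":0,"ry":0,"rz":0,"grip":-1},
  {"tx":1,"ty":25,"tz":0,"rx":0,"ry":0,"rz":0,"grip":-1},
])

```text
clock: 38.18
tool_pos: [0.4976, 0.3034, 0.0892]
tool_rot: [[-1.0, -0.018, -0.007], [-0.018, 1.0, -0.001], [0.007, -0.001, -1.0]]
contact_force: [0.6, 0.4, -1.2]
finger_gap: 0.0085
```

apply_moves([
  {"tx":0,"ty":13,"tz":0,"rx":0,"ry":0,"rz":0,"grip":-1},
  {"tx":0,"ty":0,"tz":20,"rx":0,"ry":0,"rz":0,"grip":-1},
  {"tx":0,"ty":0,"tz":20,"rx":0,"ry":0,"rz":0,"grip":-1},
  {"tx":0,"ty":0,"tz":0,"rx":0,"ry":0,"rz":0,"grip":-1},
  {"tx":0,"ty":0,"tz":0,"rx":0,"ry":0,"rz":0,"grip":-1},
  {"tx":0,"ty":0,"tz":0,"rx":0,"ry":0,"rz":0,"grip":-1},
])

```text
clock: 38.68
tool_pos: [0.4993, 0.3135, 0.0515]
tool_rot: [[-1.0, -0.016, -0.004], [-0.016, 1.0, -0.001], [0.004, -0.001, -1.0]]
contact_force: [0.3, -0.1, -1.0]
finger_gap: 0.0081
```

```bash
python3 - <<'E'
from h import *
st()
im,d=viewer.grab_frame("side"); save("s35",im)
im,d=viewer.grab_frame("wrist"); save("w35",im)
E
```

```text
t 38.68 pos [0.4993 0.3135 0.0515] q [ 2.530e+01  2.060e+01  1.036e+02  1.000e-01  5.610e+01 -6.570e+01] F [ 0.3 -0.1 -1. ] gap 0.0081
```

View pics/s35.png

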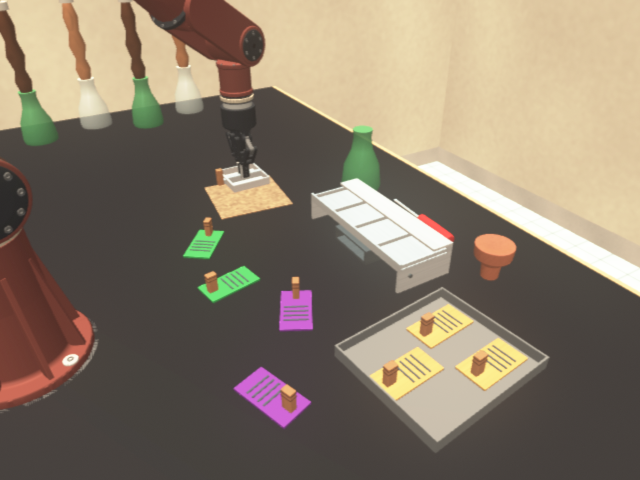

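View pics/w35.png

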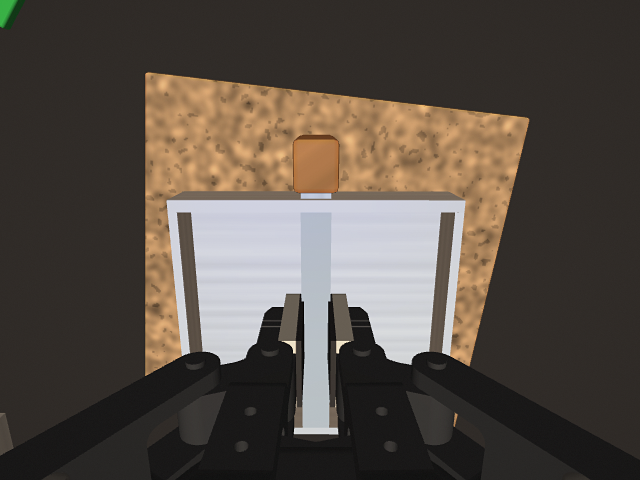

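apply_moves([
  {"tx":0,"ty":0,"tz":15,"rx":0,"ry":0,"rz":0,"grip":-1},
  {"tx":0,"ty":0,"tz":15,"rx":0,"ry":0,"rz":0,"grip":-1},
  {"tx":0,"ty":0,"tz":6,"rx":0,"ry":0,"rz":0,"grip":-1},
  {"tx":0,"ty":0,"tz":0,"rx":0,"ry":0,"rz":0,"grip":-1},
  {"tx":0,"ty":0,"tz":3,"rx":0,"ry":0,"rz":0,"grip":-1},
  {"tx":0,"ty":0,"tz":0,"rx":0,"ry":0,"rz":0,"grip":-1},
  {"tx":0,"ty":0,"tz":0,"rx":0,"ry":0,"rz":0,"grip":-1},
])

```text
clock: 39.37
tool_pos: [0.5001, 0.3146, 0.0139]
tool_rot: [[-1.0, -0.017, -0.001], [-0.017, 1.0, 0.0], [0.001, 0.0, -1.0]]
contact_force: [0.2, 0.7, -1.8]
finger_gap: 0.0082
```

apply_moves([
  {"tx":0,"ty":0,"tz":1.5,"rx":0,"ry":0,"rz":0,"grip":-1},
  {"tx":0,"ty":0,"tz":0,"rx":0,"ry":0,"rz":0,"grip":-1},
  {"tx":0,"ty":0,"tz":0,"rx":0,"ry":0,"rz":0,"grip":-1},
])

```text
clock: 39.62
tool_pos: [0.4996, 0.3144, 0.0118]
tool_rot: [[-1.0, -0.017, -0.002], [-0.017, 1.0, 0.0], [0.002, 0.0, -1.0]]
contact_force: [-0.2, 0.3, -0.8]
finger_gap: 0.0081
```

apply_moves([
  {"tx":0,"ty":0,"tz":1.5,"rx":0,"ry":0,"rz":0,"grip":-1},
  {"tx":0,"ty":0,"tz":0,"rx":0,"ry":0,"rz":0,"grip":-1},
  {"tx":0,"ty":0,"tz":0,"rx":0,"ry":0,"rz":0,"grip":-1},
])

```text
clock: 39.87
tool_pos: [0.4999, 0.3145, 0.0106]
tool_rot: [[-1.0, -0.017, -0.002], [-0.017, 1.0, 0.0], [0.002, 0.0, -1.0]]
contact_force: [-0.5, 1.0, 2.7]
finger_gap: 0.0083
```

Contact. Release to a 25 mm gap (clear of the side walls) and rise.

apply_moves([
  {"tx":0,"ty":0,"tz":0,"rx":0,"ry":0,"rz":0,"grip":-0.4},
  {"tx":0,"ty":0,"tz":0,"rx":0,"ry":0,"rz":0,"grip":-0.4},
  {"tx":0,"ty":0,"tz":0,"rx":0,"ry":0,"rz":0,"grip":-0.4},
  {"tx":0,"ty":0,"tz":0,"rx":0,"ry":0,"rz":0,"grip":-0.4},
  {"tx":0,"ty":0,"tz":-15,"rx":0,"ry":0,"rz":0,"grip":-0.4},
  {"tx":0,"ty":0,"tz":-35,"rx":0,"ry":0,"rz":0,"grip":-0.4},
  {"tx":0,"ty":0,"tz":-40,"rx":0,"ry":0,"rz":0,"grip":-0.4},
  {"tx":0,"ty":0,"tz":-40,"rx":0,"ry":0,"rz":0,"grip":-0.4},
  {"tx":0,"ty":0,"tz":-40,"rx":0,"ry":0,"rz":0,"grip":-0.4},
  {"tx":0,"ty":0,"tz":0,"rx":0,"ry":0,"rz":0,"grip":-0.4},
])

```text
clock: 40.7
tool_pos: [0.5058, 0.3172, 0.1908]
tool_rot: [[-1.0, -0.017, 0.014], [-0.017, 1.0, 0.008], [-0.014, 0.008, -1.0]]
contact_force: [1.5, 0.8, 2.0]
finger_gap: 0.0257
```

apply_moves([
  {"tx":35,"ty":0,"tz":-20,"rx":0,"ry":0,"rz":0,"grip":-0.4},
  {"tx":35,"ty":20,"tz":-20,"rx":0,"ry":0,"rz":0,"grip":-0.4},
  {"tx":30,"ty":35,"tz":0,"rx":0,"ry":0,"rz":0,"grip":-0.4},
  {"tx":0,"ty":35,"tz":0,"rx":0,"ry":0,"rz":0,"grip":-0.4},
  {"tx":0,"ty":35,"tz":0,"rx":0,"ry":0,"rz":0,"grip":-0.4},
  {"tx":0,"ty":35,"tz":0,"rx":0,"ry":0,"rz":0,"grip":-0.4},
  {"tx":0,"ty":0,"tz":0,"rx":0,"ry":0,"rz":0,"grip":-0.4},
  {"tx":0,"ty":0,"tz":0,"rx":0,"ry":0,"rz":0,"grip":-0.4},
])

```text
clock: 41.37
tool_pos: [0.4022, 0.469, 0.218]
tool_rot: [[-1.0, -0.02, -0.003], [-0.02, 1.0, -0.001], [0.003, -0.001, -1.0]]
contact_force: [0.3, 0.1, 0.1]
finger_gap: 0.0258
```

```bash
python3 - <<'E'
from h import *
st()
im,d=viewer.grab_frame("side"); save("s36",im); trayfit2("side",im,d); grips("side",im,cloud("side",d),.03,.06)
im,d=viewer.grab_frame("top"); save("t36",im); P=cloud("top",d)
grips("top",im,P,.03,.06)
z=P[...,2]; m=(z>.014)&(z<.028)&(P[...,0]>.43)&(P[...,0]<.585)&(P[...,1]>.24)&(P[...,1]<.39)
q=P[m]; r=cv2.minAreaRect(q[:,:2].astype(np.float32)); print(r,len(q))
E
```

```text
t 41.37 pos [0.4022 0.469  0.218 ] q [ 42.8  12.3  94.    0.1  73.8 -48.3] F [0.3 0.1 0.1] gap 0.0258
side all c [ 0.55   -0.3911] sz [0.4022 0.5   ] 89.98 52877
side floor c [ 0.55   -0.3911] sz [0.4022 0.5   ] 89.98 43092
side rim c [ 0.5453 -0.3297] sz [0.2397 0.2081] 6.62 1850
grip px [221. 188.] 49 z 0.0464 c [0.4381 0.3126] sz [0.0117 0.0111] 88.9
grip px [207. 222.] 67 z 0.0424 c [0.3623 0.1852] sz [0.0214 0.0131] 55.8
grip px [492. 261.] 278 z 0.0575 c [ 0.7529 -0.2238] sz [0.0309 0.0689] 39.6
grip px [211. 277.] 103 z 0.0417 c [ 0.3059 -0.0018] sz [0.0189 0.0144] 16.7
grip px [295. 282.] 84 z 0.0418 c [ 0.4271 -0.091 ] sz [0.0206 0.0121] 63.3
grip px [ 68. 306.] 120 z 0.0569 c [0.076  0.0279] sz [0.0114 0.004 ] 38.2
grip px [427. 320.] 144 z 0.0452 c [ 0.5601 -0.2788] sz [0.0174 0.0121] 5.1
grip px [ 39. 351.] 1545 z 0.0568 c [ 0.0376 -0.0608] sz [0.1052 0.0373] 26.8
grip px [480. 359.] 171 z 0.0452 c [ 0.5724 -0.3801] sz [0.0177 0.0124] 1.9
grip px [390. 369.] 177 z 0.0451 c [ 0.4506 -0.3324] sz [0.0166 0.0119] 5.5
grip px [288. 393.] 179 z 0.042 c [ 0.3103 -0.2985] sz [0.0119 0.018 ] 22.9
grip px [438. 129.] 70 z 0.0575 c [ 0.7493 -0.19  ] sz [0.0576 0.0159] 45.2
grip px [543. 223.] 103 z 0.0442 c [ 0.5735 -0.3767] sz [0.0168 0.0129] 3.2
grip px [487. 231.] 91 z 0.0442 c [ 0.5612 -0.2763] sz [0.0175 0.0118] 7.2
grip px [520. 291.] 106 z 0.0442 c [ 0.4524 -0.3294] sz [0.0176 0.012 ] 8.9
grip px [161. 304.] 70 z 0.0458 c [0.4405 0.3147] sz [0.0126 0.0115] 0.0
grip px [385. 307.] 68 z 0.0416 c [ 0.4276 -0.0874] sz [0.018  0.0104] 62.5
grip px [233. 346.] 76 z 0.0414 c [0.3632 0.186 ] sz [0.0164 0.0105] 52.5
grip px [504. 371.] 98 z 0.0413 c [ 0.3111 -0.2952] sz [0.0118 0.018 ] 17.6
grip px [337. 376.] 72 z 0.0414 c [0.3066 0.0004] sz [0.0183 0.01  ] 10.9
((0.48839083313941956, 0.31549373269081116), (0.10945412516593933, 0.09685549885034561), 0.6563026905059814) 829
```

View pics/t36.png

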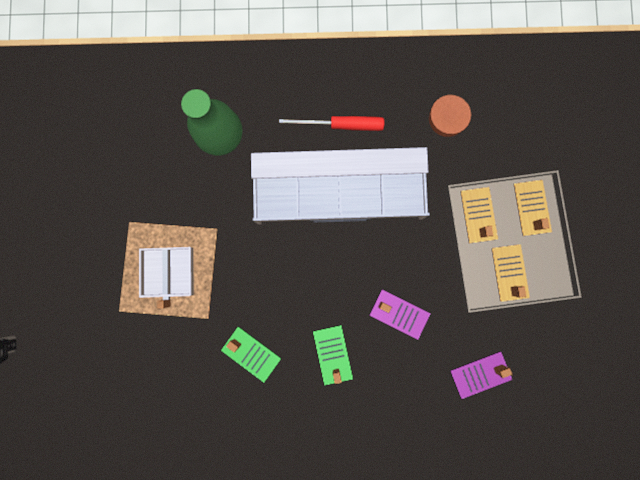

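View pics/s36.png

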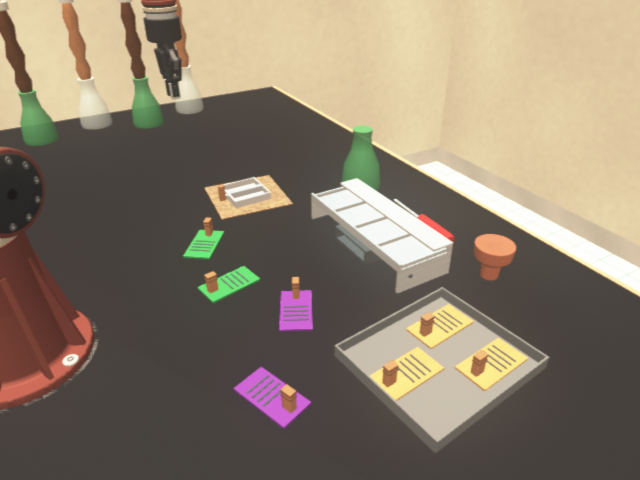

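```bash
python3 - <<'E'
from h import *
print(bot.close_job()); st()
E
```

```text
the job is handed in; nothing more can be done
None
the job is handed in; nothing more can be done
```

The job is handed in: all three drip plates present lie flat in the grey tray with grips up, and the drip slider sits in the middle of the cork mat. The hand-in gave no verdict, so this rests on my own last checks.

- **Plates:** They came from the bays at y = -114, -38 and +114 mm; the fourth bay was empty. I freed each one by tipping it at most about 0.3 rad. The last pictures show the grip tops level, about 44–45 mm up by the cameras, and all plate middles inside the tray limits. The slider was still home until the third plate was down.
- **Slider:** I drew it straight out about 100 mm while level, set it on the counter, then lifted it by its middle rib onto the mat. By the top camera its middle is about 1 mm from the mat's middle.
- **Surroundings:** The glass base, clay bowl, screwdriver and the green and purple look-alikes look unmoved. The tray was not knocked and I saw no grip slip. The arm is clear of everything, and it took about 41 s of the 210 s.

The one disagreement was that the wrist, top and side cameras differed by up to about 4 mm across (y). I trusted the close-up wrist view of the fingers for each grasp, and no check failed.

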